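# Load the reagent carousel and park it

### The arm

A 6-joint arm with a two-finger parallel gripper is mounted at the origin on a cart in front of the work surface, level with it; the furniture and walls round the work are solid. World frame = base frame: x ahead of the robot, y to its left, z up, the work surface at z = 0. Lengths are in m, angles in rad, forces in N, time in s.
With the tool pointing down it reaches from about 0.375 to 0.9 m from the base axis. Payload 3.1 kg.
Tool frame: the origin (TCP) lies midway between the tips of the shut fingers; the grasp point (between the pads) lies robot.tcp_to_grasp behind it (robot.tcp_to_grasp is the distance from the TCP to the grasp point, in m); z points along the fingers, y is the direction in which the jaws open and shut (so a half turn about z gives the same grasp; the last joint's range is limited). The gripper opens to 87 mm and grips with 3 to 60 N. Pads are 19 mm wide; open, the fingers measure 117 mm over their backs; the gripper's body (75 mm by 190 mm) begins 51 mm behind the grasp point.
Start: joints at [-1.339, 0.527, 1.433, -0, 1.181, -0.178], TCP at [0.25, -0.573, 0.223] pointing down, gripper open.
Joint ranges: [-3.08, 3.08], [-0.75, 2.2], [0.22, 2.44], [-1.43, 4.57], [0, 2.65], [-2.85, 2.85]. Speed limits (rad/s): [2.79, 2.79, 3.14, 3.14, 3.14, 3.14].

### API

Orientations are given as a unit quaternion [x, y, z, w].
In Python, from rig import robot, cams, nets gives the robot as it stands. The module is installed in compiled form; this text tells all that it offers.
- The arm moves only by the tool play_rows, never from a script. Its argument "commands" is a list of rows, each an object of numbers: "x", "y", "z": the shift along the tool's x, y, z in mm; "spin": the turn about the tool's z in rad. In form: [{"x": .., "y": .., "z": .., "spin": ..}, ...]. A call has 1 to 8 rows; each row shifts and turns the pose as measured when the row begins, along the tool's axes as they then stand; what a row does not reach is not made up. A row lasts 1/10 s, in which the tool goes at most 50 mm and 8.59 degrees, less where a joint would pass 70% of its speed; a pose out of reach is approached as far as the arm can. A call is refused whole if a number of a shift passes 50 or a number of a turn 0.15, either way. A call with a gripper value outside its range is refused whole. "grip" is the opening, from 0 (shut) to 1 (fully open), set as the call begins (left out, the last holds). The fingers move at their own pace and stop on an object; "newtons" is the grip in N (left out, the last holds). Time passes only in rows, so rows that do not move let the fingers close. It gives the time, the measured TCP pose, the force and the opening at its end, in the units of the state.
- robot.get_obs(): the state, without advancing time (a new reading comes with each control period).
- cams.camera(name): name is "scene" or "top" or "wrist"; returns a dict with "img" (400x640x3 uint8, red, green, blue), "fx", "fy", "cx", "cy" (pixels), "k1" (the pictures are not rectified: a ray, as slopes to the right and down, at radius r is drawn at 1 + k1 r^2 times it, then the intrinsics apply), "world_to_cam" (4x4, takes a point from world to camera coordinates); the wrist camera has in their place "mount" (4x4, takes a point from camera to tool coordinates, whose origin is the TCP and whose axes are the flange's). Camera axes: x right, y up, looking along -z (the intrinsics and any distortion apply to the point x, -y, -z); pixel columns grow to the right and rows downward; lengths in m; the calibration is good to about 2 mm. A picture is of the moment at which its call begins: read the wrist's pose just before it. There is no depth.
- robot.hand_in(): hands the job in, once; it reports no verdict.
Trained networks look in a picture, given as the dict that the camera call returned (one of the last four; its "shot" number tells which), for a name from the list of things; names that differ only in an ending like _2 or _b are one class to them, and where a whole thing is asked for, a point or a joint stands for the part that bears it (a point fixed in the world has none). Each returns a list of dicts, best first, with "conf" (0 to 1); they miss things now and then, are a little off and sometimes report something else, mostly with a low value. They report only what shows in the picture. A call takes as long as a camera call. They do not tell look-alikes from the thing itself.
- nets.outline_of(picture, name): "region" (400x640 bool, what is visible of it) and "pixel" ([column, row] in pixels, amid what is visible of it).
The state is a dict: "time": time; "q": joint angles; "joint_velocities": joint speeds; "joint_torque": joint torques, N m; "position": TCP position; "tool_rot": TCP orientation; "ft_force": force on the tool from outside, world axes, zero at the start; "moment": the same for the moment, N m; "grip_width": finger opening in m.
Only numpy, scipy, OpenCV 4.12 (cv2) and the standard library are available. Lean on these libraries where they do the work, as an engineer would, in place of code of your own. Each camera call takes 0.05 s, during which the arm holds its last target.

### The job

Load all the reagent cartridges standing on the bench into the turntable, turning it by its knob to bring each pocket into the open window before you lower a cartridge in: slim cartridges go in slim pockets and broad ones in broad pockets, one to a pocket, upright, flat on the pocket's floor and with the pull tab pointing outward, away from the knob. When all are in, turn the carousel so that the blanking plate stands square in the window, let go, and leave the label roll, the bottle and the clip box where they are.

Things in the scene. Friction and masses are not known exactly. Their poses are not given: they have to be found in the camera images.
- carousel (a joint): Turntable, a 316 mm dark steel disc, deck top 25 mm above the bench. Value in rad: 0 with the blanking plate in the window, growing anticlockwise from above, stops at -2.8 and 2.8. Stations are 1.257 rad apart; slim pocket 1, broad pocket 1, slim pocket 2, broad pocket 2 stand in the window at -1.257, -2.513, 2.513, 1.257. About 0.12 N m of friction; stays where it is left, no clicks.
- knob (a point): Grip point of the black bar knob on the turntable's axis, 122 mm above the bench. The bar is 66 mm long, 18 mm thick and stands from 96 to 136 mm above the bench, clear above the guard. It lies along this frame's x axis and turns with the turntable. The blanking plate (aluminium, 80 x 84 mm, top 82 mm above the bench) lies in the -x direction, in place of a fifth pocket.
- window (a point): Centre of the loading window, 100 mm from the axis, 50 mm above the bench, fixed to the loader; its -x axis points from the knob out through it. The loader (330 mm square grey base) has a clear guard sheet 86 to 90 mm above the bench, with a 130 mm wide slot from the front edge past the knob to 45 mm behind the axis; only the pocket in the window can be loaded. It is fixed to the bench.
- slim_pocket_1 (a point): Centre of a slim pocket of the turntable, 100 mm from the axis and 25 mm above the deck (where the centre of a seated cartridge comes). The pocket is an open-topped low white frame, 42 mm wide inside and 90 mm long inside along the radius, with walls 14 mm high and 4 mm thick. This frame's axes are those of the knob.
- slim_pocket_1_outer (a point): Point at the outer end of slim pocket 1, 52 mm further from the axis than the pocket's centre; the direction from the pocket's centre to it points outward. The tab end of a seated cartridge comes here.
- slim_pocket_2 (a point): Centre of a slim pocket of the turntable, 100 mm from the axis and 25 mm above the deck (where the centre of a seated cartridge comes). The pocket is an open-topped low white frame, 42 mm wide inside and 90 mm long inside along the radius, with walls 14 mm high and 4 mm thick. This frame's axes are those of the knob.
- slim_pocket_2_outer (a point): Point at the outer end of slim pocket 2, 52 mm further from the axis than the pocket's centre; the direction from the pocket's centre to it points outward. The tab end of a seated cartridge comes here.
- broad_pocket_1 (a point): Centre of a broad pocket of the turntable, 100 mm from the axis and 25 mm above the deck (where the centre of a seated cartridge comes). The pocket is an open-topped low white frame, 62 mm wide inside and 90 mm long inside along the radius, with walls 14 mm high and 4 mm thick. This frame's axes are those of the knob.
- broad_pocket_1_outer (a point): Point at the outer end of broad pocket 1, 52 mm further from the axis than the pocket's centre; the direction from the pocket's centre to it points outward. The tab end of a seated cartridge comes here.
- broad_pocket_2 (a point): Centre of a broad pocket of the turntable, 100 mm from the axis and 25 mm above the deck (where the centre of a seated cartridge comes). The pocket is an open-topped low white frame, 62 mm wide inside and 90 mm long inside along the radius, with walls 14 mm high and 4 mm thick. This frame's axes are those of the knob.
- broad_pocket_2_outer (a point): Point at the outer end of broad pocket 2, 52 mm further from the axis than the pocket's centre; the direction from the pocket's centre to it points outward. The tab end of a seated cartridge comes here.
- slim_1_mid (a point): Centre of a slim reagent cartridge, half-way up: white plastic block with a grey top, 76 mm long (x axis), 30 mm wide (y), 50 mm high (z), about 140 g, weighted foot, standing on the bench. Its pull tab, a flat lip level with the top, 5 mm thick, stands out 15 mm from its +x end (42 to 47 mm above its underside). Grasp it across the width, about 15 mm above this point. May be absent.
- slim_1_tab (a point): Point 52 mm from the centre of slim_1 in its +x direction, at the end of its pull tab, 25 mm above its underside.
- slim_2_mid (a point): Centre of a slim reagent cartridge, half-way up: white plastic block with a grey top, 76 mm long (x axis), 30 mm wide (y), 50 mm high (z), about 140 g, weighted foot, standing on the bench. Its pull tab, a flat lip level with the top, 5 mm thick, stands out 15 mm from its +x end (42 to 47 mm above its underside). Grasp it across the width, about 15 mm above this point. May be absent.
- slim_2_tab (a point): Point 52 mm from the centre of slim_2 in its +x direction, at the end of its pull tab, 25 mm above its underside.
- broad_1_mid (a point): Centre of a broad reagent cartridge, half-way up: white plastic block with a grey top, 76 mm long (x axis), 50 mm wide (y), 50 mm high (z), about 140 g, weighted foot, standing on the bench. Its pull tab, a flat lip level with the top, 5 mm thick, stands out 15 mm from its +x end (42 to 47 mm above its underside). Grasp it across the width, about 15 mm above this point. May be absent.
- broad_1_tab (a point): Point 52 mm from the centre of broad_1 in its +x direction, at the end of its pull tab, 25 mm above its underside.
- broad_2_mid (a point): Centre of a broad reagent cartridge, half-way up: white plastic block with a grey top, 76 mm long (x axis), 50 mm wide (y), 50 mm high (z), about 140 g, weighted foot, standing on the bench. Its pull tab, a flat lip level with the top, 5 mm thick, stands out 15 mm from its +x end (42 to 47 mm above its underside). Grasp it across the width, about 15 mm above this point. May be absent.
- broad_2_tab (a point): Point 52 mm from the centre of broad_2 in its +x direction, at the end of its pull tab, 25 mm above its underside.
- label_roll_mid (a point): Bystander: white label roll, 68 mm across, 41 mm high; centre.
- cleaner_mid (a point): Bystander: blue plastic bottle, 68 mm across, 175 mm high; point 80 mm up.
- clip_box_mid (a point): Bystander: small clear open box, 56 x 81 x 30 mm; centre.
Not all that is in view belongs to the job. What is shaped like the part that bears broad_2_mid but orange or yellow is not meant.

How it is judged:
On the way, in this order (a step that is already met when the one before it is completed fails the run):
1. every cartridge present sits in a pocket of its own kind, tab outward (((horizontal distance between slim_1_mid and slim_pocket_1 below 0.014 m and horizontal distance between slim_1_tab and slim_pocket_1_outer below 0.03 m and height (world z) of slim_1_mid below 0.056 m and angle between slim_1_mid's own z axis and vertical below 0.12 rad) or (horizontal distance between slim_1_mid and slim_pocket_2 below 0.014 m and horizontal distance between slim_1_tab and slim_pocket_2_outer below 0.03 m and height (world z) of slim_1_mid below 0.056 m and angle between slim_1_mid's own z axis and vertical below 0.12 rad)) and ((horizontal distance between slim_2_mid and slim_pocket_1 below 0.014 m and horizontal distance between slim_2_tab and slim_pocket_1_outer below 0.03 m and height (world z) of slim_2_mid below 0.056 m and angle between slim_2_mid's own z axis and vertical below 0.12 rad) or (horizontal distance between slim_2_mid and slim_pocket_2 below 0.014 m and horizontal distance between slim_2_tab and slim_pocket_2_outer below 0.03 m and height (world z) of slim_2_mid below 0.056 m and angle between slim_2_mid's own z axis and vertical below 0.12 rad)) and ((horizontal distance between broad_1_mid and broad_pocket_1 below 0.014 m and horizontal distance between broad_1_tab and broad_pocket_1_outer below 0.03 m and height (world z) of broad_1_mid below 0.056 m and angle between broad_1_mid's own z axis and vertical below 0.12 rad) or (horizontal distance between broad_1_mid and broad_pocket_2 below 0.014 m and horizontal distance between broad_1_tab and broad_pocket_2_outer below 0.03 m and height (world z) of broad_1_mid below 0.056 m and angle between broad_1_mid's own z axis and vertical below 0.12 rad)) and ((horizontal distance between broad_2_mid and broad_pocket_1 below 0.014 m and horizontal distance between broad_2_tab and broad_pocket_1_outer below 0.03 m and height (world z) of broad_2_mid below 0.056 m and angle between broad_2_mid's own z axis and vertical below 0.12 rad) or (horizontal distance between broad_2_mid and broad_pocket_2 below 0.014 m and horizontal distance between broad_2_tab and broad_pocket_2_outer below 0.03 m and height (world z) of broad_2_mid below 0.056 m and angle between broad_2_mid's own z axis and vertical below 0.12 rad))), for 0.2 s.
2. the blanking plate stands in the window (value of joint carousel between -0.12 and 0.12 rad and velocity of joint carousel between -0.2 and 0.2 rad/s), for 0.2 s.
At the end, for the whole second after the job is handed in: Every cartridge present is upright (within 0.12 rad) and down on the floor of a pocket of its own kind (centre within 14 mm of the pocket's centre, at most 56 mm above the bench; tab end within 30 mm of the pocket's outer point), at rest, and the carousel is within 0.12 rad of 0 (all of step 1 and value of joint carousel between -0.12 and 0.12 rad and linear speed of each of slim_1, slim_2, broad_1, broad_2 below 0.03 m/s); the robot touches nothing.
It fails at once if the label roll is pushed more than 40 mm away (distance of label_roll_mid from where it was at the start of the episode above 0.04 m).
It fails at once if the bottle is pushed more than 40 mm away (distance of cleaner_mid from where it was at the start of the episode above 0.04 m).
It fails at once if the clip box is pushed more than 40 mm away (distance of clip_box_mid from where it was at the start of the episode above 0.04 m).
Of slim_1, slim_2, broad_1, broad_2 only 3 to 4 are there at a start; the rules pass over those that are not, and their reading is None.
At some moment in a run one of slim_1, slim_2, broad_1, broad_2 may be knocked a few centimetres aside while the robot is not near it.
It also fails if it takes over 210 s, if anything falls off the work surface, if the arm or the gripper's body presses on something with over 40 N, if the wrist force passes 120 N, or if a joint passes its speed limit or range.

## Working session

There is one attempt and no reset: what is moved stays moved. The work goes in short steps, Python scripts to look and compute and a tool call to move; the robot and the scene stay as the last step left them, time stands still between calls to the robot, and variables do not carry over. Pictures are saved under pics/ and viewed, and the job is handed in when it is done.

Besides the shell and the picture viewer there is one more tool, called after "Request:" as name([rows], argument=value, ...), one row to a line, values as JSON. play_rows: Moves the arm, as the interface text tells. Its arguments: {"type":"object","properties":{"commands":{"type":"array"},"grip":{"type":"number"},"newtons":{"type":"number"}},"required":["commands"]}

```bash
ls; mkdir -p pics; cat > h.py <<'E'
import numpy as np, cv2
from rig import robot, cams, nets
from scipy.spatial.transform import Rotation as R
def save(img,name,scale=1):
    im=cv2.cvtColor(img,cv2.COLOR_RGB2BGR)
    if scale!=1: im=cv2.resize(im,None,fx=scale,fy=scale,interpolation=cv2.INTER_CUBIC)
    cv2.imwrite('pics/'+name+'.png',im)
def tcpT(o=None):
    o=o or robot.get_obs()
    T=np.eye(4);T[:3,:3]=R.from_quat(o['tool_rot']).as_matrix();T[:3,3]=o['position'];return T
def c2w(c,T=None):
    if 'world_to_cam' in c: return np.linalg.inv(np.array(c['world_to_cam']))
    return T@np.array(c['mount'])
def ray(c,px,T=None):
    px=np.atleast_2d(np.float64(px))
    d=np.stack([(px[:,0]-c['cx'])/c['fx'],(px[:,1]-c['cy'])/c['fy']],1)
    u=d.copy()
    for _ in range(30):
        r2=(u**2).sum(1,keepdims=True); u=d/(1+c['k1']*r2)
    M=c2w(c,T)
    dirs=np.stack([u[:,0],-u[:,1],-np.ones(len(u))],1)@M[:3,:3].T
    return M[:3,3],dirs
def onplane(c,px,z,T=None):
    o,d=ray(c,px,T); return o+d*((z-o[2])/d[:,2:3])
def proj(c,P,T=None):
    P=np.atleast_2d(P); W=np.linalg.inv(c2w(c,T))
    p=P@W[:3,:3].T+W[:3,3]
    u=np.stack([p[:,0]/-p[:,2],-p[:,1]/-p[:,2]],1)
    u=u*(1+c['k1']*(u**2).sum(1,keepdims=True))
    return u*[c['fx'],c['fy']]+[c['cx'],c['cy']]
E
python3 - <<'E'
from h import *
for n in ['scene','top','wrist']:
    c=cams.camera(n); save(c['img'],n+'0'); print(n,{k:v for k,v in c.items() if k!='img'})
print(robot.get_obs(), robot.tcp_to_grasp)
E
```

```text
pics
scene {'fx': 516.3183921440915, 'fy': 516.3183921440915, 'cx': 318.79197192984867, 'cy': 211.6939926515267, 'k1': -0.1618145223362984, 'world_to_cam': array([[-0.69695473, -0.71696118, -0.01485839,  0.42721378],
       [ 0.45533444, -0.45844553,  0.76321572, -0.32421899],
       [-0.55400781,  0.52516127,  0.6459729 , -1.47393566],
       [ 0.        ,  0.        ,  0.        ,  1.        ]]), 'shot': 1}
top {'fx': 471.1026298788759, 'fy': 471.1026298788759, 'cx': 321.9532641353041, 'cy': 204.3085920828318, 'k1': -0.135969339393672, 'world_to_cam': array([[ 0.09854254, -0.99511773,  0.00548387, -0.00956587],
       [ 0.9686683 ,  0.09718287,  0.22855463, -0.58514867],
       [-0.22797171, -0.01721031,  0.97351564, -1.43134808],
       [ 0.        ,  0.        ,  0.        ,  1.        ]]), 'shot': 2}
wrist {'fx': 314.13521330903353, 'fy': 314.13521330903353, 'cx': 313.6783472955314, 'cy': 194.86729805254356, 'k1': 0.004316756646881281, 'mount': array([[ 1.73673915e-05,  9.60662596e-01,  2.77718159e-01,
         7.72174478e-02],
       [ 9.99999757e-01, -2.10103865e-04,  6.642400
[... 210 characters left out ...]
t': 3}
{'time': 0.15, 'q': array([-1.33852461e+00,  5.28268903e-01,  1.43357423e+00, -2.83719654e-05,
        1.18137792e+00, -1.78498789e-01]), 'joint_velocities': array([-0.00040592, -0.00145445, -0.00397523, -0.00172643, -0.00080164,
       -0.00035684]), 'joint_torque': array([ 2.91517845e-04, -4.40429914e+01, -1.76841706e+01,  6.32675202e-02,
        5.52699727e-02, -9.24910887e-05]), 'position': array([ 0.24946666, -0.57246695,  0.22179716]), 'tool_rot': array([ 9.78981062e-01,  2.03949548e-01, -3.50031450e-05, -8.13555825e-04]), 'ft_force': array([-0.33010377, -0.01668761, -0.79647018]), 'moment': array([ 0.00066177, -0.0618707 ,  0.02677293]), 'grip_width': 0.0868558771179266} 0.0187
```

View pics/scene0.png

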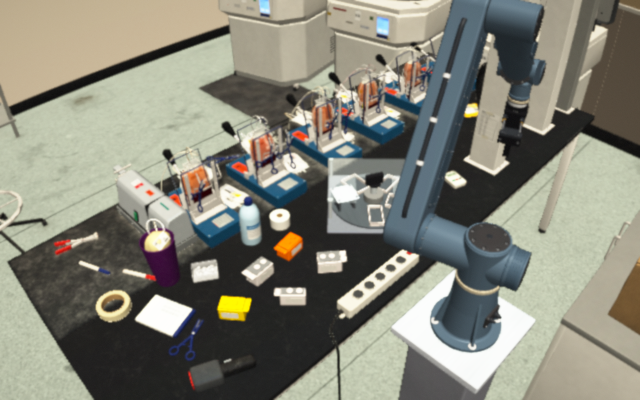

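View pics/top0.png

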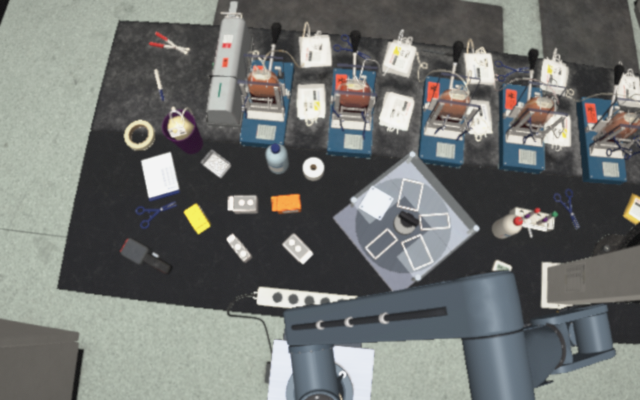

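View pics/wrist0.png

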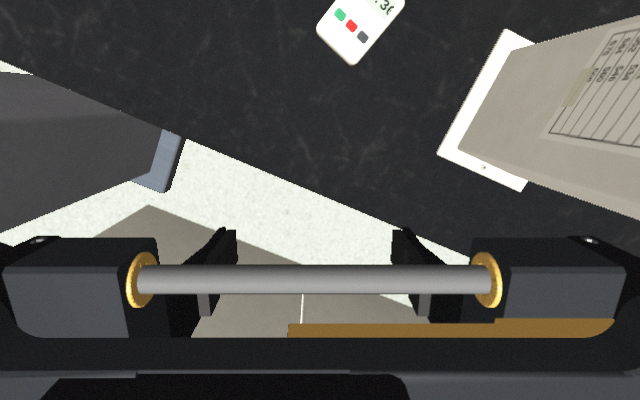

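```bash
python3 - <<'E'
from h import *
c=cams.camera('top'); s=cams.camera('scene')
save(c['img'][130:300,170:370],'t1',4)
save(c['img'][140:290,320:490],'t2',4)
save(s['img'][200:330,180:380],'s1',4)
for n in ['slim_1_mid','broad_1_mid','knob','label_roll_mid','cleaner_mid','clip_box_mid','carousel']:
    for d in nets.outline_of(c,n): print('top',n,round(d['conf'],2),np.round(d['pixel']),d['region'].sum(),np.round(onplane(c,d['pixel'],0.05)[0],3))
    for d in nets.outline_of(s,n): print('scene',n,round(d['conf'],2),np.round(d['pixel']),d['region'].sum(),np.round(onplane(s,d['pixel'],0.05)[0],3))
E
```

```text
top slim_1_mid 0.2 [391. 235.] 3269 [ 0.51 -0.18  0.05]
top broad_1_mid 0.87 [298. 249.] 463 [0.436 0.111 0.05 ]
scene broad_1_mid 0.73 [331. 259.] 587 [0.428 0.124 0.05 ]
scene broad_1_mid 0.24 [367. 203.] 2230 [ 0.534 -0.161  0.05 ]
top knob 0.67 [391. 230.] 3167 [ 0.526 -0.18   0.05 ]
top knob 0.35 [313. 169.] 370 [0.704 0.091 0.05 ]
scene knob 0.73 [369. 205.] 2235 [ 0.52  -0.155  0.05 ]
top label_roll_mid 0.79 [314. 168.] 339 [0.707 0.087 0.05 ]
scene label_roll_mid 0.87 [276. 221.] 343 [0.688 0.131 0.05 ]
top cleaner_mid 0.63 [277. 160.] 529 [0.722 0.211 0.05 ]
scene cleaner_mid 0.75 [277. 217.] 401 [0.701 0.114 0.05 ]
scene cleaner_mid 0.66 [252. 223.] 807 [0.741 0.193 0.05 ]
scene cleaner_mid 0.43 [205. 271.] 478 [0.667 0.438 0.05 ]
scene cleaner_mid 0.16 [369. 205.] 2190 [ 0.523 -0.158  0.05 ]
top clip_box_mid 0.73 [216. 167.] 400 [0.678 0.409 0.05 ]
scene clip_box_mid 0.82 [205. 271.] 454 [0.669 0.438 0.05 ]
top carousel 0.56 [392. 235.] 3182 [ 0.511 -0.183  0.05 ]
scene carousel 0.67 [367. 203.] 2249 [ 0.532 -0.161  0.05 ]
```

View pics/t1.png

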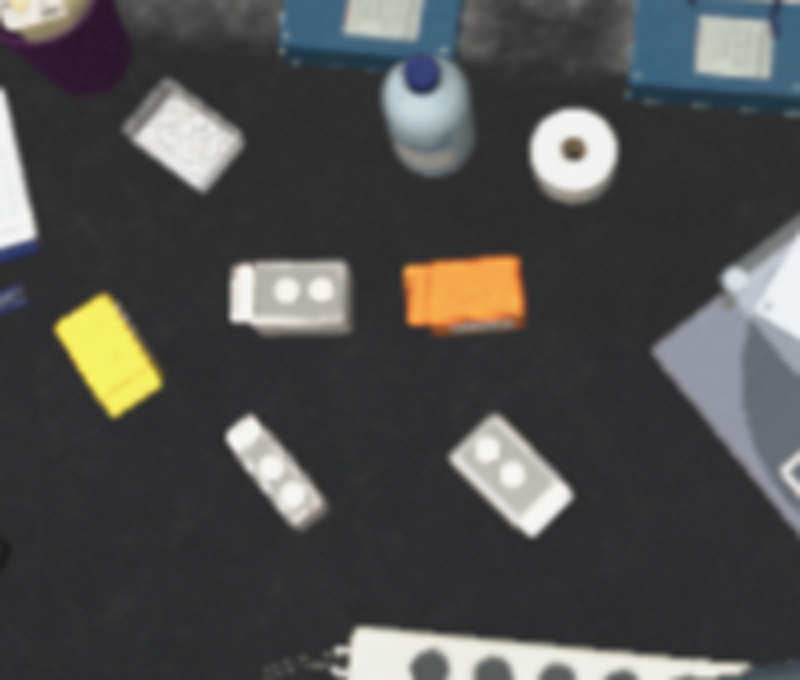

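View pics/t2.png

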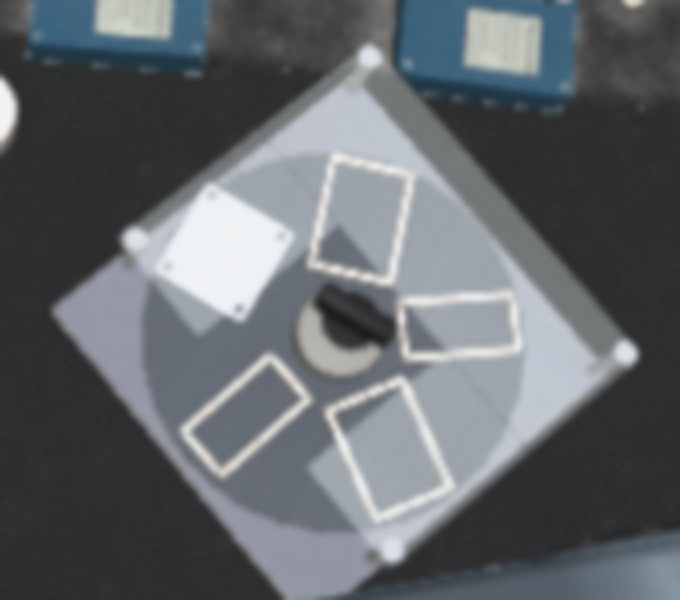

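View pics/s1.png

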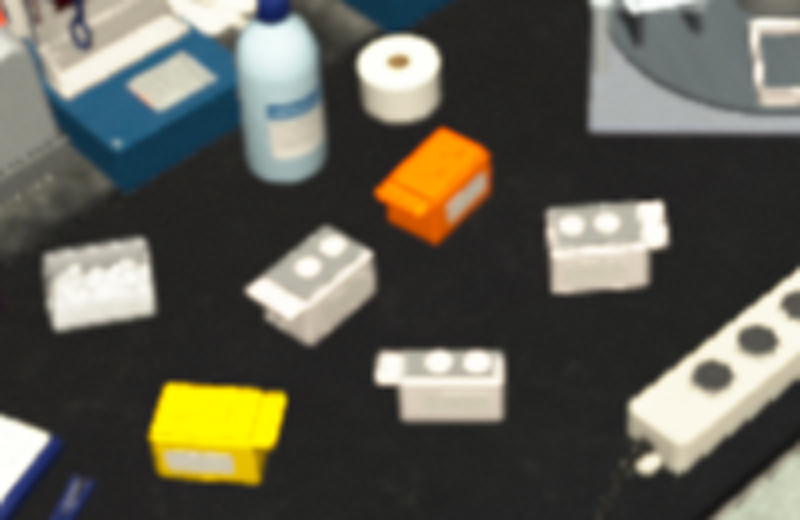

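```bash
cat >> h.py <<'E'
from scipy.optimize import minimize
def boxpts(p,kind):
    x,y,a=p; w={'slim':.015,'broad':.025}[kind]
    def T(P): 
        P=np.array(P); c,s=np.cos(a),np.sin(a)
        return np.stack([x+c*P[:,0]-s*P[:,1],y+s*P[:,0]+c*P[:,1],P[:,2]],1)
    z0=globals().get('Z0',0.)
    b=[(sx*.038,sy*w,z0+z) for sx in(-1,1) for sy in(-1,1) for z in(0,.05)]
    t=[(xx,sy*w*0.9,z0+z) for xx in(.03,.053) for sy in(-1,1) for z in(.042,.047)]
    return T(b),T(t)
def render(p,kind,c,T=None,S=4,roi=None):
    x0,y0,x1,y1=roi
    m=np.zeros(((y1-y0)*S,(x1-x0)*S),np.uint8)
    for P in boxpts(p,kind):
        uv=(proj(c,P,T)-[x0,y0]+0.5)*S
        cv2.fillPoly(m,[np.int32(np.round(cv2.convexHull(np.float32(uv))*16-8))],255,shift=4)
    return cv2.resize(m,(x1-x0,y1-y0),interpolation=cv2.INTER_AREA)/255.
def whitemask(img,lo=85):
    f=img.astype(float); mn=f.min(2); mx=f.max(2)
    # soft mask: bright, unsaturated
    return np.clip((mn-50)/90,0,1)*((mx-mn)<60)
def fit(views,p0,kind,pad=12):
    """views: list of (cam,T)"""
    dat=[]
    for c,T in views:
        uv=np.concatenate([proj(c,P,T) for P in boxpts(p0,kind)])
        a=np.maximum(uv.min(0)-pad,0).astype(int); b=np.minimum(uv.max(0)+pad,[640,400]).astype(int)
        roi=(a[0],a[1],b[0],b[1]); dat.append((c,T,roi,whitemask(c['img'][a[1]:b[1],a[0]:b[0]])))
    def cost(p):
        return sum(np.abs(render(p,kind,c,T,4,roi)-m).sum()/m.sum() for c,T,roi,m in dat)
    best=None
    for da in (0,.2,-.2):
        r=minimize(cost,[p0[0],p0[1],p0[2]+da],method='Nelder-Mead',options=dict(initial_simplex=[[p0[0],p0[1],p0[2]+da],[p0[0]+.01,p0[1],p0[2]+da],[p0[0],p0[1]+.01,p0[2]+da],[p0[0],p0[1],p0[2]+da+.15]],xatol=1e-4,fatol=1e-4))
        if best is None or r.fun<best.fun: best=r
    return best.x,best.fun
E
python3 - <<'E'
from h import *
c=cams.camera('top'); s=cams.camera('scene')
cl={'A_broad':('broad',(255,204),(231,203)),'S_slim':('slim',(245,255),(229,237)),'B_broad':('broad',(289,240),(306,257))}
ov=c['img'].copy(); ov2=s['img'].copy()
for n,(k,q0,q1) in cl.items():
    a,b=onplane(c,[q0,q1],.05)[:,:2]; d=b-a; m=(a+b)/2
    p0=[m[0],m[1],np.arctan2(d[1],d[0])]
    for nm,v in (('top',[(c,None)]),('scene',[(s,None)]),('both',[(c,None),(s,None)])):
        p,f=fit(v,p0,k); print(n,nm,np.round(p0,3),np.round(p,4),round(f,3))
    for P in boxpts(p,k):
        cv2.polylines(ov,[np.int32(cv2.convexHull(np.float32(proj(c,P))))],True,(255,0,0))
        cv2.polylines(ov2,[np.int32(cv2.convexHull(np.float32(proj(s,P))))],True,(255,0,0))
save(np.vstack([ov[170:290,200:340],ov2[210:330,220:360]]),'ov',3)
E
```

```text
A_broad top [0.565 0.303 1.628] [0.5694 0.3032 1.6965] 0.062
A_broad scene [0.565 0.303 1.628] [0.5699 0.3038 1.677 ] 0.26
A_broad both [0.565 0.303 1.628] [0.5693 0.3036 1.6957] 0.323
S_slim top [0.426 0.304 0.848] [0.4197 0.2992 0.7783] 0.098
S_slim scene [0.426 0.304 0.848] [0.4186 0.2987 0.7748] 0.21
S_slim both [0.426 0.304 0.848] [0.4197 0.2985 0.7741] 0.315
B_broad top [ 0.437  0.112 -2.255] [ 0.4429  0.1162 -2.2676] 0.096
B_broad scene [ 0.437  0.112 -2.255] [ 0.4429  0.119  -2.2407] 0.064
B_broad both [ 0.437  0.112 -2.255] [ 0.4434  0.1188 -2.2539] 0.171
```

View pics/ov.png

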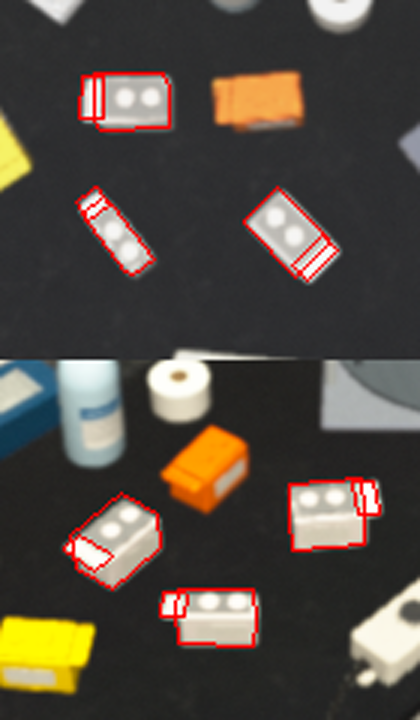

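```bash
cat > fitc.py <<'E'
from h import *
from scipy.optimize import least_squares
c=cams.camera('top')
crop={'s1':([(272,354),(312,400),(223,478),(181,432)],.025,0,.039),
'b2':([(334,152),(414,173),(390,285),(308,264)],.035,-2*1.2566,.039),
's2':([(398,296),(515,290),(522,350),(402,362)],.025,2*1.2566,.039),
'b1':([(325,408),(404,376),(454,488),(378,522)],.035,1.2566,.039),
'bl':([(210,183),(295,234),(240,320),(157,265)],None,-1.2566,.082)}
W=[];
for k,(px,w,off,z) in crop.items():
    P=onplane(c,np.array(px)/4-0.4+[320,140],z)[:,:2]; W.append((P,w,off))
def res(p,full=False):
    x,y,a=p; r=[]
    for P,w,off in W:
        hw=w or .040; hl=.049 if w else .042
        if not w: continue
        d=np.array([np.cos(a+off),np.sin(a+off)]);n=np.array([-d[1],d[0]])
        C=[np.array([x,y])+d*(.1+i*hl)+n*j*hw for i in(-1,1) for j in(-1,1)]
        for q in P: r.append(min((q-cc for cc in C),key=np.linalg.norm))
    return np.concatenate(r)
s=least_squares(res,[.51,-.18,2.3]); print(s.x,np.round(res(s.x)*1000,1))
P=W[-1][0]; m=P.mean(0); print('blank',m, np.linalg.norm(m-s.x[:2]),np.arctan2(*(m-s.x[:2])[::-1])- s.x[2])
po=onplane(c,np.array([(370,58),(133,240),(392,550),(625,352)])/4-.4+[320,140],.09)[:,:2]
for i in range(4): d=po[(i+1)%4]-po[i]; print('post edge',i,np.linalg.norm(d),np.arctan2(d[1],d[0]))
b=onplane(c,np.array([(52,310),(290,600)])/4-.4+[320,140],.0)[:,:2]; d=b[1]-b[0]; print('base',b,np.linalg.norm(d),np.arctan2(d[1],d[0]))
print(onplane(c,np.array([(333,300),(335,335)])/4-.4+[320,140],.136))
E
python3 fitc.py
```

```text
[ 0.55374397 -0.22172959  2.37763973] [-1.4 -0.6 -1.1  0.8  0.4 -0.4 -0.8 -0.3  0.9 -1.9 -0.8 -0.  -0.4  1.9
  0.9  0.6  3.2 -1.   0.4 -0.9  0.3  0.2 -1.7  1.7  0.8  0.5 -0.2 -0.2
 -0.4  0.8  0.  -1.4]
blank [ 0.60393447 -0.12110441] 0.1124478277652909 -1.2695198787596182
post edge 0 0.24725144561553467 2.3322447381110925
post edge 1 0.31178296635263997 -2.367350077675245
post edge 2 0.24630821653612106 -0.8007864131453488
post edge 3 0.3096635954809461 0.771254815240379
base [[ 0.55932802  0.01036271]
 [ 0.34088201 -0.2028562 ]] 0.30525556764358464 -2.368303062848266
[[ 0.55982652 -0.2000151   0.136     ]
 [ 0.5329894  -0.20317288  0.136     ]]
```

```bash
cat > plan.py <<'E'
import sys
from h import *
# plan.py x y z yaw [step_mm]
def yawof(T): return np.arctan2(T[1,0],T[0,0])
def plan(tx,ty,tz,tyaw,step=45,sp=.14):
    T=tcpT(); cur=T[:3,3].copy(); yaw=yawof(T); d=np.array([tx,ty,tz])-cur
    dy=tyaw-yaw
    n=max(1,int(np.ceil(max(np.linalg.norm(d)*1000/step,abs(dy)/sp))))
    rows=[]
    for i in range(n):
        y=yaw+dy*i/n
        c,s=np.cos(y),np.sin(y)
        X=np.array([c,s,0]);Y=np.array([s,-c,0]);dd=d/n*1000
        r=dict(x=round(dd@X,1),y=round(dd@Y,1),z=round(-dd[2],1))
        if abs(dy)>.002: r['spin']=round(-dy/n,3)
        rows.append(r)
    o=robot.get_obs()
    print('now',np.round(cur,4),'yaw',round(yaw,4),'q',np.round(o['q'],2),'t',round(o['time'],2),'tilt',np.round(T[:2,2],4))
    import json
    for i in range(0,n,8): print(json.dumps(rows[i:i+8]))
if __name__=='__main__':
    a=list(map(float,sys.argv[1:])); plan(*a)
E
python3 plan.py .416 -.28 .33 .411
```

```text
now [ 0.2496 -0.573   0.2226] yaw 0.4108 q [-1.34  0.53  1.43 -0.    1.18 -0.18] t 1.1 tilt [-0.  0.]
[{"x": 33.7, "y": -25.3, "z": -13.4}, {"x": 33.7, "y": -25.3, "z": -13.4}, {"x": 33.7, "y": -25.3, "z": -13.4}, {"x": 33.7, "y": -25.3, "z": -13.4}, {"x": 33.7, "y": -25.3, "z": -13.4}, {"x": 33.7, "y": -25.3, "z": -13.4}, {"x": 33.7, "y": -25.3, "z": -13.4}, {"x": 33.7, "y": -25.3, "z": -13.4}]
```

Request:
play_rows([
  {"x":34,"y":-25,"z":-13},
  {"x":34,"y":-25,"z":-13},
  {"x":34,"y":-25,"z":-13},
  {"x":34,"y":-25,"z":-13},
  {"x":34,"y":-25,"z":-13},
  {"x":34,"y":-25,"z":-13},
  {"x":34,"y":-25,"z":-13},
  {"x":0,"y":0,"z":0},
])

```text
invalid input
```

```bash
python3 plan.py .416 -.28 .33 .411; python3 - <<'E'
from h import *
c=cams.camera('wrist'); save(c['img'],'w1')
E
```

```text
now [ 0.2496 -0.573   0.2226] yaw 0.4108 q [-1.34  0.53  1.43 -0.    1.18 -0.18] t 1.1 tilt [-0.  0.]
[{"x": 33.7, "y": -25.3, "z": -13.4}, {"x": 33.7, "y": -25.3, "z": -13.4}, {"x": 33.7, "y": -25.3, "z": -13.4}, {"x": 33.7, "y": -25.3, "z": -13.4}, {"x": 33.7, "y": -25.3, "z": -13.4}, {"x": 33.7, "y": -25.3, "z": -13.4}, {"x": 33.7, "y": -25.3, "z": -13.4}, {"x": 33.7, "y": -25.3, "z": -13.4}]
```

View pics/w1.png

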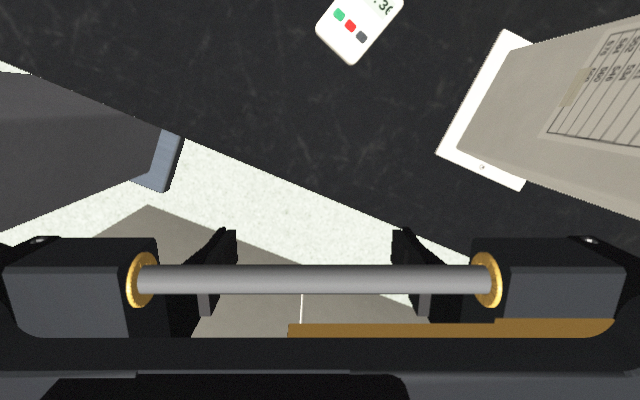

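Request:
play_rows([
  {"x":34,"y":-25,"z":-13,"spin":0},
  {"x":34,"y":-25,"z":-13,"spin":0},
  {"x":34,"y":-25,"z":-13,"spin":0},
  {"x":34,"y":-25,"z":-13,"spin":0},
  {"x":34,"y":-25,"z":-13,"spin":0},
  {"x":34,"y":-25,"z":-13,"spin":0},
  {"x":34,"y":-25,"z":-13,"spin":0},
  {"x":0,"y":0,"z":0,"spin":0},
])

```text
time: 1.95
position: [0.4025, -0.3109, 0.316]
tool_rot: [0.98, 0.201, 0.001, 0.001]
ft_force: [0.3, -0.2, 0.4]
grip_width: 0.087
```

```bash
sed -i "s/if abs(dy)>.002: r\['spin'\]=round(-dy\/n,3)/r['spin']=round(-dy\/n,3)/" plan.py; python3 plan.py .416 -.28 .33 .411; python3 - <<'E'
from h import *
c=cams.camera('wrist'); save(c['img'],'w2')
E
```

```text
now [ 0.4025 -0.3109  0.316 ] yaw 0.4051 q [-0.88  0.26  1.6   0.    1.28  0.29] t 1.95 tilt [ 0.0032 -0.0012]
[{"x": 24.6, "y": -23.1, "z": -14.0, "spin": -0.006}]
```

View pics/w2.png

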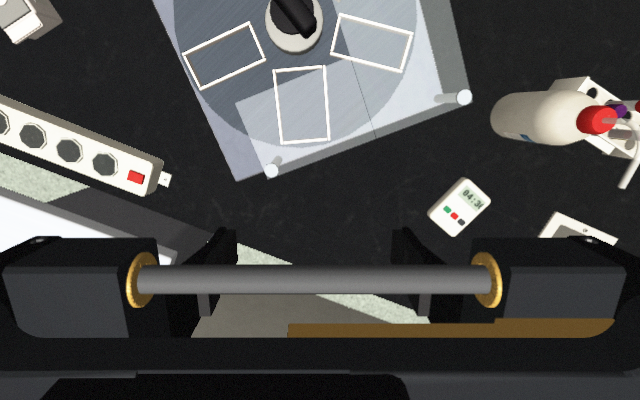

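Request:
play_rows([
  {"x":45,"y":-10,"z":-20,"spin":0},
  {"x":45,"y":-10,"z":-20,"spin":0},
  {"x":30,"y":0,"z":-20,"spin":0},
  {"x":0,"y":0,"z":0,"spin":0},
  {"x":0,"y":0,"z":0,"spin":0},
])

```text
time: 2.5
position: [0.5022, -0.2528, 0.3728]
tool_rot: [0.98, 0.197, -0.002, 0.001]
ft_force: [-0.2, -0.2, -0.2]
grip_width: 0.0872
```

```bash
python3 - <<'E'
from h import *
o=robot.get_obs()
c=cams.camera('wrist'); save(c['img'],'w3'); print(o['position'],o['joint_velocities'].max())
import pickle; pickle.dump((c,tcpT(o)),open('w3.pkl','wb'))
E
```

```text
[ 0.50222991 -0.25279659  0.37281896] 0.007225901972652565
```

View pics/w3.png

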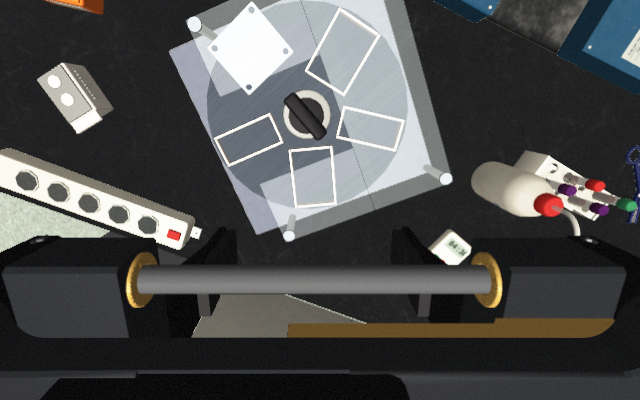

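```bash
cat >> h.py <<'E'
ST={'s1':(.025,0),'b2':(.035,-2*1.25664),'s2':(.025,2*1.25664),'b1':(.035,1.25664)}
def ring(p,c,T,S=4,names=None):
    x,y,a=p; m=np.zeros((400*S,640*S),np.uint8)
    for k,(w,off) in ST.items():
        if names and k not in names: continue
        d=np.array([np.cos(a+off),np.sin(a+off)]);n=np.array([-d[1],d[0]])
        for hl,hw,v in((.049,w,255),(.045,w-.004,0)):
            P=np.array([[*(np.array([x,y])+d*(.1+i*hl)+n*j*hw),.039] for i,j in((-1,-1),(-1,1),(1,1),(1,-1))])
            cv2.fillPoly(m,[np.int32(np.round((proj(c,P,T)+.5)*S*16-8))],v,shift=4)
    return cv2.resize(m,(640,400),interpolation=cv2.INTER_AREA)/255.
def fitcar(views,p0,names=None,axis=None):
    dat=[]
    for c,T in views:
        g=c['img'].astype(np.float32).min(2); h=g-cv2.GaussianBlur(g,(0,0),6)
        h=np.clip(h,-40,60)
        dat.append((c,T,h))
    def cost(p):
        if axis is not None: p=[axis[0],axis[1],p[0]]
        return -sum((lambda m:(m*h).sum()/m.sum())(ring(p,c,T,3,names)) for c,T,h in dat)
    p0=np.array(p0,float)
    if axis is not None:
        r=min((minimize(cost,[p0[-1]+q],method='Nelder-Mead',options=dict(initial_simplex=[[p0[-1]+q-.03],[p0[-1]+q+.03]],xatol=1e-4)) for q in(-.08,0,.08)),key=lambda r:r.fun)
    else: r=minimize(cost,p0,method='Nelder-Mead',options=dict(initial_simplex=[p0,p0+[.006,0,0],p0+[0,.006,0],p0+[0,0,.04]],xatol=1e-4,fatol=1e-3))
    return r.x,r.fun
E
python3 - <<'E'
from h import *
import pickle
c,T=pickle.load(open('w3.pkl','rb')); t=cams.camera('top')
for n,v in (('w',[(c,T)]),('t',[(t,None)]),('wt',[(c,T),(t,None)])):
    print(n,fitcar(v,[.5537,-.2217,2.378]))
p,_=fitcar([(c,T)],[.5537,-.2217,2.378])
m=ring(p,c,T)>.5
im=c['img'].copy(); im[m]=[255,0,0]; save(np.hstack([im[0:245,160:460]]),'r1',2.5)
e=onplane(c,[(170,50),(258,236)],.01,T); d=e[1]-e[0]; print(np.linalg.norm(d),np.arctan2(d[1],d[0])+np.pi*1.5)
e=onplane(c,[(195,25),(289,236),(446,179)],.09,T); 
for d in(e[1]-e[0],e[2]-e[1]): print(np.linalg.norm(d),np.arctan2(d[1],d[0]))
E
```

```text
w (array([ 0.55419183, -0.21929337,  2.37358265]), np.float64(-51.84173023686255))
t (array([ 0.55372523, -0.22179718,  2.37814268]), np.float64(-18.213850829132163))
wt (array([ 0.5539666 , -0.21931914,  2.37447814]), np.float64(-68.91083177841274))
0.3311896984748484 2.335344243039899
0.3123536685355806 -2.374738596360218
0.2473916050708145 -0.8026265197781246
```

View pics/r1.png

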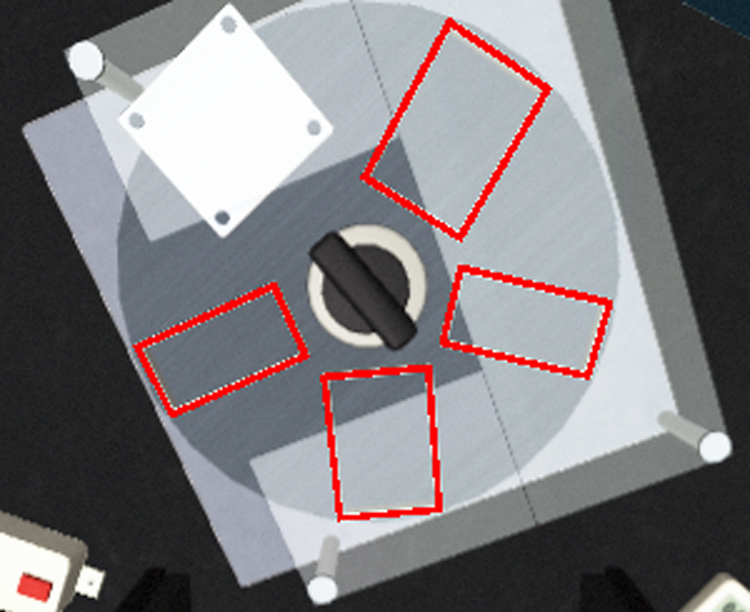

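```bash
python3 plan.py .4195 .2988 .18 .775 48
```

```text
now [ 0.5017 -0.253   0.3727] yaw 0.3949 q [-0.66  0.3   1.38 -0.    1.46  0.51] t 2.6 tilt [-0.0035 -0.0028]
[{"x": 10.5, "y": -41.6, "z": 14.8, "spin": -0.029}, {"x": 11.7, "y": -41.3, "z": 14.8, "spin": -0.029}, {"x": 12.9, "y": -40.9, "z": 14.8, "spin": -0.029}, {"x": 14.1, "y": -40.5, "z": 14.8, "spin": -0.029}, {"x": 15.3, "y": -40.1, "z": 14.8, "spin": -0.029}, {"x": 16.4, "y": -39.6, "z": 14.8, "spin": -0.029}, {"x": 17.6, "y": -39.1, "z": 14.8, "spin": -0.029}, {"x": 18.7, "y": -38.6, "z": 14.8, "spin": -0.029}]
[{"x": 19.9, "y": -38.0, "z": 14.8, "spin": -0.029}, {"x": 21.0, "y": -37.5, "z": 14.8, "spin": -0.029}, {"x": 22.0, "y": -36.8, "z": 14.8, "spin": -0.029}, {"x": 23.1, "y": -36.2, "z": 14.8, "spin": -0.029}, {"x": 24.2, "y": -35.5, "z": 14.8, "spin": -0.029}]
```

Request:
play_rows([
  {"x":11,"y":-42,"z":15,"spin":-0.03},
  {"x":12,"y":-41,"z":15,"spin":-0.03},
  {"x":13,"y":-41,"z":15,"spin":-0.03},
  {"x":14,"y":-41,"z":15,"spin":-0.03},
  {"x":15,"y":-40,"z":15,"spin":-0.03},
  {"x":16,"y":-40,"z":15,"spin":-0.03},
  {"x":18,"y":-39,"z":15,"spin":-0.03},
  {"x":19,"y":-39,"z":15,"spin":-0.03},
])

```text
time: 3.4
position: [0.4432, 0.0822, 0.242]
tool_rot: [0.953, 0.302, -0.006, 0.002]
ft_force: [1.3, -0.1, 0.0]
grip_width: 0.087
```

```bash
python3 plan.py .4195 .2988 .18 .775 48; cat > look.py <<'E'
# look.py name... : refit cartridges from start guesses stored in cart.json
from h import *
import json,sys
c=cams.camera('top'); s=cams.camera('scene')
K=json.load(open('cart.json'))
for n in sys.argv[1:]:
    k='slim' if n[0]=='S' else 'broad'
    for nm,v in (('top',[(c,None)]),('scene',[(s,None)])):
        p,f=fit(v,K[n],k); print(n,nm,np.round(p,4),round(f,3))
save(c['img'],'lt'); save(s['img'],'ls')
E
echo '{"A":[0.5693,0.3036,1.6957],"S":[0.4197,0.2985,0.7741],"B":[0.4434,0.1188,-2.2539]}'>cart.json; python3 look.py A S B
```

```text
now [0.4432 0.0822 0.242 ] yaw 0.614 q [-0.06  0.27  1.82 -0.01  1.06  0.9 ] t 3.4 tilt [-0.0105 -0.0066]
[{"x": 21.1, "y": -38.1, "z": 12.4, "spin": -0.032}, {"x": 22.3, "y": -37.4, "z": 12.4, "spin": -0.032}, {"x": 23.5, "y": -36.7, "z": 12.4, "spin": -0.032}, {"x": 24.7, "y": -35.9, "z": 12.4, "spin": -0.032}, {"x": 25.8, "y": -35.1, "z": 12.4, "spin": -0.032}]
A top [0.5694 0.3032 1.6973] 0.063
A scene [0.5688 0.3042 1.655 ] 0.249
S top [0.4198 0.2984 0.7781] 0.275
S scene [0.4197 0.2985 0.7741] 0.161
B top [ 0.4194  0.0809 -2.3968] 0.907
B scene [ 0.4427  0.1189 -2.2395] 0.049
```

Request:
play_rows([
  {"x":21,"y":-38,"z":12,"spin":-0.03},
  {"x":22,"y":-38,"z":12,"spin":-0.03},
  {"x":24,"y":-37,"z":12,"spin":-0.03},
  {"x":25,"y":-36,"z":12,"spin":-0.03},
  {"x":26,"y":-35,"z":12,"spin":-0.03},
  {"x":0,"y":0,"z":0,"spin":0},
])

```text
time: 4.1
position: [0.4185, 0.2987, 0.1756]
tool_rot: [0.929, 0.371, -0.01, 0.001]
ft_force: [-0.6, -0.8, -0.4]
grip_width: 0.0871
```

```bash
python3 plan.py .4195 .2986 .10 .775 40;python3 look.py S B; python3 - <<'E'
from h import *
save(cams.camera('wrist')['img'],'w4')
E
```

```text
now [0.4185 0.2987 0.1756] yaw 0.7596 q [ 0.4   0.45  1.74 -0.    0.96  1.22] t 4.1 tilt [-0.017 -0.01 ]
[{"x": 0.3, "y": 0.3, "z": 37.8, "spin": -0.008}, {"x": 0.3, "y": 0.4, "z": 37.8, "spin": -0.008}]
S top [0.4096 0.3042 1.3712] 0.842
S scene [0.4185 0.2983 0.7945] 0.162
B top [ 0.4422  0.1166 -2.2401] 0.09
B scene [ 0.4434  0.1188 -2.2534] 0.054
```

View pics/w4.png

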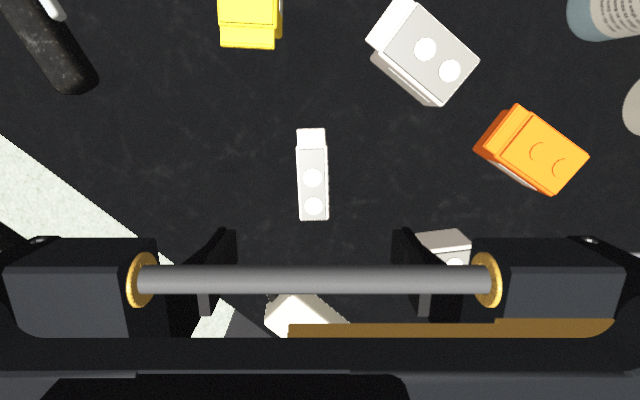

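Request:
play_rows([
  {"x":0,"y":0,"z":40,"spin":-0.015},
  {"x":2,"y":0,"z":40,"spin":0},
  {"x":1,"y":0,"z":40,"spin":0},
  {"x":0,"y":0,"z":20,"spin":0},
  {"x":0,"y":0,"z":10,"spin":0},
  {"x":0,"y":0,"z":0,"spin":0},
])

```text
time: 4.85
position: [0.4299, 0.2848, 0.028]
tool_rot: [0.93, 0.367, -0.003, 0.003]
ft_force: [0.2, 0.3, 0.8]
grip_width: 0.0872
```

```bash
python3 plan.py .4195 .2986 .022 .775 40
```

```text
now [0.4299 0.2848 0.028 ] yaw 0.7516 q [ 0.37  0.71  1.84 -0.01  0.6   1.2 ] t 4.85 tilt [-0.0036 -0.0086]
[{"x": 1.8, "y": -17.2, "z": 6.0, "spin": -0.023}]
```

Request:
play_rows([
  {"x":2,"y":-17,"z":0,"spin":-0.023},
  {"x":0,"y":0,"z":6,"spin":0},
  {"x":0,"y":0,"z":0,"spin":0},
])

```text
time: 5.15
position: [0.4219, 0.2987, 0.0248]
tool_rot: [0.926, 0.377, -0.0, 0.003]
ft_force: [-0.9, -0.1, 0.3]
grip_width: 0.0871
```

```bash
python3 plan.py .4195 .2986 .022 .775 40; python3 look.py S
```

```text
now [0.4219 0.2987 0.0248] yaw 0.7732 q [ 0.4   0.71  1.84 -0.01  0.59  1.21] t 5.15 tilt [ 0.0017 -0.0064]
[{"x": -1.8, "y": -1.6, "z": 2.8, "spin": -0.002}]
S top [0.4191 0.2965 0.8422] 1.034
S scene [0.4165 0.2965 0.8566] 2.104
```

Request:
play_rows([
  {"x":-2,"y":-1,"z":3,"spin":0},
  {"x":0,"y":0,"z":0,"spin":0},
  {"x":0,"y":0,"z":0,"spin":0},
  {"x":0,"y":0,"z":0,"spin":0},
  {"x":0,"y":0,"z":0,"spin":0},
  {"x":0,"y":0,"z":0,"spin":0},
  {"x":0,"y":0,"z":0,"spin":0},
  {"x":0,"y":0,"z":0,"spin":0},
], grip=0, newtons=25)

```text
time: 6.05
position: [0.4204, 0.2985, 0.0228]
tool_rot: [0.926, 0.377, 0.001, 0.003]
ft_force: [-0.9, -0.1, -0.1]
grip_width: 0.0312
```

Request:
play_rows([
  {"x":0,"y":0,"z":-20,"spin":0},
  {"x":0,"y":0,"z":-20,"spin":0},
  {"x":0,"y":0,"z":-30,"spin":0},
  {"x":0,"y":0,"z":-40,"spin":0},
  {"x":0,"y":0,"z":-20,"spin":0},
  {"x":0,"y":0,"z":0,"spin":0},
])

```text
time: 6.65
position: [0.4183, 0.2983, 0.1549]
tool_rot: [0.926, 0.377, -0.003, 0.003]
ft_force: [1.8, -0.1, -1.2]
grip_width: 0.0302
```

```bash
python3 plan.py .48 .0 .2 1.6 40; python3 - <<'E'
from h import *
save(cams.camera('wrist')['img'],'w5');save(cams.camera('scene')['img'][150:350,150:450],'s5',2)
E
```

```text
now [0.4183 0.2983 0.1549] yaw 0.7732 q [ 0.41  0.48  1.77 -0.01  0.89  1.21] t 6.65 tilt [-0.0023 -0.0081]
[{"x": -20.5, "y": 32.1, "z": -5.6, "spin": -0.103}, {"x": -23.7, "y": 29.8, "z": -5.6, "spin": -0.103}, {"x": -26.7, "y": 27.2, "z": -5.6, "spin": -0.103}, {"x": -29.3, "y": 24.3, "z": -5.6, "spin": -0.103}, {"x": -31.7, "y": 21.1, "z": -5.6, "spin": -0.103}, {"x": -33.7, "y": 17.7, "z": -5.6, "spin": -0.103}, {"x": -35.3, "y": 14.2, "z": -5.6, "spin": -0.103}, {"x": -36.6, "y": 10.5, "z": -5.6, "spin": -0.103}]
```

View pics/w5.png

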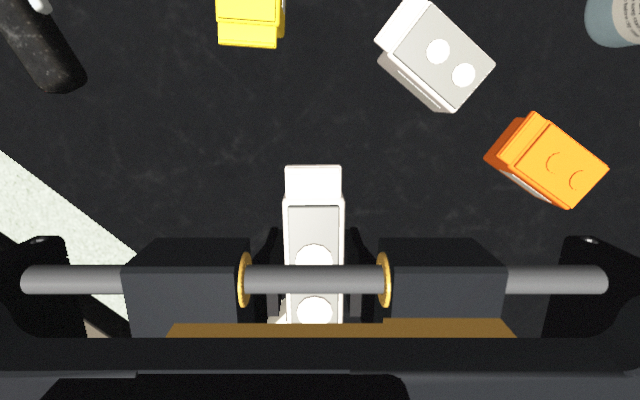

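View pics/s5.png

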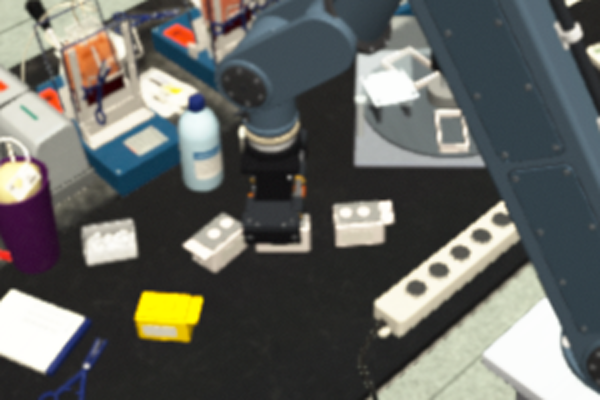

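```bash
cat >> h.py <<'E'
def tabx(c,row_px,ztool=-.0242):
    # tool-frame x,y of pixel on plane tool z
    I=np.eye(4); return onplane(c,row_px,ztool,I)
E
python3 - <<'E'
from h import *
c=cams.camera('wrist'); print(tabx(c,[(286,166),(341,166)]))
E
```

```text
[[ 0.05067027 -0.01243664 -0.0242    ]
 [ 0.05067299  0.01216975 -0.0242    ]]
```

Request:
play_rows([
  {"x":-20,"y":32,"z":-10,"spin":-0.1},
  {"x":-23,"y":30,"z":-10,"spin":-0.1},
  {"x":-26,"y":27,"z":-10,"spin":-0.1},
  {"x":-29,"y":24,"z":-10,"spin":-0.1},
  {"x":-31,"y":21,"z":-10,"spin":-0.1},
  {"x":-33,"y":18,"z":-10,"spin":-0.1},
  {"x":-35,"y":14,"z":-10,"spin":-0.1},
  {"x":-36,"y":10,"z":0,"spin":-0.1},
])

```text
time: 7.6
position: [0.4739, -0.0027, 0.2108]
tool_rot: [0.691, 0.722, -0.018, -0.01]
ft_force: [1.8, 0.3, -0.7]
grip_width: 0.0298
```

```bash
python3 plan.py .482 -.1501 .21 2.374 40
```

```text
now [ 0.4739 -0.0027  0.2108] yaw 1.6154 q [-0.23  0.36  1.79 -0.02  1.03 -0.26] t 7.6 tilt [-0.0404 -0.0122]
[{"x": -24.6, "y": 0.2, "z": 0.1, "spin": -0.126}, {"x": -24.4, "y": -2.9, "z": 0.1, "spin": -0.126}, {"x": -23.9, "y": -5.9, "z": 0.1, "spin": -0.126}, {"x": -22.9, "y": -8.9, "z": 0.1, "spin": -0.126}, {"x": -21.6, "y": -11.7, "z": 0.1, "spin": -0.126}, {"x": -20.0, "y": -14.3, "z": 0.1, "spin": -0.126}]
```

Request:
play_rows([
  {"x":-24,"y":0,"z":0,"spin":-0.12},
  {"x":-24,"y":-3,"z":0,"spin":-0.12},
  {"x":-24,"y":-6,"z":0,"spin":-0.12},
  {"x":-23,"y":-9,"z":0,"spin":-0.12},
  {"x":-22,"y":-12,"z":0,"spin":-0.12},
  {"x":-20,"y":-14,"z":0,"spin":-0.12},
  {"x":0,"y":0,"z":0,"spin":0},
  {"x":0,"y":0,"z":0,"spin":0},
])

```text
time: 8.4
position: [0.4739, -0.1583, 0.1958]
tool_rot: [0.382, 0.923, -0.013, -0.031]
ft_force: [-0.4, 0.5, -1.7]
grip_width: 0.0301
```

```bash
python3 plan.py .482 -.1501 .21 2.374 40; python3 - <<'E'
from h import *
c=cams.camera('wrist');T=tcpT(); save(c['img'],'w6');print(tabx(c,[(286,166),(341,166)]))
print(fitcar([(c,T)],[.554,-.2195,2.374],['s1','b2'],axis=(.554,-.2195)))
E
```

```text
now [ 0.4739 -0.1583  0.1958] yaw 2.3557 q [-0.53  0.42  1.73 -0.04  1.05 -1.29] t 8.4 tilt [-0.0675  0.0009]
[{"x": 0.1, "y": 11.6, "z": -14.2, "spin": -0.018}]
[[ 0.04968034 -0.01134924 -0.0242    ]
 [ 0.04967867  0.01326434 -0.0242    ]]
(array([2.37192969]), np.float64(-18.449069702093393))
```

View pics/w6.png

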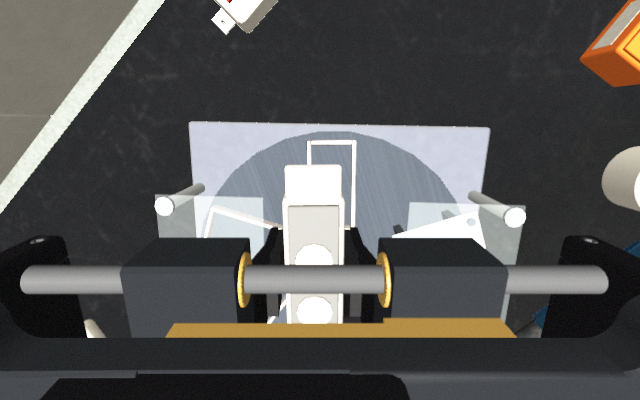

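Request:
play_rows([
  {"x":0,"y":10,"z":-15,"spin":0},
  {"x":0,"y":0,"z":0,"spin":0},
  {"x":0,"y":0,"z":0,"spin":0},
  {"x":0,"y":0,"z":0,"spin":0},
])

```text
time: 8.85
position: [0.4795, -0.147, 0.2074]
tool_rot: [0.381, 0.924, -0.012, -0.035]
ft_force: [0.2, 0.1, -1.2]
grip_width: 0.0298
```

```bash
python3 plan.py .482 -.1501 .21 2.374 40
```

```text
now [ 0.4795 -0.147   0.2074] yaw 2.3573 q [-0.5   0.41  1.7  -0.04  1.09 -1.27] t 8.85 tilt [-0.0744  0.0043]
[{"x": -4.0, "y": -0.4, "z": -2.6, "spin": -0.017}]
```

Request:
play_rows([
  {"x":0,"y":0,"z":0,"spin":0.1},
  {"x":0,"y":0,"z":0,"spin":0.1},
  {"x":0,"y":0,"z":0,"spin":0.1},
  {"x":0,"y":0,"z":0,"spin":0.1},
  {"x":0,"y":0,"z":0,"spin":0.1},
  {"x":0,"y":0,"z":0,"spin":0.1},
])

```text
time: 9.45
position: [0.4759, -0.1445, 0.2045]
tool_rot: [0.646, 0.762, -0.023, -0.033]
ft_force: [0.7, 0.2, -0.7]
grip_width: 0.03
```

```bash
python3 plan.py .482 -.1501 .21 2.374 40
```

```text
now [ 0.4759 -0.1445  0.2045] yaw 1.7351 q [-0.5   0.41  1.71 -0.04  1.09 -0.65] t 9.45 tilt [-0.0807  0.0069]
[{"x": -1.3, "y": 1.0, "z": -1.1, "spin": -0.128}, {"x": -1.4, "y": 0.9, "z": -1.1, "spin": -0.128}, {"x": -1.5, "y": 0.7, "z": -1.1, "spin": -0.128}, {"x": -1.6, "y": 0.5, "z": -1.1, "spin": -0.128}, {"x": -1.6, "y": 0.3, "z": -1.1, "spin": -0.128}]
```

Request:
play_rows([
  {"x":0,"y":0,"z":0,"spin":0},
  {"x":0,"y":0,"z":0,"spin":0},
  {"x":0,"y":0,"z":0,"spin":0},
  {"x":0,"y":0,"z":0,"spin":0},
  {"x":0,"y":0,"z":0,"spin":0},
  {"x":0,"y":0,"z":0,"spin":0},
  {"x":0,"y":0,"z":0,"spin":0},
  {"x":0,"y":0,"z":0,"spin":0},
])

```text
time: 10.25
position: [0.4745, -0.1438, 0.2035]
tool_rot: [0.644, 0.764, -0.024, -0.034]
ft_force: [0.3, -0.8, -1.7]
grip_width: 0.0297
```

```bash
python3 plan.py .482 -.1501 .21 2.374 40
```

```text
now [ 0.4745 -0.1438  0.2035] yaw 1.7411 q [-0.5   0.42  1.71 -0.04  1.09 -0.65] t 10.25 tilt [-0.083   0.0078]
[{"x": -1.5, "y": 1.3, "z": -1.3, "spin": -0.127}, {"x": -1.6, "y": 1.1, "z": -1.3, "spin": -0.127}, {"x": -1.8, "y": 0.8, "z": -1.3, "spin": -0.127}, {"x": -1.9, "y": 0.6, "z": -1.3, "spin": -0.127}, {"x": -1.9, "y": 0.4, "z": -1.3, "spin": -0.127}]
```

Request:
play_rows([
  {"x":0,"y":0,"z":-40,"spin":0},
  {"x":0,"y":0,"z":-40,"spin":0},
  {"x":0,"y":0,"z":-40,"spin":0},
  {"x":0,"y":0,"z":-40,"spin":0},
])

```text
time: 10.65
position: [0.4843, -0.1433, 0.3615]
tool_rot: [0.643, 0.764, -0.026, -0.043]
ft_force: [1.0, -1.2, -1.6]
grip_width: 0.0301
```

```bash
python3 plan.py .482 -.1501 .21 2.374 40
```

```text
now [ 0.4843 -0.1433  0.3615] yaw 1.7405 q [-0.49  0.27  1.46 -0.03  1.5  -0.66] t 10.65 tilt [-0.0992  0.0167]
[{"x": -1.3, "y": -0.7, "z": 30.3, "spin": -0.127}, {"x": -1.2, "y": -0.8, "z": 30.3, "spin": -0.127}, {"x": -1.1, "y": -1.0, "z": 30.3, "spin": -0.127}, {"x": -0.9, "y": -1.1, "z": 30.3, "spin": -0.127}, {"x": -0.8, "y": -1.2, "z": 30.3, "spin": -0.127}]
```

Request:
play_rows([
  {"x":0,"y":0,"z":40,"spin":0},
  {"x":0,"y":0,"z":40,"spin":0},
  {"x":0,"y":0,"z":40,"spin":0},
  {"x":0,"y":0,"z":40,"spin":0},
])

```text
time: 11.05
position: [0.4823, -0.1476, 0.2134]
tool_rot: [0.643, 0.765, -0.021, -0.023]
ft_force: [-0.2, 0.4, -1.8]
grip_width: 0.0295
```

```bash
python3 plan.py .482 -.1501 .21 2.374 40
```

```text
now [ 0.4823 -0.1476  0.2134] yaw 1.7426 q [-0.5   0.4   1.7  -0.04  1.09 -0.65] t 11.05 tilt [-0.0626 -0.0029]
[{"x": -0.5, "y": -0.1, "z": 0.7, "spin": -0.126}, {"x": -0.5, "y": -0.2, "z": 0.7, "spin": -0.126}, {"x": -0.4, "y": -0.3, "z": 0.7, "spin": -0.126}, {"x": -0.4, "y": -0.3, "z": 0.7, "spin": -0.126}, {"x": -0.4, "y": -0.4, "z": 0.7, "spin": -0.126}]
```

Request:
play_rows([
  {"x":0,"y":0,"z":-40,"spin":0},
  {"x":0,"y":0,"z":-40,"spin":0},
  {"x":0,"y":0,"z":-40,"spin":0},
  {"x":0,"y":0,"z":-40,"spin":0},
  {"x":0,"y":0,"z":40,"spin":0},
  {"x":0,"y":0,"z":40,"spin":0},
  {"x":0,"y":0,"z":40,"spin":0},
  {"x":0,"y":0,"z":40,"spin":0},
])

```text
time: 11.85
position: [0.4803, -0.1465, 0.2072]
tool_rot: [0.643, 0.765, -0.022, -0.03]
ft_force: [0.7, 0.7, -2.2]
grip_width: 0.0298
```

```bash
python3 plan.py .482 -.1501 .21 2.374 40
```

```text
now [ 0.4803 -0.1465  0.2072] yaw 1.743 q [-0.5   0.41  1.7  -0.04  1.09 -0.65] t 11.85 tilt [-0.0742  0.0037]
[{"x": -0.8, "y": 0.2, "z": -0.6, "spin": -0.126}, {"x": -0.8, "y": 0.1, "z": -0.6, "spin": -0.126}, {"x": -0.8, "y": 0.0, "z": -0.6, "spin": -0.126}, {"x": -0.8, "y": -0.1, "z": -0.6, "spin": -0.126}, {"x": -0.8, "y": -0.2, "z": -0.6, "spin": -0.126}]
```

Request:
play_rows([
  {"x":0,"y":0,"z":-40,"spin":0},
  {"x":0,"y":0,"z":-40,"spin":0},
  {"x":0,"y":0,"z":-40,"spin":0},
  {"x":0,"y":0,"z":-40,"spin":0},
  {"x":0,"y":0,"z":0,"spin":0},
  {"x":0,"y":0,"z":50,"spin":0},
  {"x":0,"y":0,"z":50,"spin":0},
  {"x":0,"y":0,"z":50,"spin":0},
])

```text
time: 12.65
position: [0.4788, -0.1454, 0.2104]
tool_rot: [0.643, 0.765, -0.024, -0.036]
ft_force: [-0.3, 0.1, -2.1]
grip_width: 0.0297
```

```bash
python3 plan.py .482 -.1501 .21 2.374 40
```

```text
now [ 0.4788 -0.1454  0.2104] yaw 1.7433 q [-0.5   0.41  1.69 -0.04  1.12 -0.66] t 12.65 tilt [-0.0858  0.0102]
[{"x": -1.0, "y": 0.5, "z": 0.1, "spin": -0.126}, {"x": -1.1, "y": 0.3, "z": 0.1, "spin": -0.126}, {"x": -1.1, "y": 0.2, "z": 0.1, "spin": -0.126}, {"x": -1.1, "y": 0.1, "z": 0.1, "spin": -0.126}, {"x": -1.1, "y": -0.1, "z": 0.1, "spin": -0.126}]
```

Request:
play_rows([
  {"x":0,"y":0,"z":0,"spin":0},
  {"x":0,"y":0,"z":0,"spin":0},
  {"x":0,"y":0,"z":0,"spin":0},
])

```text
time: 12.95
position: [0.4737, -0.1428, 0.2058]
tool_rot: [0.642, 0.765, -0.025, -0.044]
ft_force: [0.1, 0.3, -1.4]
grip_width: 0.0297
```

```bash
python3 plan.py .482 -.1501 .21 2.374 40|head -1
```

```text
now [ 0.4737 -0.1428  0.2058] yaw 1.7427 q [-0.5   0.42  1.7  -0.04  1.12 -0.66] t 12.95 tilt [-0.1002  0.0182]
```

Request:
play_rows([
  {"x":0,"y":0,"z":-50,"spin":0},
  {"x":0,"y":0,"z":-50,"spin":0},
  {"x":0,"y":0,"z":-50,"spin":0},
])

```text
time: 13.25
position: [0.4873, -0.1448, 0.3552]
tool_rot: [0.642, 0.765, -0.026, -0.047]
ft_force: [0.4, -1.0, -1.2]
grip_width: 0.0296
```

```bash
python3 plan.py .482 -.1501 .21 2.374 40|head -1
```

```text
now [ 0.4873 -0.1448  0.3552] yaw 1.7423 q [-0.49  0.28  1.46 -0.03  1.5  -0.66] t 13.25 tilt [-0.1058  0.0214]
```

Request:
play_rows([
  {"x":0,"y":0,"z":0,"spin":0},
  {"x":0,"y":0,"z":0,"spin":0},
  {"x":0,"y":0,"z":0,"spin":0},
])

```text
time: 13.55
position: [0.4931, -0.1474, 0.3692]
tool_rot: [0.643, 0.765, -0.023, -0.033]
ft_force: [-0.2, 0.8, -0.9]
grip_width: 0.0296
```

```bash
python3 plan.py .482 -.1501 .21 2.374 40|head -1
```

```text
now [ 0.4931 -0.1474  0.3692] yaw 1.7439 q [-0.49  0.27  1.44 -0.03  1.5  -0.66] t 13.55 tilt [-0.0794  0.0073]
```

Request:
play_rows([
  {"x":0,"y":0,"z":50,"spin":0},
  {"x":0,"y":0,"z":50,"spin":0},
  {"x":0,"y":0,"z":50,"spin":0},
])

```text
time: 13.85
position: [0.487, -0.1492, 0.2234]
tool_rot: [0.643, 0.766, -0.021, -0.022]
ft_force: [0.7, -1.2, -1.5]
grip_width: 0.0298
```

```bash
python3 plan.py .482 -.1501 .21 2.374 40|head -1
```

```text
now [ 0.487  -0.1492  0.2234] yaw 1.7447 q [-0.5   0.4   1.68 -0.03  1.12 -0.66] t 13.85 tilt [-0.0608 -0.0026]
```

Request:
play_rows([
  {"x":0,"y":0,"z":0,"spin":0},
  {"x":0,"y":0,"z":0,"spin":0},
  {"x":0,"y":0,"z":0,"spin":0},
])

```text
time: 14.15
position: [0.4814, -0.1463, 0.2178]
tool_rot: [0.643, 0.765, -0.022, -0.032]
ft_force: [-0.4, -0.2, -0.9]
grip_width: 0.0299
```

```bash
python3 plan.py .482 -.1501 .21 2.374 40|head -1
```

```text
now [ 0.4814 -0.1463  0.2178] yaw 1.744 q [-0.5   0.4   1.68 -0.03  1.13 -0.66] t 14.15 tilt [-0.0777  0.0066]
```

Request:
play_rows([
  {"x":0,"y":0,"z":-50,"spin":0},
  {"x":0,"y":0,"z":-50,"spin":0},
  {"x":0,"y":0,"z":-50,"spin":0},
  {"x":0,"y":0,"z":0,"spin":0},
  {"x":0,"y":0,"z":0,"spin":0},
])

```text
time: 14.65
position: [0.4968, -0.1488, 0.3803]
tool_rot: [0.643, 0.766, -0.02, -0.023]
ft_force: [-0.2, -0.1, -1.7]
grip_width: 0.0302
```

```bash
python3 plan.py .482 -.1501 .21 2.374 40|head -1
```

```text
now [ 0.4968 -0.1488  0.3803] yaw 1.7447 q [-0.49  0.26  1.43 -0.03  1.51 -0.66] t 14.65 tilt [-0.0606 -0.0021]
```

Request:
play_rows([
  {"x":0,"y":0,"z":40,"spin":0},
  {"x":0,"y":0,"z":40,"spin":0},
  {"x":0,"y":0,"z":40,"spin":0},
  {"x":0,"y":0,"z":20,"spin":0},
  {"x":0,"y":0,"z":10,"spin":0},
  {"x":0,"y":0,"z":5,"spin":0},
  {"x":0,"y":0,"z":0,"spin":0},
  {"x":0,"y":0,"z":0,"spin":0},
])

```text
time: 15.45
position: [0.49, -0.1504, 0.2257]
tool_rot: [0.643, 0.766, -0.019, -0.016]
ft_force: [-0.5, -0.6, -1.6]
grip_width: 0.03
```

```bash
python3 plan.py .482 -.1501 .21 2.374 40|head -1
```

```text
now [ 0.49   -0.1504  0.2257] yaw 1.7453 q [-0.5   0.39  1.68 -0.03  1.11 -0.66] t 15.45 tilt [-0.0491 -0.0082]
```

Request:
play_rows([
  {"x":0,"y":0,"z":-50,"spin":0},
  {"x":0,"y":0,"z":-50,"spin":0},
  {"x":0,"y":0,"z":-50,"spin":0},
  {"x":0,"y":0,"z":0,"spin":0},
  {"x":0,"y":0,"z":0,"spin":0},
])

```text
time: 15.95
position: [0.4992, -0.1498, 0.3838]
tool_rot: [0.643, 0.766, -0.018, -0.012]
ft_force: [-0.3, -0.5, -1.1]
grip_width: 0.0299
```

Request:
play_rows([
  {"x":0,"y":0,"z":40,"spin":0},
  {"x":0,"y":0,"z":40,"spin":0},
  {"x":0,"y":0,"z":40,"spin":0},
  {"x":0,"y":0,"z":20,"spin":0},
  {"x":0,"y":0,"z":10,"spin":0},
  {"x":0,"y":0,"z":5,"spin":0},
  {"x":0,"y":0,"z":0,"spin":0},
  {"x":0,"y":0,"z":0,"spin":0},
])

```text
time: 16.75
position: [0.4941, -0.1524, 0.2255]
tool_rot: [0.643, 0.766, -0.017, -0.008]
ft_force: [0.1, 0.0, -0.5]
grip_width: 0.0296
```

Request:
play_rows([
  {"x":0,"y":0,"z":0,"spin":-0.14},
  {"x":0,"y":0,"z":0,"spin":-0.14},
  {"x":0,"y":0,"z":0,"spin":-0.14},
  {"x":0,"y":0,"z":0,"spin":-0.14},
  {"x":0,"y":0,"z":0,"spin":-0.06},
  {"x":0,"y":0,"z":0,"spin":0},
])

```text
time: 17.35
position: [0.4995, -0.155, 0.2337]
tool_rot: [0.366, 0.93, -0.015, -0.004]
ft_force: [-0.1, -0.4, -0.2]
grip_width: 0.0296
```

```bash
python3 plan.py .482 -.1501 .15 2.374 40; python3 - <<'E'
from h import *
c=cams.camera('wrist');T=tcpT(); save(c['img'],'w7');print(tabx(c,[(286,166),(341,166)]))
print(fitcar([(c,T)],[.554,-.2195,2.374],['s1'],axis=(.554,-.2195)))
E
```

```text
now [ 0.4995 -0.155   0.2337] yaw 2.3912 q [-0.5   0.38  1.67 -0.03  1.1  -1.3 ] t 17.35 tilt [-0.0179 -0.0245]
[{"x": 5.4, "y": -2.8, "z": 27.9, "spin": 0.006}, {"x": 5.4, "y": -2.8, "z": 27.9, "spin": 0.006}, {"x": 5.3, "y": -2.9, "z": 27.9, "spin": 0.006}]
[[ 0.04961311 -0.01133647 -0.0242    ]
 [ 0.04961021  0.01327432 -0.0242    ]]
(array([2.36884375]), np.float64(-38.93764488264508))
```

View pics/w7.png

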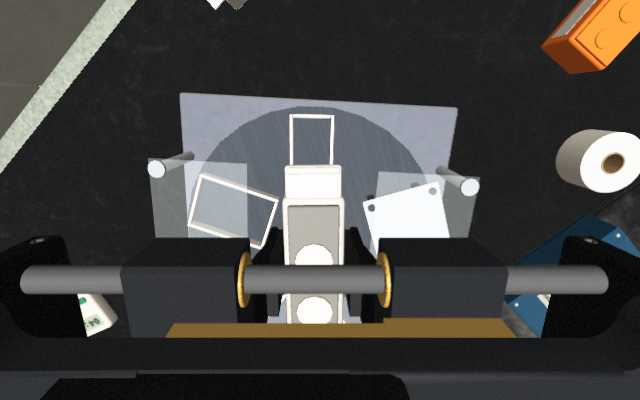

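Request:
play_rows([
  {"x":8,"y":-4,"z":30,"spin":0.015},
  {"x":8,"y":-4,"z":30,"spin":0},
  {"x":0,"y":0,"z":20,"spin":0},
  {"x":0,"y":0,"z":10,"spin":0},
  {"x":0,"y":0,"z":0,"spin":0},
])

```text
time: 17.9
position: [0.4856, -0.1545, 0.1462]
tool_rot: [0.377, 0.926, -0.015, 0.004]
ft_force: [-0.9, -0.6, -0.6]
grip_width: 0.0297
```

```bash
python3 plan.py .482 -.1501 .08 2.374 40
```

```text
now [ 0.4856 -0.1545  0.1462] yaw 2.3681 q [-0.51  0.49  1.8  -0.04  0.85 -1.28] t 17.9 tilt [-0.0051 -0.0314]
[{"x": 2.8, "y": 0.3, "z": 33.1, "spin": -0.003}, {"x": 2.8, "y": 0.3, "z": 33.1, "spin": -0.003}]
```

Request:
play_rows([
  {"x":3,"y":0,"z":25,"spin":0},
  {"x":3,"y":0,"z":20,"spin":0},
  {"x":0,"y":0,"z":10,"spin":0},
  {"x":0,"y":0,"z":0,"spin":0},
])

```text
time: 18.3
position: [0.4867, -0.1549, 0.094]
tool_rot: [0.378, 0.926, -0.016, 0.01]
ft_force: [0.6, -0.6, 0.4]
grip_width: 0.0299
```

```bash
python3 plan.py .482 -.1501 .055 2.374 20;  python3 - <<'E'
from h import *
c=cams.camera('wrist');T=tcpT(); save(c['img'],'w8');print(tabx(c,[(286,166),(341,166)]))
print(fitcar([(c,T)],[.554,-.2195,2.374],['s1'],axis=(.554,-.2195)))
E
```

```text
now [ 0.4867 -0.1549  0.094 ] yaw 2.3663 q [-0.51  0.57  1.84 -0.05  0.7  -1.27] t 18.3 tilt [ 0.0057 -0.0375]
[{"x": 3.3, "y": 0.1, "z": 19.5, "spin": -0.004}, {"x": 3.3, "y": 0.1, "z": 19.5, "spin": -0.004}]
[[ 0.0496246  -0.01133186 -0.0242    ]
 [ 0.0496212   0.01327742 -0.0242    ]]
(array([2.37009375]), np.float64(-38.14925840687529))
```

View pics/w8.png

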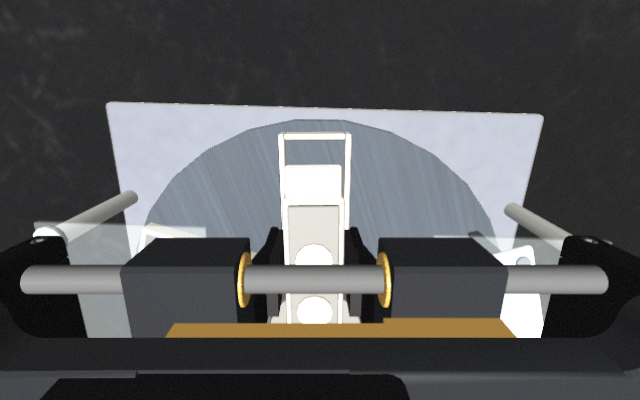

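Request:
play_rows([
  {"x":5,"y":0,"z":15,"spin":0},
  {"x":4,"y":0,"z":12,"spin":0},
  {"x":0,"y":0,"z":8,"spin":0},
  {"x":0,"y":0,"z":0,"spin":0},
])

```text
time: 18.75
position: [0.4862, -0.1529, 0.0633]
tool_rot: [0.378, 0.925, -0.017, 0.017]
ft_force: [0.1, 0.6, -1.4]
grip_width: 0.0297
```

```bash
python3 plan.py .482 -.1501 .048 2.374 20;  python3 - <<'E'
from h import *
c=cams.camera('wrist');T=tcpT(); save(c['img'][100:300,150:480],'w9',2)
E
```

```text
now [ 0.4862 -0.1529  0.0633] yaw 2.366 q [-0.51  0.63  1.87 -0.05  0.61 -1.26] t 18.75 tilt [ 0.0178 -0.0443]
[{"x": 5.0, "y": -0.9, "z": 15.3, "spin": -0.008}]
```

View pics/w9.png

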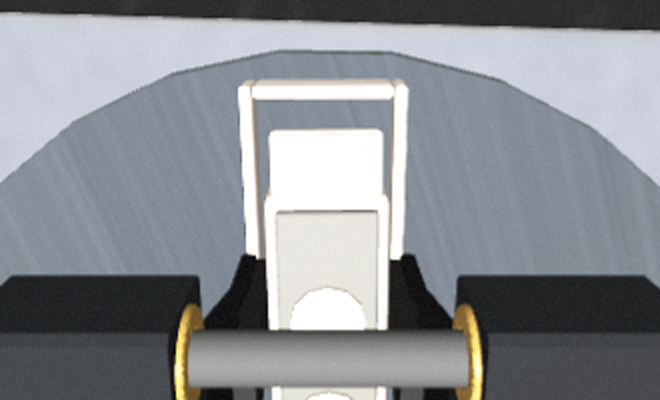

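Request:
play_rows([
  {"x":8,"y":0,"z":-2,"spin":0},
  {"x":0,"y":0,"z":0,"spin":0},
])

```text
time: 19.0
position: [0.4814, -0.1476, 0.0667]
tool_rot: [0.378, 0.925, -0.017, 0.018]
ft_force: [-0.3, 0.2, -1.8]
grip_width: 0.0297
```

```bash
python3 plan.py .482 -.1501 .048 2.374 20
```

```text
now [ 0.4814 -0.1476  0.0667] yaw 2.3656 q [-0.5   0.62  1.89 -0.05  0.6  -1.25] t 19.0 tilt [ 0.0206 -0.0458]
[{"x": -2.2, "y": -1.3, "z": 18.7, "spin": -0.008}]
```

Request:
play_rows([
  {"x":1,"y":0,"z":10,"spin":0},
  {"x":0,"y":0,"z":6,"spin":0},
  {"x":0,"y":0,"z":0,"spin":0},
])

```text
time: 19.3
position: [0.4818, -0.148, 0.0506]
tool_rot: [0.378, 0.925, -0.017, 0.02]
ft_force: [0.3, -0.1, -0.5]
grip_width: 0.0296
```

```bash
python3 plan.py .482 -.1501 .048 2.374 20;  python3 - <<'E'
from h import *
c=cams.camera('wrist');T=tcpT(); save(c['img'][100:300,150:480],'w10',2)
E
```

```text
now [ 0.4818 -0.148   0.0506] yaw 2.3659 q [-0.5   0.65  1.9  -0.06  0.56 -1.25] t 19.3 tilt [ 0.0233 -0.0473]
[{"x": -1.6, "y": -1.4, "z": 2.6, "spin": -0.008}]
```

View pics/w10.png

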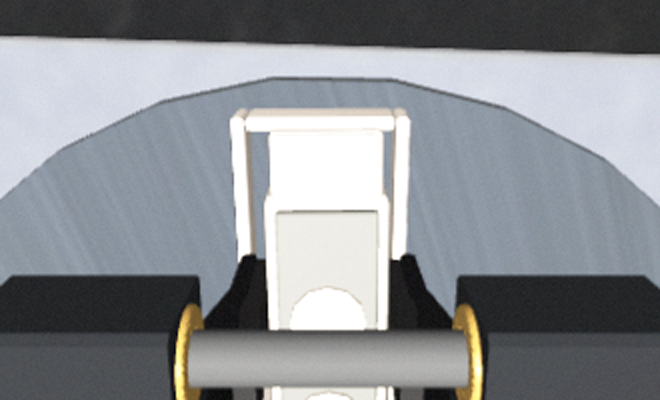

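Request:
play_rows([
  {"x":0,"y":0,"z":3,"spin":0},
  {"x":0,"y":0,"z":0,"spin":0},
])

```text
time: 19.55
position: [0.483, -0.1489, 0.0482]
tool_rot: [0.378, 0.925, -0.018, 0.021]
ft_force: [-0.6, -0.4, -0.2]
grip_width: 0.0299
```

Request:
play_rows([
  {"x":0,"y":0,"z":0,"spin":0},
  {"x":0,"y":0,"z":0,"spin":0},
  {"x":0,"y":0,"z":0,"spin":0},
  {"x":0,"y":0,"z":0,"spin":0},
  {"x":0,"y":0,"z":0,"spin":0},
], grip=0.6)

```text
time: 20.05
position: [0.4833, -0.1491, 0.0482]
tool_rot: [0.378, 0.925, -0.018, 0.021]
ft_force: [0.1, 0.5, -0.3]
grip_width: 0.051
```

Request:
play_rows([
  {"x":0,"y":0,"z":-25,"spin":0},
  {"x":0,"y":0,"z":-50,"spin":0},
  {"x":0,"y":0,"z":-50,"spin":0},
  {"x":0,"y":0,"z":-50,"spin":0},
  {"x":0,"y":0,"z":0,"spin":0},
  {"x":0,"y":0,"z":0,"spin":0},
])

```text
time: 20.65
position: [0.4784, -0.1402, 0.2276]
tool_rot: [0.378, 0.925, -0.017, 0.02]
ft_force: [-0.3, 0.0, -0.9]
grip_width: 0.0518
```

```bash
python3 plan.py .482 -.1501 .048 2.374 20;  python3 - <<'E'
from h import *
import h
c=cams.camera('wrist');T=tcpT(); save(c['img'],'w11')
h.Z0=.025
s=cams.camera('scene'); t=cams.camera('top')
print(fit([(c,T)],[.482,-.150,2.374],'slim'))
save(s['img'],'s11')
E
```

```text
now [ 0.4784 -0.1402  0.2276] yaw 2.3657 q [-0.49  0.34  1.76 -0.04  1.   -1.27] t 20.65 tilt [ 0.0235 -0.0473]
[{"x": -1.1, "y": -0.5, "z": 20.0, "spin": -0.001}, {"x": -1.1, "y": -0.5, "z": 20.0, "spin": -0.001}, {"x": -1.1, "y": -0.5, "z": 20.0, "spin": -0.001}, {"x": -1.1, "y": -0.5, "z": 20.0, "spin": -0.001}, {"x": -1.1, "y": -0.5, "z": 20.0, "spin": -0.001}, {"x": -1.1, "y": -0.5, "z": 20.0, "spin": -0.001}, {"x": -1.1, "y": -0.5, "z": 20.0, "spin": -0.001}, {"x": -1.1, "y": -0.5, "z": 20.0, "spin": -0.001}]
[{"x": -1.1, "y": -0.5, "z": 20.0, "spin": -0.001}]
(array([ 0.47999861, -0.14689557,  2.72229876]), np.float64(0.5301456171615442))
```

View pics/w11.png

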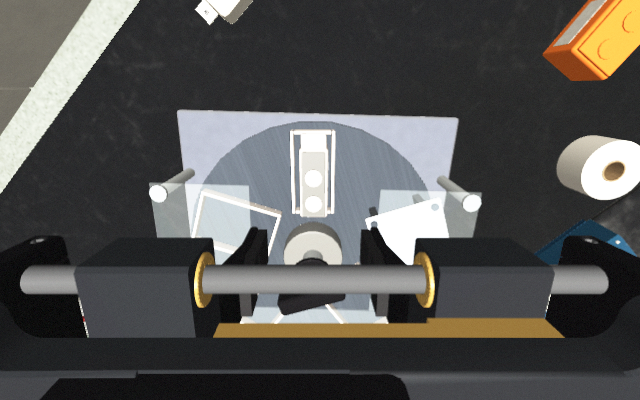

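```bash
python3 plan.py .554 -.2195 .20 1.114 40
```

```text
now [ 0.4777 -0.14    0.2257] yaw 2.3656 q [-0.49  0.34  1.76 -0.04  1.   -1.27] t 20.8 tilt [ 0.02   -0.0454]
[{"x": -12.2, "y": -0.4, "z": 2.9, "spin": 0.139}, {"x": -12.2, "y": 1.3, "z": 2.9, "spin": 0.139}, {"x": -11.9, "y": 3.0, "z": 2.9, "spin": 0.139}, {"x": -11.3, "y": 4.6, "z": 2.9, "spin": 0.139}, {"x": -10.6, "y": 6.1, "z": 2.9, "spin": 0.139}, {"x": -9.6, "y": 7.6, "z": 2.9, "spin": 0.139}, {"x": -8.5, "y": 8.8, "z": 2.9, "spin": 0.139}, {"x": -7.2, "y": 9.9, "z": 2.9, "spin": 0.139}]
[{"x": -5.7, "y": 10.8, "z": 2.9, "spin": 0.139}]
```

Request:
play_rows([
  {"x":-12,"y":0,"z":0,"spin":0.14},
  {"x":-12,"y":1,"z":0,"spin":0.14},
  {"x":-12,"y":3,"z":0,"spin":0.14},
  {"x":-11,"y":5,"z":0,"spin":0.14},
  {"x":-11,"y":6,"z":0,"spin":0.14},
  {"x":-10,"y":8,"z":0,"spin":0.14},
  {"x":-9,"y":9,"z":0,"spin":0.14},
  {"x":-7,"y":10,"z":0,"spin":0.14},
], grip=0.6)

```text
time: 21.6
position: [0.5366, -0.2094, 0.2097]
tool_rot: [0.825, 0.565, -0.013, 0.006]
ft_force: [-0.9, -0.5, 0.5]
grip_width: 0.0522
```

Request:
play_rows([
  {"x":-6,"y":11,"z":0,"spin":0.13},
  {"x":0,"y":0,"z":0,"spin":0},
  {"x":0,"y":0,"z":0,"spin":0},
])

```text
time: 21.9
position: [0.5426, -0.2189, 0.2024]
tool_rot: [0.861, 0.508, -0.016, 0.001]
ft_force: [-0.5, -1.0, -0.1]
grip_width: 0.0525
```

```bash
python3 plan.py .554 -.2195 .16 1.114 40
```

```text
now [ 0.5426 -0.2189  0.2024] yaw 1.066 q [-0.56  0.5   1.54 -0.03  1.11 -0.04] t 21.9 tilt [-0.0263 -0.018 ]
[{"x": 2.5, "y": 5.1, "z": 21.2, "spin": -0.024}, {"x": 2.4, "y": 5.2, "z": 21.2, "spin": -0.024}]
```

Request:
play_rows([
  {"x":3,"y":5,"z":20,"spin":-0.024},
  {"x":2,"y":5,"z":20,"spin":-0.024},
  {"x":0,"y":0,"z":10,"spin":0},
  {"x":0,"y":0,"z":0,"spin":0},
])

```text
time: 22.3
position: [0.5492, -0.2172, 0.1477]
tool_rot: [0.846, 0.533, -0.018, -0.003]
ft_force: [-0.3, 0.4, 0.2]
grip_width: 0.0524
```

```bash
python3 plan.py .554 -.2195 .103 1.114 40; python3 - <<'E'
from h import *
c=cams.camera('wrist');T=tcpT(); save(c['img'],'w12')
E
```

```text
now [ 0.5492 -0.2172  0.1477] yaw 1.1244 q [-0.55  0.58  1.57 -0.03  1.01 -0.09] t 22.3 tilt [-0.0332 -0.0137]
[{"x": 0.0, "y": 2.7, "z": 22.4, "spin": 0.005}, {"x": 0.0, "y": 2.7, "z": 22.4, "spin": 0.005}]
```

View pics/w12.png

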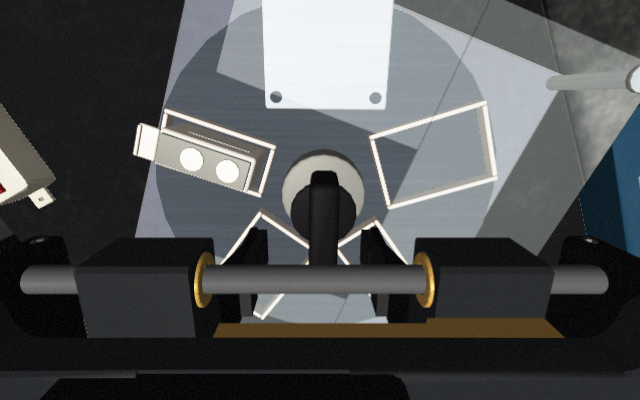

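Request:
play_rows([
  {"x":0,"y":3,"z":20,"spin":0},
  {"x":0,"y":2,"z":15,"spin":0},
  {"x":0,"y":0,"z":8,"spin":0},
  {"x":0,"y":0,"z":0,"spin":0},
])

```text
time: 22.75
position: [0.5537, -0.2206, 0.1068]
tool_rot: [0.846, 0.533, -0.016, -0.001]
ft_force: [-1.5, -0.0, 0.1]
grip_width: 0.0525
```

```bash
python3 plan.py .554 -.2195 .103 1.114 40
```

```text
now [ 0.5537 -0.2206  0.1068] yaw 1.1256 q [-0.55  0.65  1.59 -0.04  0.92 -0.08] t 22.75 tilt [-0.0283 -0.0167]
[{"x": 1.1, "y": -0.2, "z": 3.8, "spin": 0.012}]
```

Request:
play_rows([
  {"x":1,"y":0,"z":0,"spin":0},
  {"x":0,"y":0,"z":0,"spin":0},
  {"x":0,"y":0,"z":0,"spin":0},
  {"x":0,"y":0,"z":0,"spin":0},
  {"x":0,"y":0,"z":0,"spin":0},
  {"x":0,"y":0,"z":0,"spin":0},
  {"x":0,"y":0,"z":0,"spin":0},
], grip=0, newtons=30)

```text
time: 23.45
position: [0.5538, -0.2195, 0.1092]
tool_rot: [0.846, 0.533, -0.016, -0.0]
ft_force: [-0.3, -0.2, -1.3]
grip_width: 0.0179
```

```bash
python3 plan.py .554 -.2195 .106 1.114 40
```

```text
now [ 0.5538 -0.2195  0.1092] yaw 1.1253 q [-0.55  0.64  1.59 -0.04  0.92 -0.08] t 23.45 tilt [-0.0276 -0.0174]
[{"x": 0.1, "y": 0.1, "z": 3.2, "spin": 0.011}]
```

Request:
play_rows([
  {"x":0,"y":0,"z":-0.5,"spin":0.1},
  {"x":0,"y":0,"z":-0.5,"spin":0.13},
  {"x":0,"y":0,"z":-0.5,"spin":0.13},
  {"x":0,"y":0,"z":0,"spin":0.1},
])

```text
time: 23.85
position: [0.5541, -0.22, 0.1092]
tool_rot: [0.947, 0.32, -0.016, 0.004]
ft_force: [-1.3, 0.6, 3.5]
grip_width: 0.0178
```

```bash
python3 plan.py .554 -.2195 .106 -.176 40; python3 -c "
from h import *
o=robot.get_obs();print(o['moment'],o['ft_force'])"
```

```text
now [ 0.5541 -0.22    0.1092] yaw 0.652 q [-0.55  0.64  1.59 -0.04  0.92  0.39] t 23.85 tilt [-0.0274 -0.0185]
[{"x": 0.0, "y": -0.1, "z": 0.5, "spin": 0.138}, {"x": 0.0, "y": -0.1, "z": 0.5, "spin": 0.138}, {"x": 0.0, "y": -0.1, "z": 0.5, "spin": 0.138}, {"x": -0.0, "y": -0.1, "z": 0.5, "spin": 0.138}, {"x": -0.0, "y": -0.1, "z": 0.5, "spin": 0.138}, {"x": -0.0, "y": -0.1, "z": 0.5, "spin": 0.138}]
[0.34537375 0.17910387 0.29150525] [-1.25454236  0.60461744  3.53325335]
```

Request:
play_rows([
  {"x":0,"y":0,"z":0,"spin":0.13},
  {"x":0,"y":0,"z":0,"spin":0.13},
  {"x":0,"y":0,"z":0,"spin":0.13},
  {"x":0,"y":0,"z":0,"spin":0.13},
  {"x":0,"y":0,"z":0,"spin":0.13},
  {"x":0,"y":0,"z":0,"spin":0.1},
  {"x":0,"y":0,"z":0,"spin":0.05},
  {"x":0,"y":0,"z":0,"spin":0},
])

```text
time: 24.65
position: [0.5543, -0.2208, 0.109]
tool_rot: [0.996, -0.091, -0.014, 0.009]
ft_force: [-1.5, -0.7, 0.5]
grip_width: 0.0178
```

```bash
python3 plan.py .554 -.2195 .106 -.176 40; python3 -c "
from h import *
o=robot.get_obs();print(o['moment'],o['ft_force'])"
```

```text
now [ 0.5543 -0.2208  0.109 ] yaw -0.1827 q [-0.55  0.64  1.59 -0.03  0.93  1.22] t 24.65 tilt [-0.0287 -0.0151]
[{"x": -0.5, "y": -1.2, "z": 3.0, "spin": -0.007}]
[ 0.68996707  0.06102041 -0.05678687] [-1.46808961 -0.74481897  0.53904968]
```

Request:
play_rows([
  {"x":0,"y":0,"z":0,"spin":0},
  {"x":0,"y":0,"z":0,"spin":0},
  {"x":0,"y":0,"z":0,"spin":0},
  {"x":0,"y":0,"z":0,"spin":0},
], grip=0.6)

```text
time: 25.05
position: [0.5558, -0.2216, 0.1093]
tool_rot: [0.996, -0.089, -0.012, 0.01]
ft_force: [0.7, -0.6, -0.2]
grip_width: 0.0419
```

Request:
play_rows([
  {"x":0,"y":0,"z":-40,"spin":0},
  {"x":0,"y":0,"z":-50,"spin":0},
  {"x":0,"y":0,"z":-50,"spin":0},
  {"x":0,"y":0,"z":-50,"spin":0},
  {"x":0,"y":0,"z":0,"spin":0},
  {"x":0,"y":0,"z":0,"spin":0},
], grip=1)

```text
time: 25.65
position: [0.561, -0.218, 0.3042]
tool_rot: [0.996, -0.088, -0.013, 0.01]
ft_force: [0.0, 0.1, -1.0]
grip_width: 0.0849
```

```bash
python3 plan.py .4434 .1186 .20 .885 45; python3 look.py A B; python3 - <<'E'
from h import *
c=cams.camera('wrist');T=tcpT(); save(c['img'],'w13'); save(cams.camera('top')['img'][100:300,150:550],'t13',2)
E
```

```text
now [ 0.561  -0.218   0.3042] yaw -0.1764 q [-0.54  0.42  1.38 -0.03  1.36  1.21] t 25.65 tilt [-0.0279 -0.0166]
[{"x": -19.4, "y": -34.5, "z": 11.6, "spin": -0.118}, {"x": -15.2, "y": -36.6, "z": 11.6, "spin": -0.118}, {"x": -10.8, "y": -38.1, "z": 11.6, "spin": -0.118}, {"x": -6.3, "y": -39.1, "z": 11.6, "spin": -0.118}, {"x": -1.6, "y": -39.6, "z": 11.6, "spin": -0.118}, {"x": 3.1, "y": -39.5, "z": 11.6, "spin": -0.118}, {"x": 7.7, "y": -38.9, "z": 11.6, "spin": -0.118}, {"x": 12.2, "y": -37.7, "z": 11.6, "spin": -0.118}]
[{"x": 16.5, "y": -36.0, "z": 11.6, "spin": -0.118}]
A top [0.5694 0.3035 1.6802] 0.061
A scene [0.5692 0.3036 1.6983] 0.127
B top [ 0.3977  0.1118 -1.8969] 0.76
B scene [ 0.4433  0.1187 -2.2563] 0.053
```

View pics/w13.png

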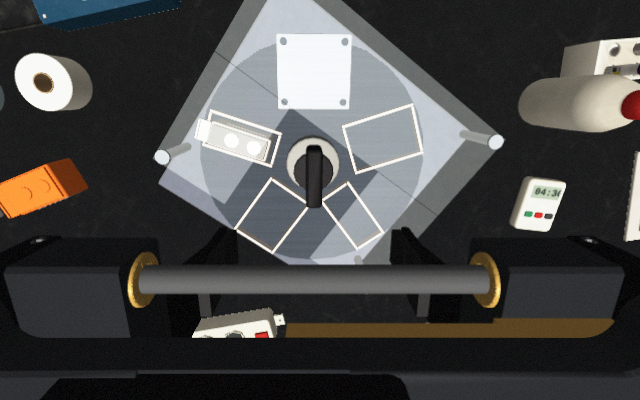

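View pics/t13.png

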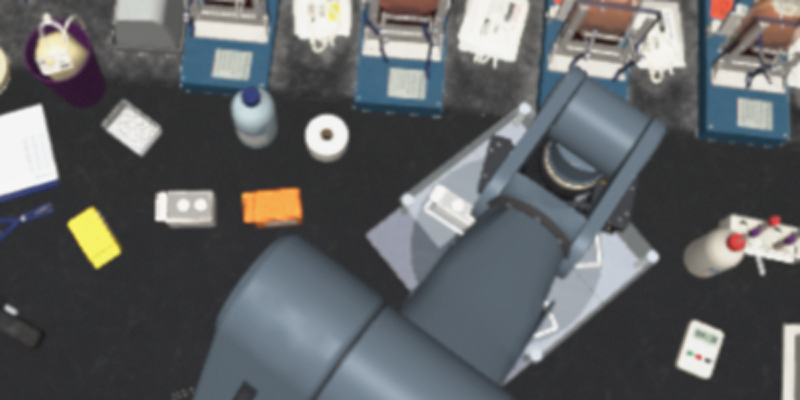

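```bash
python3 - <<'E'
from h import *
T=tcpT();c=cams.camera('wrist')
print(fitcar([(c,T)],[2.374-1.29],None,axis=(.554,-.2203)), fitcar([(c,T)],[.554,-.2203,2.374-1.29]))
E
```

```text
(array([1.07134375]), np.float64(-45.76187037170705)) (array([ 0.55443285, -0.2191503 ,  1.07295529]), np.float64(-50.32496917914689))
```

Request:
play_rows([
  {"x":-19,"y":-35,"z":8,"spin":-0.12},
  {"x":-15,"y":-37,"z":8,"spin":-0.12},
  {"x":-11,"y":-38,"z":8,"spin":-0.12},
  {"x":-6,"y":-39,"z":8,"spin":-0.12},
  {"x":-2,"y":-40,"z":8,"spin":-0.12},
  {"x":3,"y":-40,"z":8,"spin":-0.12},
  {"x":8,"y":-39,"z":8,"spin":-0.12},
  {"x":12,"y":-38,"z":8,"spin":-0.12},
])

```text
time: 26.7
position: [0.4408, 0.0852, 0.2248]
tool_rot: [0.919, 0.394, -0.024, -0.005]
ft_force: [-0.3, 0.2, 0.6]
grip_width: 0.0868
```

```bash
python3 plan.py .4434 .1186 .20 .885 45; python3 look.py A B
```

```text
now [0.4408 0.0852 0.2248] yaw 0.8115 q [-0.05  0.31  1.82 -0.01  1.06  0.72] t 26.7 tilt [-0.0488 -0.0101]
[{"x": 26.0, "y": -21.1, "z": 24.8, "spin": -0.073}]
A top [0.5694 0.3032 1.6973] 0.069
A scene [0.5687 0.3042 1.6573] 0.122
B top [ 0.425   0.0735 -2.6415] 1.012
B scene [ 0.4427  0.1195 -2.2246] 0.051
```

Request:
play_rows([
  {"x":26,"y":-21,"z":20,"spin":-0.07},
  {"x":0,"y":0,"z":0,"spin":0},
  {"x":0,"y":0,"z":0,"spin":0},
])

```text
time: 27.1
position: [0.4381, 0.1214, 0.201]
tool_rot: [0.903, 0.428, -0.029, -0.008]
ft_force: [0.6, -0.0, -0.2]
grip_width: 0.087
```

```bash
python3 plan.py .4434 .1188 .08 .885 45; python3 - <<'E'
from h import *
save(cams.camera('wrist')['img'],'w14')
E
```

```text
now [0.4381 0.1214 0.201 ] yaw 0.8865 q [ 0.03  0.36  1.83 -0.01  1.01  0.72] t 27.1 tilt [-0.0585 -0.0104]
[{"x": 0.4, "y": 1.9, "z": 40.3, "spin": 0.0}, {"x": 0.4, "y": 1.9, "z": 40.3, "spin": 0.0}, {"x": 0.5, "y": 1.9, "z": 40.3, "spin": 0.0}]
```

View pics/w14.png

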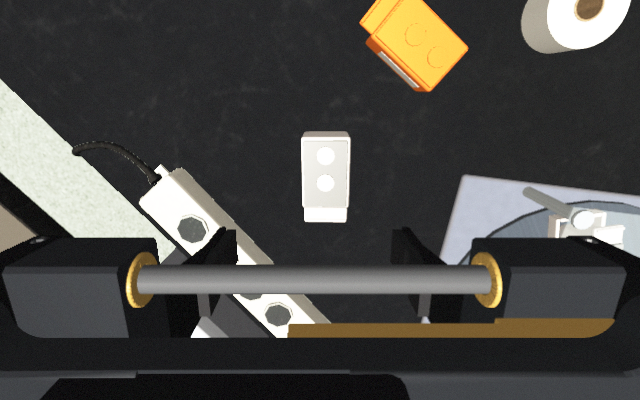

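Request:
play_rows([
  {"x":3,"y":4,"z":40,"spin":0},
  {"x":2,"y":4,"z":40,"spin":0},
  {"x":1,"y":2,"z":20,"spin":0},
  {"x":0,"y":0,"z":10,"spin":0},
  {"x":0,"y":0,"z":0,"spin":0},
])

```text
time: 27.65
position: [0.4494, 0.113, 0.0895]
tool_rot: [0.906, 0.423, -0.025, -0.006]
ft_force: [0.3, -0.2, 1.0]
grip_width: 0.0872
```

```bash
python3 plan.py .4434 .1188 .022 .885 45
```

```text
now [0.4494 0.113  0.0895] yaw 0.8753 q [ 0.01  0.56  1.91 -0.02  0.72  0.72] t 27.65 tilt [-0.0494 -0.0106]
[{"x": 0.3, "y": -4.2, "z": 33.7, "spin": -0.005}, {"x": 0.3, "y": -4.2, "z": 33.7, "spin": -0.005}]
```

Request:
play_rows([
  {"x":1,"y":-4,"z":0,"spin":-0.01},
  {"x":1,"y":-2,"z":25,"spin":0},
  {"x":1,"y":0,"z":20,"spin":0},
  {"x":0,"y":0,"z":12,"spin":0},
  {"x":0,"y":0,"z":6,"spin":0},
  {"x":0,"y":0,"z":0,"spin":0},
])

```text
time: 28.25
position: [0.4502, 0.1183, 0.0317]
tool_rot: [0.904, 0.428, -0.017, -0.002]
ft_force: [0.6, 0.9, 0.6]
grip_width: 0.0868
```

```bash
python3 plan.py .4434 .1188 .022 .885 45
```

```text
now [0.4502 0.1183 0.0317] yaw 0.8843 q [ 0.02  0.67  1.95 -0.02  0.55  0.72] t 28.25 tilt [-0.033  -0.0102]
[{"x": -3.9, "y": -5.6, "z": 9.7, "spin": -0.001}]
```

Request:
play_rows([
  {"x":-4,"y":-5,"z":6,"spin":0},
  {"x":0,"y":0,"z":4,"spin":0},
  {"x":0,"y":0,"z":0,"spin":0},
])

```text
time: 28.55
position: [0.4446, 0.1184, 0.0234]
tool_rot: [0.904, 0.428, -0.015, -0.001]
ft_force: [0.3, -0.9, 0.3]
grip_width: 0.087
```

```bash
python3 plan.py .4434 .1188 .022 .885 45
```

```text
now [0.4446 0.1184 0.0234] yaw 0.8845 q [ 0.02  0.69  1.97 -0.02  0.52  0.73] t 28.55 tilt [-0.0282 -0.0101]
[{"x": -0.4, "y": -1.1, "z": 1.4, "spin": -0.0}]
```

Request:
play_rows([
  {"x":0,"y":0,"z":0,"spin":0},
  {"x":0,"y":0,"z":0,"spin":0},
  {"x":0,"y":0,"z":0,"spin":0},
  {"x":0,"y":0,"z":0,"spin":0},
  {"x":0,"y":0,"z":0,"spin":0},
], grip=0, newtons=25)

```text
time: 29.05
position: [0.4452, 0.1185, 0.0241]
tool_rot: [0.904, 0.428, -0.014, -0.001]
ft_force: [-0.0, -0.5, -0.1]
grip_width: 0.0551
```

Request:
play_rows([
  {"x":0,"y":0,"z":-30,"spin":0},
  {"x":0,"y":0,"z":-50,"spin":0},
  {"x":0,"y":0,"z":-50,"spin":0},
  {"x":0,"y":0,"z":-50,"spin":0},
  {"x":0,"y":0,"z":0,"spin":0},
  {"x":0,"y":0,"z":0,"spin":0},
])

```text
time: 29.65
position: [0.4493, 0.1201, 0.208]
tool_rot: [0.904, 0.428, -0.017, -0.002]
ft_force: [-0.5, 0.8, -2.8]
grip_width: 0.0497
```

```bash
python3 plan.py .485 -.147 .20 -.813 45; python3 - <<'E'
from h import *
save(cams.camera('wrist')['img'],'w15')
E
```

```text
now [0.4493 0.1201 0.208 ] yaw 0.8841 q [ 0.03  0.35  1.81 -0.01  1.01  0.72] t 29.65 tilt [-0.0325 -0.01  ]
[{"x": -14.1, "y": 15.2, "z": 0.6, "spin": 0.131}, {"x": -12.1, "y": 16.9, "z": 0.6, "spin": 0.131}, {"x": -9.8, "y": 18.3, "z": 0.6, "spin": 0.131}, {"x": -7.3, "y": 19.4, "z": 0.6, "spin": 0.131}, {"x": -4.7, "y": 20.2, "z": 0.6, "spin": 0.131}, {"x": -2.0, "y": 20.6, "z": 0.6, "spin": 0.131}, {"x": 0.7, "y": 20.7, "z": 0.6, "spin": 0.131}, {"x": 3.4, "y": 20.5, "z": 0.6, "spin": 0.131}]
[{"x": 6.0, "y": 19.8, "z": 0.6, "spin": 0.131}, {"x": 8.5, "y": 18.9, "z": 0.6, "spin": 0.131}, {"x": 10.9, "y": 17.6, "z": 0.6, "spin": 0.131}, {"x": 13.1, "y": 16.1, "z": 0.6, "spin": 0.131}, {"x": 15.1, "y": 14.2, "z": 0.6, "spin": 0.131}]
```

View pics/w15.png

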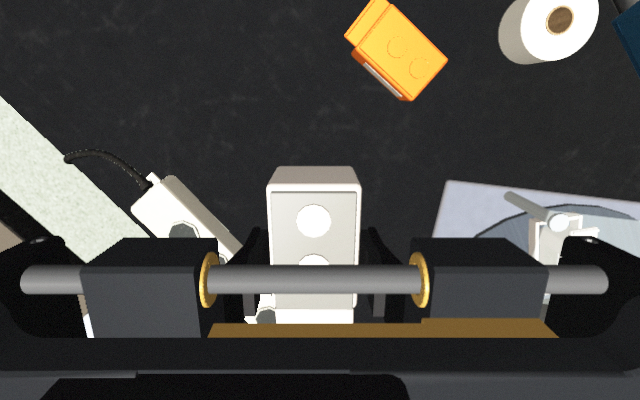

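```bash
python3 - <<'E'
from h import *
c=cams.camera('wrist'); save(c['img'][150:330,230:400],'w16',4)
for z in (-.026,-.020,-.015): print(z,tabx(c,[(268,186),(361,186)],z))
E
```

```text
-0.026 [[ 0.04188095 -0.02048834 -0.026     ]
 [ 0.04188679  0.02133093 -0.026     ]]
-0.02 [[ 0.04032996 -0.02139131 -0.02      ]
 [ 0.04033606  0.02226172 -0.02      ]]
-0.015 [[ 0.03903747 -0.02214379 -0.015     ]
 [ 0.03904378  0.02303739 -0.015     ]]
```

View pics/w16.png

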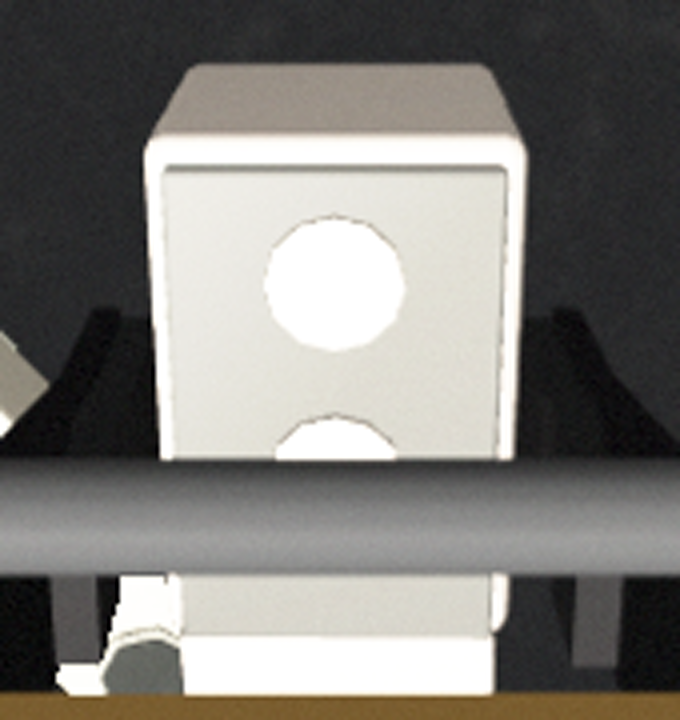

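```bash
python3 - <<'E'
from h import *
import h
s=cams.camera('scene'); T=tcpT(); print(T[:3,3])
save(s['img'][130:300,260:420],'s16',4)
uv=proj(s,boxpts([T[0,3],T[1,3],-2.257],'broad')[0]+[0,0,.171]);print(uv)
E
```

```text
[0.44862266 0.12005397 0.20629599]
[[315.47909825 232.99768446]
 [315.15030228 220.288831  ]
 [314.15882946 221.88836753]
 [313.81086629 209.25629834]
 [340.99319699 231.23985881]
 [341.22013238 218.53140741]
 [339.06398759 220.20544902]
 [339.24100048 207.57534474]]
```

View pics/s16.png

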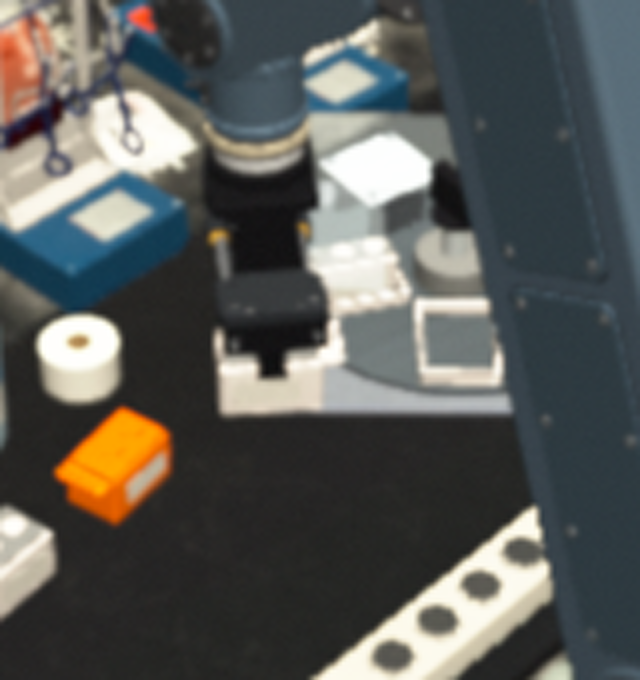

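Request:
play_rows([
  {"x":-14,"y":15,"z":-1,"spin":0.13},
  {"x":-12,"y":17,"z":-1,"spin":0.13},
  {"x":-10,"y":18,"z":-1,"spin":0.13},
  {"x":-7,"y":19,"z":-1,"spin":0.13},
  {"x":-5,"y":20,"z":-1,"spin":0.13},
  {"x":-2,"y":21,"z":-1,"spin":0.13},
  {"x":1,"y":21,"z":-1,"spin":0.13},
  {"x":3,"y":21,"z":-1,"spin":0.13},
])

```text
time: 30.6
position: [0.4573, -0.0467, 0.1985]
tool_rot: [0.995, -0.096, -0.037, 0.005]
ft_force: [-0.5, 0.2, -1.9]
grip_width: 0.0494
```

```bash
python3 plan.py .4842 -.146 .20 -.813 45
```

```text
now [ 0.4573 -0.0467  0.1985] yaw -0.1938 q [-0.33  0.37  1.81 -0.03  1.03  1.45] t 30.6 tilt [-0.0748 -0.0022]
[{"x": 9.1, "y": 18.4, "z": -0.3, "spin": 0.124}, {"x": 11.3, "y": 17.2, "z": -0.3, "spin": 0.124}, {"x": 13.3, "y": 15.7, "z": -0.3, "spin": 0.124}, {"x": 15.2, "y": 13.9, "z": -0.3, "spin": 0.124}, {"x": 16.8, "y": 11.9, "z": -0.3, "spin": 0.124}]
```

Request:
play_rows([
  {"x":9,"y":18,"z":-2,"spin":0.125},
  {"x":11,"y":17,"z":-2,"spin":0.125},
  {"x":13,"y":16,"z":-2,"spin":0.125},
  {"x":15,"y":14,"z":-2,"spin":0.125},
  {"x":17,"y":12,"z":-2,"spin":0.12},
  {"x":0,"y":0,"z":0,"spin":0},
])

```text
time: 31.2
position: [0.4765, -0.1498, 0.1929]
tool_rot: [0.911, -0.409, -0.048, 0.016]
ft_force: [0.6, 0.6, -1.7]
grip_width: 0.0497
```

Request:
play_rows([
  {"x":0,"y":0,"z":-50,"spin":0},
  {"x":0,"y":0,"z":-50,"spin":0},
  {"x":0,"y":0,"z":-50,"spin":0},
  {"x":0,"y":0,"z":0,"spin":0},
  {"x":0,"y":0,"z":0,"spin":0},
])

```text
time: 31.7
position: [0.487, -0.1471, 0.335]
tool_rot: [0.912, -0.406, -0.064, 0.013]
ft_force: [0.1, 0.7, -2.2]
grip_width: 0.0497
```

```bash
python3 plan.py .4842 -.146 .20 -.813 45
```

```text
now [ 0.487  -0.1471  0.335 ] yaw -0.8415 q [-0.49  0.31  1.48 -0.04  1.48  1.92] t 31.7 tilt [-0.1267  0.0271]
[{"x": -0.9, "y": 0.4, "z": 45.0, "spin": -0.009}, {"x": -0.9, "y": 0.4, "z": 45.0, "spin": -0.009}, {"x": -0.9, "y": 0.4, "z": 45.0, "spin": -0.009}]
```

Request:
play_rows([
  {"x":0,"y":0,"z":0,"spin":0},
  {"x":0,"y":0,"z":0,"spin":0},
])

```text
time: 31.9
position: [0.4849, -0.1453, 0.3311]
tool_rot: [0.912, -0.405, -0.068, 0.013]
ft_force: [-0.5, -0.3, -0.9]
grip_width: 0.0496
```

```bash
python3 plan.py .4842 -.146 .20 -.813 45|head -1
```

```text
now [ 0.4849 -0.1453  0.3311] yaw -0.8398 q [-0.49  0.31  1.49 -0.04  1.48  1.92] t 31.9 tilt [-0.1337  0.0311]
```

Request:
play_rows([
  {"x":0,"y":0,"z":40,"spin":0},
  {"x":0,"y":0,"z":40,"spin":0},
  {"x":0,"y":0,"z":30,"spin":0},
  {"x":0,"y":0,"z":15,"spin":0},
  {"x":0,"y":0,"z":8,"spin":0},
  {"x":0,"y":0,"z":3,"spin":0},
  {"x":0,"y":0,"z":0,"spin":0},
  {"x":0,"y":0,"z":0,"spin":0},
])

```text
time: 32.7
position: [0.4609, -0.1375, 0.1845]
tool_rot: [0.912, -0.403, -0.076, 0.012]
ft_force: [-0.2, -0.4, -0.8]
grip_width: 0.0497
```

```bash
python3 plan.py .4842 -.146 .20 -.813 45|head -1
```

```text
now [ 0.4609 -0.1375  0.1845] yaw -0.8383 q [-0.5   0.45  1.72 -0.04  1.12  1.92] t 32.7 tilt [-0.1476  0.0393]
```

```bash
cat > st.py <<'E'
from h import *
o=robot.get_obs();T=tcpT(o); q=np.array(o['q'])
print('t',round(o['time'],2),np.round(T[:3,3],4),'pitch',round(q[1]+q[2]+q[4]-np.pi,4),'q4',round(q[3],4),'tilt',np.round(T[:2,2],4),'q235',np.round(q[[1,2,4]],4),'v',np.round(np.array(o['joint_velocities'])[[0,1,2,4]],3),'tau',np.round(np.array(o['joint_torque'])[[1,2,4]],1))
E
python3 st.py
```

```text
t 32.7 [ 0.4609 -0.1375  0.1845] pitch 0.1493 q4 -0.0402 tilt [-0.1476  0.0393] q235 [0.4542 1.7199 1.1168] v [ 0.    -0.    -0.008 -0.   ] tau [-37.  -13.9   0.5]
```

Request:
play_rows([
  {"x":0,"y":0,"z":0,"spin":0},
])

```text
time: 32.8
position: [0.4616, -0.1378, 0.1852]
tool_rot: [0.912, -0.403, -0.075, 0.012]
ft_force: [0.1, 0.2, -1.6]
grip_width: 0.0497
```

```bash
python3 st.py
```

```text
t 32.8 [ 0.4616 -0.1378  0.1852] pitch 0.1474 q4 -0.0402 tilt [-0.1459  0.0384] q235 [0.4533 1.7187 1.117 ] v [ 0.002 -0.008 -0.012  0.001] tau [-37.2 -14.1   0.5]
```

Request:
play_rows([
  {"x":0,"y":0,"z":0,"spin":0},
])

```text
time: 32.9
position: [0.4622, -0.1382, 0.1859]
tool_rot: [0.912, -0.403, -0.074, 0.012]
ft_force: [-0.3, -0.6, -1.2]
grip_width: 0.0497
```

```bash
python3 st.py
```

```text
t 32.9 [ 0.4622 -0.1382  0.1859] pitch 0.1454 q4 -0.0402 tilt [-0.1441  0.0374] q235 [0.4523 1.7176 1.1171] v [ 0.    -0.01  -0.009  0.002] tau [-37.3 -14.2   0.5]
```

Request:
play_rows([
  {"x":0,"y":0,"z":-30,"spin":0},
])

```text
time: 33.0
position: [0.4641, -0.138, 0.2138]
tool_rot: [0.912, -0.403, -0.078, 0.012]
ft_force: [0.4, 0.5, -2.0]
grip_width: 0.0491
```

```bash
python3 st.py
```

```text
t 33.0 [ 0.4641 -0.138   0.2138] pitch 0.1533 q4 -0.0385 tilt [-0.151   0.0412] q235 [0.4191 1.6794 1.1963] v [ 0.024 -0.406 -0.492  0.807] tau [-35.5 -14.6  -0.2]
```

Request:
play_rows([
  {"x":0,"y":0,"z":0,"spin":0},
])

```text
time: 33.1
position: [0.4675, -0.1398, 0.2172]
tool_rot: [0.912, -0.403, -0.073, 0.012]
ft_force: [1.4, -0.7, -1.5]
grip_width: 0.0498
```

```bash
python3 st.py
```

```text
t 33.1 [ 0.4675 -0.1398  0.2172] pitch 0.1431 q4 -0.0385 tilt [-0.1421  0.0363] q235 [0.4149 1.6734 1.1963] v [-0.005  0.057  0.097 -0.023] tau [-36.7 -14.4   1. ]
```

Request:
play_rows([
  {"x":0,"y":0,"z":0,"spin":0},
])

```text
time: 33.2
position: [0.4673, -0.1396, 0.2174]
tool_rot: [0.912, -0.403, -0.072, 0.012]
ft_force: [0.1, -0.4, -1.1]
grip_width: 0.0492
```

```bash
python3 st.py
```

```text
t 33.2 [ 0.4673 -0.1396  0.2174] pitch 0.1426 q4 -0.0385 tilt [-0.1417  0.0361] q235 [0.4142 1.674  1.196 ] v [-0.001 -0.031 -0.045 -0.006] tau [-37.7 -16.5   0.4]
```

Request:
play_rows([
  {"x":0,"y":0,"z":-30,"spin":0},
])

```text
time: 33.3
position: [0.4686, -0.1392, 0.2444]
tool_rot: [0.912, -0.403, -0.077, 0.012]
ft_force: [0.1, 0.3, -1.6]
grip_width: 0.0496
```

```bash
python3 st.py
```

```text
t 33.3 [ 0.4686 -0.1392  0.2444] pitch 0.1517 q4 -0.0371 tilt [-0.1496  0.0404] q235 [0.3858 1.6341 1.2734] v [ 0.023 -0.35  -0.501  0.797] tau [-35.7 -16.   -0.2]
```

Request:
play_rows([
  {"x":0,"y":0,"z":-30,"spin":0},
])

```text
time: 33.4
position: [0.4723, -0.1401, 0.2738]
tool_rot: [0.912, -0.403, -0.078, 0.012]
ft_force: [0.7, -1.7, -2.4]
grip_width: 0.0495
```

```bash
python3 st.py
```

```text
t 33.4 [ 0.4723 -0.1401  0.2738] pitch 0.1545 q4 -0.0361 tilt [-0.152   0.0417] q235 [0.3587 1.5863 1.3511] v [ 0.018 -0.249 -0.45   0.771] tau [-35.5 -16.3   0.2]
```

Request:
play_rows([
  {"x":0,"y":0,"z":0,"spin":0},
])

```text
time: 33.5
position: [0.4746, -0.1412, 0.2763]
tool_rot: [0.912, -0.403, -0.074, 0.012]
ft_force: [-0.5, 0.9, -1.3]
grip_width: 0.0493
```

```bash
python3 st.py
```

```text
t 33.5 [ 0.4746 -0.1412  0.2763] pitch 0.1469 q4 -0.0361 tilt [-0.1454  0.0381] q235 [0.3558 1.5821 1.3506] v [-0.003  0.042  0.082 -0.029] tau [-36.6 -17.6   0.9]
```

Request:
play_rows([
  {"x":0,"y":0,"z":0,"spin":0},
  {"x":0,"y":0,"z":0,"spin":0},
  {"x":0,"y":0,"z":0,"spin":0},
  {"x":0,"y":0,"z":0,"spin":0},
  {"x":0,"y":0,"z":0,"spin":0},
  {"x":0,"y":0,"z":0,"spin":0},
  {"x":0,"y":0,"z":0,"spin":0},
  {"x":0,"y":0,"z":0,"spin":0},
])

```text
time: 34.3
position: [0.4704, -0.1392, 0.27]
tool_rot: [0.911, -0.403, -0.081, 0.012]
ft_force: [-0.6, -0.6, -1.5]
grip_width: 0.0498
```

```bash
python3 st.py
```

```text
t 34.3 [ 0.4704 -0.1392  0.27  ] pitch 0.1595 q4 -0.0362 tilt [-0.1564  0.0441] q235 [0.3622 1.593  1.3459] v [ 0.001  0.002 -0.     0.001] tau [-36.5 -17.7   0.6]
```

Request:
play_rows([
  {"x":0,"y":0,"z":0,"spin":0},
  {"x":0,"y":0,"z":0,"spin":0},
  {"x":0,"y":0,"z":0,"spin":0},
  {"x":0,"y":0,"z":0,"spin":0},
  {"x":0,"y":0,"z":0,"spin":0},
  {"x":0,"y":0,"z":0,"spin":0},
  {"x":0,"y":0,"z":0,"spin":0},
  {"x":0,"y":0,"z":0,"spin":0},
])

```text
time: 35.1
position: [0.4707, -0.1393, 0.2703]
tool_rot: [0.912, -0.403, -0.08, 0.012]
ft_force: [-0.6, -0.3, -1.3]
grip_width: 0.0494
```

```bash
python3 st.py
```

```text
t 35.1 [ 0.4707 -0.1393  0.2703] pitch 0.1585 q4 -0.0362 tilt [-0.1555  0.0436] q235 [0.3617 1.5926 1.3458] v [-0.    -0.001  0.001  0.   ] tau [-36.5 -17.7   0.6]
```

Request:
play_rows([
  {"x":0,"y":0,"z":40,"spin":0},
  {"x":0,"y":0,"z":40,"spin":0},
  {"x":0,"y":0,"z":20,"spin":0},
])

```text
time: 35.4
position: [0.4598, -0.1374, 0.1729]
tool_rot: [0.912, -0.403, -0.073, 0.012]
ft_force: [-0.7, -0.1, -1.7]
grip_width: 0.0496
```

```bash
python3 st.py
```

```text
t 35.4 [ 0.4598 -0.1374  0.1729] pitch 0.1437 q4 -0.0411 tilt [-0.1426  0.0366] q235 [0.4677 1.7375 1.0801] v [-0.011  0.241  0.239 -0.528] tau [-38.7 -14.2   0.6]
```

Request:
play_rows([
  {"x":0,"y":0,"z":0,"spin":0},
  {"x":0,"y":0,"z":0,"spin":0},
  {"x":0,"y":0,"z":0,"spin":0},
  {"x":0,"y":0,"z":0,"spin":0},
  {"x":0,"y":0,"z":0,"spin":0},
  {"x":0,"y":0,"z":0,"spin":0},
])

```text
time: 36.0
position: [0.4612, -0.1381, 0.1746]
tool_rot: [0.912, -0.403, -0.072, 0.012]
ft_force: [0.7, 0.6, -2.0]
grip_width: 0.0494
```

```bash
python3 st.py
```

```text
t 36.0 [ 0.4612 -0.1381  0.1746] pitch 0.1413 q4 -0.0411 tilt [-0.1406  0.0355] q235 [0.466  1.7335 1.0834] v [ 0.001 -0.012 -0.009  0.003] tau [-37.5 -13.8   0.5]
```

Request:
play_rows([
  {"x":0,"y":0,"z":0,"spin":0},
  {"x":0,"y":0,"z":0,"spin":0},
  {"x":0,"y":0,"z":0,"spin":0},
  {"x":0,"y":0,"z":0,"spin":0},
  {"x":0,"y":0,"z":0,"spin":0},
  {"x":0,"y":0,"z":0,"spin":0},
  {"x":0,"y":0,"z":0,"spin":0},
  {"x":0,"y":0,"z":0,"spin":0},
])

```text
time: 36.8
position: [0.4617, -0.1384, 0.1754]
tool_rot: [0.912, -0.403, -0.071, 0.012]
ft_force: [0.7, 0.3, -1.2]
grip_width: 0.0491
```

```bash
python3 st.py
```

```text
t 36.8 [ 0.4617 -0.1384  0.1754] pitch 0.1396 q4 -0.0411 tilt [-0.1392  0.0346] q235 [0.4647 1.7328 1.0837] v [ 0.001  0.003  0.001 -0.001] tau [-37.6 -13.8   0.5]
```

Request:
play_rows([
  {"x":0,"y":0,"z":-12,"spin":0},
  {"x":0,"y":0,"z":-12,"spin":0},
  {"x":0,"y":0,"z":-12,"spin":0},
  {"x":0,"y":0,"z":-12,"spin":0},
  {"x":0,"y":0,"z":-12,"spin":0},
  {"x":0,"y":0,"z":-12,"spin":0},
  {"x":0,"y":0,"z":-12,"spin":0},
  {"x":0,"y":0,"z":-12,"spin":0},
])

```text
time: 37.6
position: [0.4731, -0.1406, 0.2714]
tool_rot: [0.912, -0.403, -0.075, 0.012]
ft_force: [-0.4, -0.8, -1.9]
grip_width: 0.0497
```

```bash
python3 st.py
```

```text
t 37.6 [ 0.4731 -0.1406  0.2714] pitch 0.1481 q4 -0.0362 tilt [-0.1464  0.0387] q235 [0.3595 1.5915 1.3387] v [ 0.009 -0.111 -0.199  0.315] tau [-36.2 -17.5   0.3]
```

Request:
play_rows([
  {"x":0,"y":0,"z":40,"spin":0},
  {"x":0,"y":0,"z":40,"spin":0},
  {"x":0,"y":0,"z":20,"spin":0},
  {"x":0,"y":0,"z":0,"spin":0},
  {"x":0,"y":0,"z":0,"spin":0},
  {"x":0,"y":0,"z":0,"spin":0},
  {"x":0,"y":0,"z":0,"spin":0},
  {"x":0,"y":0,"z":0,"spin":0},
])

```text
time: 38.4
position: [0.4649, -0.14, 0.1764]
tool_rot: [0.913, -0.403, -0.066, 0.013]
ft_force: [0.7, 0.3, -2.0]
grip_width: 0.0496
```

```bash
python3 st.py
```

```text
t 38.4 [ 0.4649 -0.14    0.1764] pitch 0.1294 q4 -0.0411 tilt [-0.1302  0.0299] q235 [0.4632 1.7302 1.0776] v [ 0.001 -0.012 -0.014  0.002] tau [-37.5 -13.9   0.4]
```

Request:
play_rows([
  {"x":0,"y":0,"z":-50,"spin":0},
  {"x":0,"y":0,"z":-50,"spin":0},
  {"x":0,"y":0,"z":-50,"spin":0},
  {"x":0,"y":0,"z":0,"spin":0},
  {"x":0,"y":0,"z":0,"spin":0},
])

```text
time: 38.9
position: [0.4853, -0.1447, 0.3307]
tool_rot: [0.913, -0.404, -0.064, 0.013]
ft_force: [-0.4, 0.1, -2.0]
grip_width: 0.0498
```

```bash
python3 st.py
```

```text
t 38.9 [ 0.4853 -0.1447  0.3307] pitch 0.1261 q4 -0.0348 tilt [-0.1272  0.0286] q235 [0.3102 1.4912 1.4663] v [ 0.004 -0.044 -0.075  0.008] tau [-37.6 -21.3   0.4]
```

Request:
play_rows([
  {"x":0,"y":0,"z":40,"spin":0},
  {"x":0,"y":0,"z":40,"spin":0},
  {"x":0,"y":0,"z":40,"spin":0},
  {"x":0,"y":0,"z":20,"spin":0},
  {"x":0,"y":0,"z":10,"spin":0},
  {"x":0,"y":0,"z":5,"spin":0},
  {"x":0,"y":0,"z":0,"spin":0},
  {"x":0,"y":0,"z":0,"spin":0},
])

```text
time: 39.7
position: [0.4631, -0.1391, 0.1699]
tool_rot: [0.913, -0.403, -0.065, 0.013]
ft_force: [0.5, 0.3, -0.5]
grip_width: 0.0492
```

```bash
python3 st.py
```

```text
t 39.7 [ 0.4631 -0.1391  0.1699] pitch 0.1274 q4 -0.041 tilt [-0.1282  0.0294] q235 [0.4699 1.7424 1.0567] v [-0.001 -0.002 -0.006 -0.002] tau [-37.1 -13.2   0.5]
```

Request:
play_rows([
  {"x":0,"y":0,"z":0,"spin":0},
  {"x":0,"y":0,"z":0,"spin":0},
  {"x":0,"y":0,"z":0,"spin":0},
  {"x":0,"y":0,"z":-50,"spin":0},
  {"x":0,"y":0,"z":-50,"spin":0},
  {"x":0,"y":0,"z":-50,"spin":0},
  {"x":0,"y":0,"z":0,"spin":0},
  {"x":0,"y":0,"z":0,"spin":0},
])

```text
time: 40.5
position: [0.4841, -0.1441, 0.3258]
tool_rot: [0.913, -0.403, -0.061, 0.013]
ft_force: [-0.6, -0.4, -2.5]
grip_width: 0.0495
```

```bash
python3 st.py
```

```text
t 40.5 [ 0.4841 -0.1441  0.3258] pitch 0.1203 q4 -0.0344 tilt [-0.1219  0.0263] q235 [0.3095 1.5054 1.447 ] v [ 0.003 -0.043 -0.071  0.004] tau [-37.4 -21.1   0.3]
```

Request:
play_rows([
  {"x":0,"y":0,"z":45,"spin":0},
  {"x":0,"y":0,"z":45,"spin":0},
  {"x":0,"y":0,"z":45,"spin":0},
  {"x":0,"y":0,"z":20,"spin":0},
  {"x":0,"y":0,"z":0,"spin":0},
  {"x":0,"y":0,"z":0,"spin":0},
  {"x":0,"y":0,"z":0,"spin":0},
  {"x":0,"y":0,"z":0,"spin":0},
])

```text
time: 41.3
position: [0.4633, -0.1392, 0.1657]
tool_rot: [0.913, -0.403, -0.061, 0.013]
ft_force: [-1.3, 0.6, -1.3]
grip_width: 0.0494
```

```bash
python3 st.py
```

```text
t 41.3 [ 0.4633 -0.1392  0.1657] pitch 0.1208 q4 -0.041 tilt [-0.1223  0.0267] q235 [0.4736 1.7504 1.0383] v [ 0.001 -0.01  -0.012  0.005] tau [-37.1 -13.1   0.4]
```

Request:
play_rows([
  {"x":0,"y":0,"z":0,"spin":0},
  {"x":0,"y":0,"z":0,"spin":0},
  {"x":0,"y":0,"z":0,"spin":0},
  {"x":0,"y":0,"z":-50,"spin":0},
  {"x":0,"y":0,"z":-50,"spin":0},
  {"x":0,"y":0,"z":-50,"spin":0},
  {"x":0,"y":0,"z":0,"spin":0},
])

```text
time: 42.0
position: [0.4831, -0.1437, 0.3209]
tool_rot: [0.913, -0.404, -0.059, 0.013]
ft_force: [1.0, -0.9, -0.5]
grip_width: 0.0496
```

```bash
python3 st.py
```

```text
t 42.0 [ 0.4831 -0.1437  0.3209] pitch 0.1165 q4 -0.0342 tilt [-0.1184  0.0248] q235 [0.3103 1.5178 1.43  ] v [-0.003  0.042  0.117 -0.019] tau [-35.5 -18.7   1. ]
```

Request:
play_rows([
  {"x":0,"y":0,"z":45,"spin":0},
  {"x":0,"y":0,"z":45,"spin":0},
  {"x":0,"y":0,"z":45,"spin":0},
  {"x":0,"y":0,"z":20,"spin":0},
  {"x":0,"y":0,"z":0,"spin":0},
  {"x":0,"y":0,"z":0,"spin":0},
  {"x":0,"y":0,"z":0,"spin":0},
  {"x":0,"y":0,"z":0,"spin":0},
])

```text
time: 42.8
position: [0.4684, -0.1417, 0.1673]
tool_rot: [0.913, -0.404, -0.051, 0.013]
ft_force: [0.2, -0.4, -0.7]
grip_width: 0.0496
```

```bash
python3 st.py
```

```text
t 42.8 [ 0.4684 -0.1417  0.1673] pitch 0.1007 q4 -0.0408 tilt [-0.1045  0.0175] q235 [0.4699 1.7493 1.0231] v [ 0.    -0.015 -0.014  0.002] tau [-37.2 -13.3   0.3]
```

Request:
play_rows([
  {"x":0,"y":0,"z":0,"spin":0},
  {"x":0,"y":0,"z":0,"spin":0},
  {"x":0,"y":0,"z":0,"spin":0},
  {"x":0,"y":0,"z":-50,"spin":0},
  {"x":0,"y":0,"z":-50,"spin":0},
  {"x":0,"y":0,"z":-50,"spin":0},
  {"x":0,"y":0,"z":0,"spin":0},
])

```text
time: 43.5
position: [0.4854, -0.1448, 0.3225]
tool_rot: [0.914, -0.404, -0.05, 0.013]
ft_force: [-0.4, -1.0, -1.0]
grip_width: 0.0494
```

Request:
play_rows([
  {"x":0,"y":0,"z":45,"spin":0},
  {"x":0,"y":0,"z":45,"spin":0},
  {"x":0,"y":0,"z":45,"spin":0},
  {"x":0,"y":0,"z":20,"spin":0},
  {"x":0,"y":0,"z":0,"spin":0},
  {"x":0,"y":0,"z":0,"spin":0},
  {"x":0,"y":0,"z":0,"spin":0},
  {"x":0,"y":0,"z":0,"spin":0},
])

```text
time: 44.3
position: [0.4731, -0.144, 0.1683]
tool_rot: [0.914, -0.404, -0.042, 0.014]
ft_force: [1.3, 0.4, -1.4]
grip_width: 0.0494
```

Request:
play_rows([
  {"x":0,"y":0,"z":0,"spin":0},
  {"x":0,"y":0,"z":0,"spin":0},
  {"x":0,"y":0,"z":0,"spin":0},
  {"x":0,"y":0,"z":-50,"spin":0},
  {"x":0,"y":0,"z":-50,"spin":0},
  {"x":0,"y":0,"z":-50,"spin":0},
  {"x":0,"y":0,"z":0,"spin":0},
])

```text
time: 45.0
position: [0.4877, -0.1459, 0.3238]
tool_rot: [0.914, -0.404, -0.041, 0.014]
ft_force: [0.3, 0.1, -0.5]
grip_width: 0.0499
```

Request:
play_rows([
  {"x":0,"y":0,"z":45,"spin":0},
  {"x":0,"y":0,"z":45,"spin":0},
  {"x":0,"y":0,"z":45,"spin":0},
  {"x":0,"y":0,"z":20,"spin":0},
  {"x":0,"y":0,"z":0,"spin":0},
  {"x":0,"y":0,"z":0,"spin":0},
  {"x":0,"y":0,"z":0,"spin":0},
  {"x":0,"y":0,"z":0,"spin":0},
])

```text
time: 45.8
position: [0.478, -0.1464, 0.1695]
tool_rot: [0.914, -0.404, -0.033, 0.014]
ft_force: [-0.2, 0.1, -1.1]
grip_width: 0.0493
```

```bash
python3 st.py;python3 plan.py .4842 -.146 .15 -.813 45
```

```text
t 45.8 [ 0.478  -0.1464  0.1695] pitch 0.0643 q4 -0.0404 tilt [-0.0723  0.0009] q235 [0.4647 1.7472 0.994 ] v [ 0.    -0.013 -0.01   0.004] tau [-37.2 -13.6   0.2]
now [ 0.478  -0.1464  0.1695] yaw -0.8327 q [-0.5   0.46  1.75 -0.04  0.99  1.93] t 45.8 tilt [-0.0723  0.0009]
[{"x": 3.9, "y": -4.9, "z": 19.5, "spin": -0.02}]
```

Request:
play_rows([
  {"x":0,"y":0,"z":0,"spin":0},
  {"x":0,"y":0,"z":0,"spin":0},
  {"x":0,"y":0,"z":0,"spin":0},
  {"x":0,"y":0,"z":-50,"spin":0},
  {"x":0,"y":0,"z":-50,"spin":0},
  {"x":0,"y":0,"z":-50,"spin":0},
  {"x":0,"y":0,"z":0,"spin":0},
])

```text
time: 46.5
position: [0.49, -0.147, 0.3253]
tool_rot: [0.914, -0.404, -0.032, 0.014]
ft_force: [1.2, -0.9, -1.8]
grip_width: 0.0497
```

Request:
play_rows([
  {"x":0,"y":0,"z":45,"spin":0},
  {"x":0,"y":0,"z":45,"spin":0},
  {"x":0,"y":0,"z":45,"spin":0},
  {"x":0,"y":0,"z":20,"spin":0},
  {"x":0,"y":0,"z":0,"spin":0},
  {"x":0,"y":0,"z":0,"spin":0},
  {"x":0,"y":0,"z":0,"spin":0},
  {"x":0,"y":0,"z":0,"spin":0},
])

```text
time: 47.3
position: [0.483, -0.1489, 0.1708]
tool_rot: [0.915, -0.404, -0.024, 0.015]
ft_force: [1.1, 0.1, -1.7]
grip_width: 0.0493
```

```bash
python3 st.py;python3 plan.py .4842 -.146 .15 -.813 45; python3 - <<'E'
from h import *
save(cams.camera('wrist')['img'],'w20')
E
```

```text
t 47.3 [ 0.483  -0.1489  0.1708] pitch 0.0459 q4 -0.0402 tilt [-0.0559 -0.0075] q235 [0.4621 1.7457 0.9797] v [ 0.001 -0.013 -0.013  0.004] tau [-37.2 -13.8   0.1]
now [ 0.483  -0.1489  0.1708] yaw -0.8318 q [-0.5   0.46  1.75 -0.04  0.98  1.93] t 47.3 tilt [-0.0559 -0.0075]
[{"x": -1.3, "y": -2.8, "z": 20.8, "spin": -0.019}]
```

View pics/w20.png

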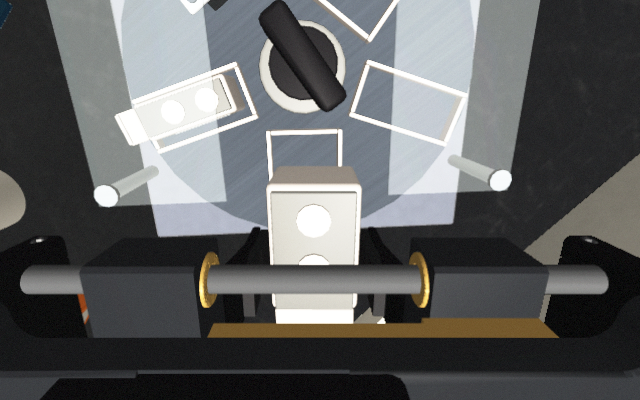

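Request:
play_rows([
  {"x":0,"y":-3,"z":35,"spin":-0.019},
  {"x":0,"y":-2,"z":25,"spin":0},
  {"x":0,"y":-1,"z":12,"spin":0},
  {"x":0,"y":0,"z":5,"spin":0},
  {"x":0,"y":0,"z":0,"spin":0},
])

```text
time: 47.85
position: [0.49, -0.1487, 0.0979]
tool_rot: [0.919, -0.394, -0.015, 0.015]
ft_force: [-0.0, -0.7, -1.5]
grip_width: 0.0497
```

```bash
python3 st.py;python3 plan.py .4842 -.146 .07 -.813 45; python3 - <<'E'
from h import *
save(cams.camera('wrist')['img'][0:330,100:540],'w21',1.8)
E
```

```text
t 47.85 [ 0.49   -0.1487  0.0979] pitch 0.0275 q4 -0.0469 tilt [-0.0394 -0.0165] q235 [0.5816 1.7997 0.7878] v [ 0.004 -0.011 -0.012  0.004] tau [-39.3 -10.6  -0. ]
now [ 0.49   -0.1487  0.0979] yaw -0.8113 q [-0.49  0.58  1.8  -0.05  0.79  1.92] t 47.85 tilt [-0.0394 -0.0165]
[{"x": -6.0, "y": 2.4, "z": 27.9, "spin": 0.002}]
```

View pics/w21.png

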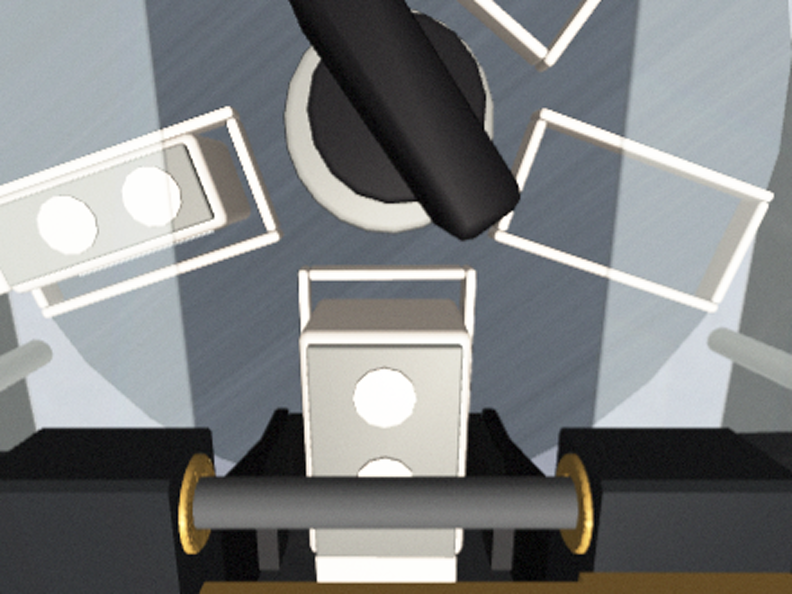

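Request:
play_rows([
  {"x":-6,"y":1,"z":6,"spin":0},
  {"x":0,"y":0,"z":6,"spin":0},
  {"x":0,"y":0,"z":0,"spin":0},
])

```text
time: 48.2
position: [0.4863, -0.146, 0.088]
tool_rot: [0.919, -0.394, -0.012, 0.016]
ft_force: [-0.1, -0.1, -1.4]
grip_width: 0.0497
```

```bash
python3 st.py;python3 plan.py .4842 -.146 .062 -.813 45; python3 - <<'E'
from h import *
save(cams.camera('wrist')['img'][0:330,100:540],'w22',1.8)
E
```

```text
t 48.2 [ 0.4863 -0.146   0.088 ] pitch 0.0212 q4 -0.0488 tilt [-0.0338 -0.0195] q235 [0.5933 1.8212 0.7483] v [ 0.006 -0.018  0.009  0.011] tau [-39.6  -9.9  -0. ]
now [ 0.4863 -0.146   0.088 ] yaw -0.8112 q [-0.49  0.59  1.82 -0.05  0.75  1.93] t 48.2 tilt [-0.0338 -0.0195]
[{"x": -1.4, "y": 1.5, "z": 26.0, "spin": 0.002}]
```

View pics/w22.png

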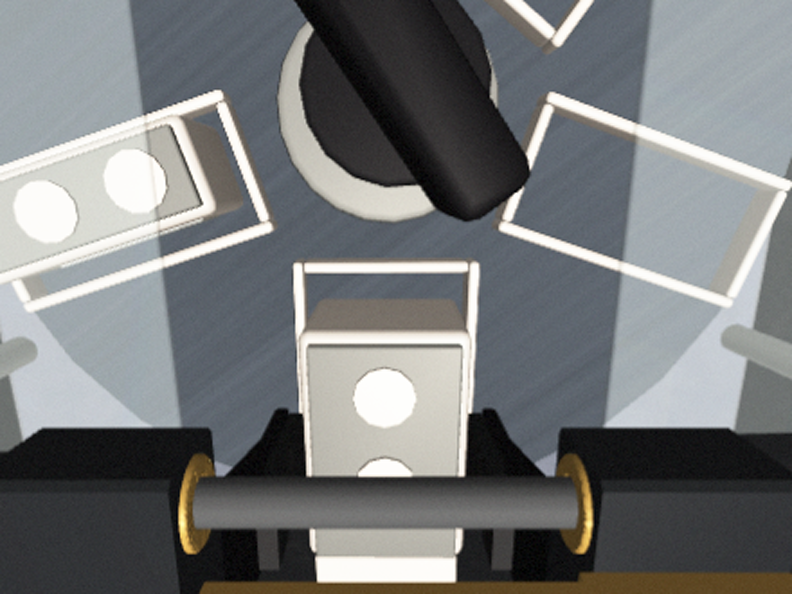

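Request:
play_rows([
  {"x":-1,"y":0,"z":10,"spin":0},
  {"x":0,"y":0,"z":8,"spin":0},
  {"x":0,"y":0,"z":5,"spin":0},
  {"x":0,"y":0,"z":0,"spin":0},
])

```text
time: 48.65
position: [0.4861, -0.1467, 0.0648]
tool_rot: [0.919, -0.395, -0.01, 0.016]
ft_force: [-0.4, 2.1, 5.1]
grip_width: 0.0494
```

```bash
python3 st.py;python3 plan.py .4842 -.146 .062 -.813 45; python3 - <<'E'
from h import *
save(cams.camera('wrist')['img'][0:330,100:540],'w23',1.8)
print(robot.get_obs()['ft_force'])
E
```

```text
t 48.65 [ 0.4861 -0.1467  0.0648] pitch 0.0174 q4 -0.0526 tilt [-0.0305 -0.0215] q235 [0.6345 1.836  0.6885] v [ 0.001  0.001 -0.002 -0.002] tau [-37.6  -8.8  -0.5]
now [ 0.4861 -0.1467  0.0648] yaw -0.8115 q [-0.49  0.63  1.84 -0.05  0.69  1.93] t 48.65 tilt [-0.0305 -0.0215]
[{"x": -1.8, "y": 0.9, "z": 2.8, "spin": 0.001}]
[-0.95025865 -0.01318489  1.81346065]
```

View pics/w23.png

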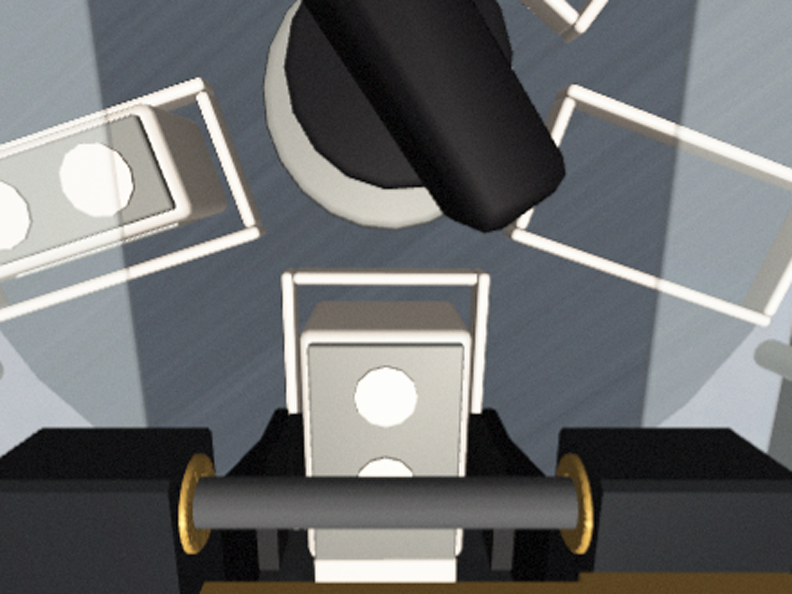

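Request:
play_rows([
  {"x":0,"y":0,"z":1,"spin":0},
  {"x":0,"y":0,"z":0,"spin":0},
  {"x":0,"y":0,"z":0,"spin":0},
  {"x":0,"y":0,"z":0,"spin":0},
  {"x":0,"y":0,"z":0,"spin":0},
], grip=0.8)

```text
time: 49.2
position: [0.4862, -0.1469, 0.0628]
tool_rot: [0.919, -0.394, -0.01, 0.016]
ft_force: [-0.3, -0.1, -0.7]
grip_width: 0.0686
```

Request:
play_rows([
  {"x":0,"y":0,"z":-25,"spin":0},
  {"x":0,"y":0,"z":-50,"spin":0},
  {"x":0,"y":0,"z":-50,"spin":0},
  {"x":0,"y":0,"z":-20,"spin":0},
  {"x":0,"y":0,"z":0,"spin":0},
])

```text
time: 49.7
position: [0.4905, -0.1436, 0.2114]
tool_rot: [0.919, -0.395, -0.012, 0.016]
ft_force: [-0.0, -0.2, 0.2]
grip_width: 0.0696
```

```bash
python3 st.py; python3 - <<'E'
from h import *
save(cams.camera('wrist')['img'],'w24')
E
```

```text
t 49.7 [ 0.4905 -0.1436  0.2114] pitch 0.0215 q4 -0.0382 tilt [-0.0341 -0.0196] q235 [0.4014 1.708  1.0537] v [ 0.    -0.004  0.011 -0.008] tau [-36.8 -15.6   0.2]
```

View pics/w24.png

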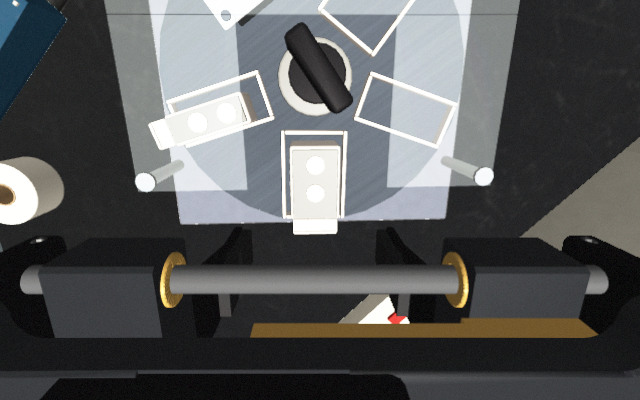

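```bash
python3 - <<'E'
from h import *
T=tcpT();c=cams.camera('wrist')
save(c['img'][60:240,140:380],'w25',3.3)
P=onplane(c,[(315,147),(315.5,233)],.073,T)[:,:2]; ax=np.array([.554,-.2197])
print(P, np.linalg.norm(P-ax,axis=1), np.arctan2((P-ax)[:,1],(P-ax)[:,0]))
E
```

```text
[[ 0.51008086 -0.17259542]
 [ 0.44851158 -0.10869402]] [0.0644029  0.15313437] [2.32121304 2.33071408]
```

View pics/w25.png

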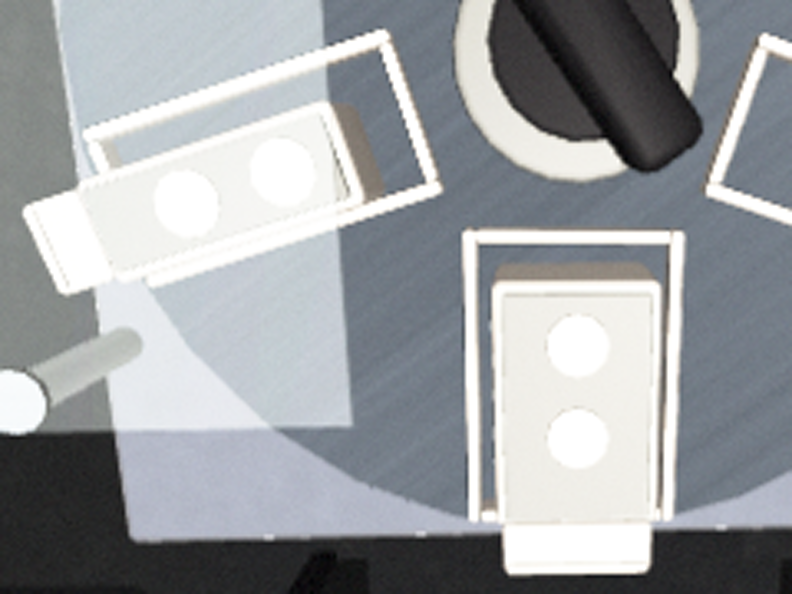

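```bash
python3 plan.py .554 -.2200 .19 -.190 45
```

```text
now [ 0.4886 -0.1428  0.2085] yaw -0.8117 q [-0.48  0.41  1.71 -0.04  1.05  1.92] t 49.8 tilt [-0.0396 -0.0167]
[{"x": 20.2, "y": 1.1, "z": 3.7, "spin": -0.124}, {"x": 19.9, "y": 3.6, "z": 3.7, "spin": -0.124}, {"x": 19.3, "y": 6.1, "z": 3.7, "spin": -0.124}, {"x": 18.4, "y": 8.4, "z": 3.7, "spin": -0.124}, {"x": 17.2, "y": 10.6, "z": 3.7, "spin": -0.124}]
```

Request:
play_rows([
  {"x":20,"y":1,"z":0,"spin":-0.125},
  {"x":20,"y":4,"z":0,"spin":-0.125},
  {"x":19,"y":6,"z":0,"spin":-0.125},
  {"x":18,"y":8,"z":0,"spin":-0.125},
  {"x":17,"y":11,"z":0,"spin":-0.12},
  {"x":0,"y":0,"z":0,"spin":0},
], grip=0.6)

```text
time: 50.4
position: [0.547, -0.2166, 0.191]
tool_rot: [0.996, -0.083, -0.032, 0.004]
ft_force: [-0.8, 0.6, 0.2]
grip_width: 0.0521
```

```bash
python3 st.py; python3 plan.py .554 -.2200 .15 -.190 45; python3 - <<'E'
from h import *
save(cams.camera('wrist')['img'],'w26')
E
```

```text
t 50.4 [ 0.547  -0.2166  0.191 ] pitch 0.0547 q4 -0.039 tilt [-0.0649 -0.0019] q235 [0.54   1.5131 1.1432] v [0.014 0.013 0.079 0.027] tau [-42.9 -16.6   0.1]
now [ 0.547  -0.2166  0.191 ] yaw -0.1669 q [-0.55  0.54  1.51 -0.04  1.14  1.21] t 50.4 tilt [-0.0649 -0.0019]
[{"x": 7.4, "y": 2.2, "z": 41.0, "spin": 0.023}]
```

View pics/w26.png

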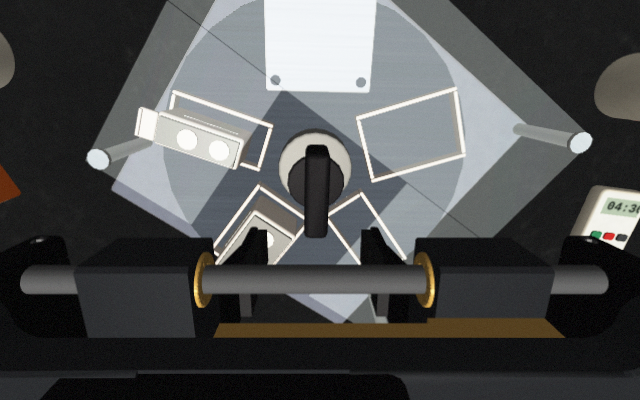

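Request:
play_rows([
  {"x":6,"y":2,"z":30,"spin":0.02},
  {"x":4,"y":1,"z":25,"spin":0},
  {"x":2,"y":0,"z":10,"spin":0},
  {"x":0,"y":0,"z":0,"spin":0},
  {"x":0,"y":0,"z":0,"spin":0},
])

```text
time: 50.95
position: [0.546, -0.2142, 0.1189]
tool_rot: [0.994, -0.099, -0.04, -0.0]
ft_force: [0.3, 0.3, 0.3]
grip_width: 0.0523
```

```bash
python3 st.py; python3 plan.py .554 -.2200 .107 -.190 45
```

```text
t 50.95 [ 0.546  -0.2142  0.1189] pitch 0.0729 q4 -0.0403 tilt [-0.0797  0.0084] q235 [0.6387 1.5617 1.0141] v [ 0.005  0.004  0.016 -0.001] tau [-44.  -13.4   0.2]
now [ 0.546  -0.2142  0.1189] yaw -0.1983 q [-0.55  0.64  1.56 -0.04  1.01  1.25] t 50.95 tilt [-0.0797  0.0084]
[{"x": 9.0, "y": 4.1, "z": 11.9, "spin": -0.008}]
```

Request:
play_rows([
  {"x":0,"y":0,"z":0,"spin":0},
  {"x":0,"y":0,"z":0,"spin":0},
  {"x":0,"y":0,"z":-50,"spin":0},
  {"x":0,"y":0,"z":-50,"spin":0},
  {"x":0,"y":0,"z":-50,"spin":0},
  {"x":0,"y":0,"z":0,"spin":0},
])

```text
time: 51.55
position: [0.5586, -0.2152, 0.2751]
tool_rot: [0.994, -0.099, -0.038, 0.0]
ft_force: [-0.5, -0.2, 0.3]
grip_width: 0.0521
```

Request:
play_rows([
  {"x":0,"y":0,"z":45,"spin":0},
  {"x":0,"y":0,"z":45,"spin":0},
  {"x":0,"y":0,"z":35,"spin":0},
  {"x":0,"y":0,"z":0,"spin":0},
  {"x":0,"y":0,"z":0,"spin":0},
  {"x":0,"y":0,"z":0,"spin":0},
  {"x":0,"y":0,"z":0,"spin":0},
])

```text
time: 52.25
position: [0.5561, -0.2181, 0.1596]
tool_rot: [0.995, -0.1, -0.026, 0.006]
ft_force: [-0.0, -0.3, 0.2]
grip_width: 0.0524
```

```bash
python3 st.py
```

```text
t 52.25 [ 0.5561 -0.2181  0.1596] pitch 0.0428 q4 -0.0383 tilt [-0.0538 -0.0068] q235 [0.5855 1.5268 1.0721] v [ 0.001 -0.017 -0.014  0.011] tau [-43.6 -15.    0.1]
```

Request:
play_rows([
  {"x":0,"y":0,"z":0,"spin":0},
  {"x":0,"y":0,"z":0,"spin":0},
  {"x":0,"y":0,"z":-50,"spin":0},
  {"x":0,"y":0,"z":-50,"spin":0},
  {"x":0,"y":0,"z":-50,"spin":0},
  {"x":0,"y":0,"z":0,"spin":0},
])

```text
time: 52.85
position: [0.5657, -0.2177, 0.3161]
tool_rot: [0.995, -0.1, -0.024, 0.007]
ft_force: [0.8, 0.4, 0.1]
grip_width: 0.052
```

Request:
play_rows([
  {"x":0,"y":0,"z":45,"spin":0},
  {"x":0,"y":0,"z":45,"spin":0},
  {"x":0,"y":0,"z":35,"spin":0},
  {"x":0,"y":0,"z":0,"spin":0},
  {"x":0,"y":0,"z":0,"spin":0},
  {"x":0,"y":0,"z":0,"spin":0},
  {"x":0,"y":0,"z":0,"spin":0},
])

```text
time: 53.55
position: [0.5666, -0.2225, 0.1995]
tool_rot: [0.995, -0.1, -0.013, 0.012]
ft_force: [-0.1, -0.2, -0.7]
grip_width: 0.0523
```

```bash
python3 st.py
```

```text
t 53.55 [ 0.5666 -0.2225  0.1995] pitch 0.0125 q4 -0.0367 tilt [-0.0275 -0.0222] q235 [0.539 1.485 1.13 ] v [-0.001 -0.015 -0.018  0.009] tau [-43.  -16.5   0. ]
```

Request:
play_rows([
  {"x":-7,"y":0,"z":25,"spin":0},
  {"x":-4,"y":0,"z":25,"spin":0},
  {"x":0,"y":0,"z":10,"spin":0},
  {"x":0,"y":0,"z":0,"spin":0},
])

```text
time: 53.95
position: [0.56, -0.2249, 0.1463]
tool_rot: [0.995, -0.1, -0.004, 0.016]
ft_force: [-0.0, 0.0, -0.0]
grip_width: 0.0524
```

```bash
python3 st.py; python3 plan.py .554 -.2200 .107 -.190 45
```

```text
t 53.95 [ 0.56   -0.2249  0.1463] pitch -0.0059 q4 -0.0398 tilt [-0.012  -0.0315] q235 [0.5924 1.5594 0.9839] v [ 0.001 -0.02  -0.015  0.011] tau [-43.5 -14.6  -0.2]
now [ 0.56   -0.2249  0.1463] yaw -0.1995 q [-0.55  0.59  1.56 -0.04  0.98  1.24] t 53.95 tilt [-0.012  -0.0315]
[{"x": -6.9, "y": -3.6, "z": 39.3, "spin": -0.009}]
```

Request:
play_rows([
  {"x":-4,"y":-3,"z":15,"spin":-0.01},
  {"x":-2,"y":-1,"z":15,"spin":0},
  {"x":0,"y":-1,"z":8,"spin":0},
  {"x":0,"y":0,"z":2,"spin":0},
  {"x":0,"y":0,"z":0,"spin":0},
])

```text
time: 54.45
position: [0.5611, -0.2234, 0.1123]
tool_rot: [0.995, -0.094, 0.002, 0.02]
ft_force: [0.6, 0.3, -0.5]
grip_width: 0.0525
```

```bash
python3 st.py; python3 plan.py .554 -.2200 .107 -.190 45
```

```text
t 54.45 [ 0.5611 -0.2234  0.1123] pitch -0.0209 q4 -0.0425 tilt [ 0.0011 -0.0393] q235 [0.6354 1.594  0.8913] v [ 0.002 -0.009 -0.015  0.008] tau [-44.1 -13.3  -0.1]
now [ 0.5611 -0.2234  0.1123] yaw -0.1887 q [-0.55  0.64  1.59 -0.04  0.89  1.24] t 54.45 tilt [ 0.0011 -0.0393]
[{"x": -7.6, "y": -2.0, "z": 5.3, "spin": 0.001}]
```

Request:
play_rows([
  {"x":-8,"y":-2,"z":3,"spin":0},
  {"x":0,"y":0,"z":0,"spin":0},
])

```text
time: 54.65
position: [0.5542, -0.2203, 0.1104]
tool_rot: [0.995, -0.094, 0.004, 0.02]
ft_force: [-0.7, 0.4, -0.4]
grip_width: 0.0523
```

```bash
python3 st.py
```

```text
t 54.65 [ 0.5542 -0.2203  0.1104] pitch -0.0236 q4 -0.0432 tilt [ 0.0033 -0.0407] q235 [0.6293 1.617  0.8717] v [ 0.002 -0.008 -0.049 -0.017] tau [-44.3 -13.7  -0.3]
```

Request:
play_rows([
  {"x":0,"y":0,"z":0,"spin":0},
  {"x":0,"y":0,"z":0,"spin":0},
  {"x":0,"y":0,"z":0,"spin":0},
  {"x":0,"y":0,"z":0,"spin":0},
  {"x":0,"y":0,"z":0,"spin":0},
  {"x":0,"y":0,"z":0,"spin":0},
  {"x":0,"y":0,"z":0,"spin":0},
], grip=0, newtons=30)

```text
time: 55.35
position: [0.5547, -0.2211, 0.1117]
tool_rot: [0.995, -0.095, 0.005, 0.02]
ft_force: [-0.3, -0.5, 1.1]
grip_width: 0.0178
```

```bash
python3 st.py; python3 plan.py .554 -.2200 .107 3.6 45 | head -1
```

```text
t 55.35 [ 0.5547 -0.2211  0.1117] pitch -0.0259 q4 -0.0427 tilt [ 0.0054 -0.0417] q235 [0.6275 1.616  0.8722] v [-0.002  0.001 -0.     0.001] tau [-43.7 -13.2  -0.3]
now [ 0.5547 -0.2211  0.1117] yaw -0.1897 q [-0.55  0.63  1.62 -0.04  0.87  1.24] t 55.35 tilt [ 0.0054 -0.0417]
```

Request:
play_rows([
  {"x":0,"y":0,"z":0,"spin":-0.1},
  {"x":0,"y":0,"z":0,"spin":-0.14},
  {"x":0,"y":0,"z":0,"spin":-0.14},
  {"x":0,"y":0,"z":0,"spin":-0.14},
  {"x":0,"y":0,"z":0,"spin":-0.14},
  {"x":0,"y":0,"z":0,"spin":-0.14},
  {"x":0,"y":0,"z":0,"spin":-0.14},
  {"x":0,"y":0,"z":0,"spin":-0.1},
])

```text
time: 56.15
position: [0.5544, -0.22, 0.1116]
tool_rot: [0.904, 0.426, -0.005, 0.017]
ft_force: [0.1, -0.9, 1.0]
grip_width: 0.0182
```

```bash
python3 st.py; python3 plan.py .554 -.2200 .107 3.595 45 | head -1
```

```text
t 56.15 [ 0.5544 -0.22    0.1116] pitch -0.0228 q4 -0.0346 tilt [ 0.0058 -0.0347] q235 [0.6274 1.6162 0.8752] v [-0.005  0.     0.001  0.006] tau [-43.7 -13.1  -0.2]
now [ 0.5544 -0.22    0.1116] yaw 0.8803 q [-0.55  0.63  1.62 -0.03  0.88  0.16] t 56.15 tilt [ 0.0058 -0.0347]
```

Request:
play_rows([
  {"x":0,"y":0,"z":0,"spin":-0.14},
  {"x":0,"y":0,"z":0,"spin":-0.14},
  {"x":0,"y":0,"z":0,"spin":-0.14},
  {"x":0,"y":0,"z":0,"spin":-0.14},
  {"x":0,"y":0,"z":0,"spin":-0.14},
  {"x":0,"y":0,"z":0,"spin":-0.14},
  {"x":0,"y":0,"z":0,"spin":-0.14},
  {"x":0,"y":0,"z":0,"spin":-0.14},
])

```text
time: 56.95
position: [0.5532, -0.2197, 0.1115]
tool_rot: [0.524, 0.852, -0.012, 0.01]
ft_force: [-0.6, -2.3, 0.5]
grip_width: 0.0177
```

Request:
play_rows([
  {"x":0,"y":0,"z":0,"spin":-0.14},
  {"x":0,"y":0,"z":0,"spin":-0.14},
  {"x":0,"y":0,"z":0,"spin":-0.14},
  {"x":0,"y":0,"z":0,"spin":-0.14},
  {"x":0,"y":0,"z":0,"spin":-0.14},
  {"x":0,"y":0,"z":0,"spin":-0.14},
  {"x":0,"y":0,"z":0,"spin":-0.14},
  {"x":0,"y":0,"z":0,"spin":-0.14},
])

```text
time: 57.75
position: [0.5525, -0.2207, 0.1115]
tool_rot: [-0.026, 1.0, -0.014, 0.003]
ft_force: [-0.5, -1.0, -0.1]
grip_width: 0.0178
```

```bash
python3 st.py; python3 plan.py .554 -.2200 .107 3.595 45 | head -1
```

```text
t 57.75 [ 0.5525 -0.2207  0.1115] pitch -0.0197 q4 -0.0254 tilt [ 0.0065 -0.0271] q235 [0.6267 1.6184 0.8768] v [-0.006 -0.002 -0.002  0.002] tau [-43.6 -12.9  -0.1]
now [ 0.5525 -0.2207  0.1115] yaw -3.0886 q [-0.56  0.63  1.62 -0.03  0.88 -2.17] t 57.75 tilt [ 0.0065 -0.0271]
```

Request:
play_rows([
  {"x":0,"y":0,"z":0,"spin":-0.14},
  {"x":0,"y":0,"z":0,"spin":-0.14},
  {"x":0,"y":0,"z":0,"spin":-0.08},
  {"x":0,"y":0,"z":0,"spin":-0.04},
  {"x":0,"y":0,"z":0,"spin":0},
])

```text
time: 58.25
position: [0.5526, -0.2212, 0.1115]
tool_rot: [-0.231, 0.973, -0.013, 0.001]
ft_force: [-0.3, -0.7, 0.4]
grip_width: 0.0182
```

```bash
python3 st.py; python3 plan.py .554 -.2200 .107 -2.688 45 
```

```text
t 58.25 [ 0.5526 -0.2212  0.1115] pitch -0.019 q4 -0.0219 tilt [ 0.0073 -0.0244] q235 [0.627  1.6175 0.8781] v [-0.001 -0.001 -0.001  0.002] tau [-43.7 -13.   -0.2]
now [ 0.5526 -0.2212  0.1115] yaw -2.6749 q [-0.56  0.63  1.62 -0.02  0.88 -2.58] t 58.25 tilt [ 0.0073 -0.0244]
[{"x": -1.7, "y": 0.5, "z": 4.5, "spin": 0.013}]
```

Request:
play_rows([
  {"x":0,"y":0,"z":0,"spin":0},
  {"x":0,"y":0,"z":0,"spin":0},
  {"x":0,"y":0,"z":0,"spin":0},
  {"x":0,"y":0,"z":0,"spin":0},
], grip=0.6)

```text
time: 58.65
position: [0.5527, -0.2209, 0.1113]
tool_rot: [-0.231, 0.973, -0.013, 0.001]
ft_force: [0.3, 0.1, 0.6]
grip_width: 0.0422
```

Request:
play_rows([
  {"x":0,"y":0,"z":-30,"spin":0},
  {"x":0,"y":0,"z":-40,"spin":0},
  {"x":0,"y":0,"z":-50,"spin":0},
  {"x":0,"y":0,"z":-30,"spin":0},
  {"x":0,"y":0,"z":0,"spin":0},
], grip=1)

```text
time: 59.15
position: [0.551, -0.2164, 0.2645]
tool_rot: [-0.23, 0.973, -0.011, -0.001]
ft_force: [1.5, -0.8, -1.1]
grip_width: 0.0816
```

```bash
python3 st.py; python3 look.py A; python3 - <<'E'
from h import *
T=tcpT();c=cams.camera('wrist'); save(c['img'],'w30')
print(fitcar([(c,T)],[2.338+1.257+1.257],None,axis=(.554,-.2200)))
save(cams.camera('top')['img'][100:300,150:550],'t30',2)
E
```

```text
t 59.15 [ 0.551  -0.2164  0.2645] pitch -0.0137 q4 -0.0186 tilt [ 0.0025 -0.0221] q235 [0.4333 1.477  1.2177] v [-0.     0.014  0.036 -0.014] tau [-40.5 -18.1   0.3]
A top [0.5694 0.3037 1.6813] 0.061
A scene [0.5692 0.3036 1.6983] 0.125
(array([4.86723437]), np.float64(-40.81087344615682))
```

View pics/w30.png

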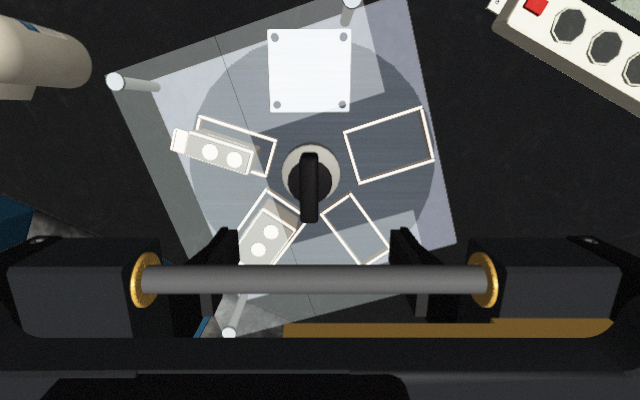

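View pics/t30.png

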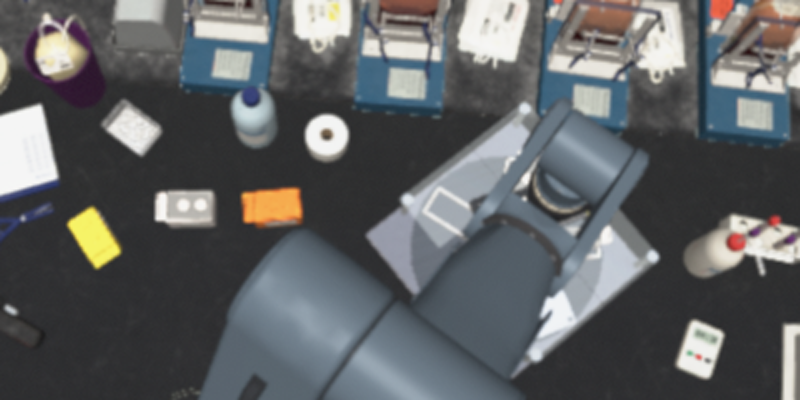

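```bash
python3 plan.py .5694 .3034 .22 1.69 48 | head -1; python3 - <<'E'
import plan,sys
from h import *
# continuous yaw: currently -2.67 -> want going decreasing to 1.69-2pi=-4.593
plan.plan(.5694,.3036,.22,1.69-2*np.pi,48)
E
```

```text
now [ 0.5475 -0.2145  0.2579] yaw -2.6766 q [-0.55  0.44  1.48 -0.02  1.22 -2.58] t 59.35 tilt [-0.0088 -0.015 ]
now [ 0.5475 -0.2145  0.2579] yaw -2.6766 q [-0.55  0.44  1.48 -0.02  1.22 -2.58] t 59.35 tilt [-0.0088 -0.015 ]
[{"x": -18.0, "y": 32.4, "z": 2.7, "spin": 0.137}, {"x": -13.4, "y": 34.5, "z": 2.7, "spin": 0.137}, {"x": -8.6, "y": 36.0, "z": 2.7, "spin": 0.137}, {"x": -3.6, "y": 36.9, "z": 2.7, "spin": 0.137}, {"x": 1.5, "y": 37.0, "z": 2.7, "spin": 0.137}, {"x": 6.5, "y": 36.5, "z": 2.7, "spin": 0.137}, {"x": 11.4, "y": 35.2, "z": 2.7, "spin": 0.137}, {"x": 16.1, "y": 33.3, "z": 2.7, "spin": 0.137}]
[{"x": 20.5, "y": 30.8, "z": 2.7, "spin": 0.137}, {"x": 24.6, "y": 27.7, "z": 2.7, "spin": 0.137}, {"x": 28.1, "y": 24.1, "z": 2.7, "spin": 0.137}, {"x": 31.1, "y": 20.1, "z": 2.7, "spin": 0.137}, {"x": 33.6, "y": 15.6, "z": 2.7, "spin": 0.137}, {"x": 35.4, "y": 10.9, "z": 2.7, "spin": 0.137}]
```

Request:
play_rows([
  {"x":-18,"y":32,"z":0,"spin":0.14},
  {"x":-13,"y":35,"z":0,"spin":0.14},
  {"x":-9,"y":36,"z":0,"spin":0.14},
  {"x":-4,"y":37,"z":0,"spin":0.14},
  {"x":2,"y":37,"z":0,"spin":0.14},
  {"x":7,"y":37,"z":0,"spin":0.14},
  {"x":11,"y":35,"z":0,"spin":0.14},
  {"x":16,"y":33,"z":0,"spin":0.14},
])

```text
time: 60.15
position: [0.561, 0.0872, 0.2346]
tool_rot: [0.348, 0.937, -0.011, -0.019]
ft_force: [0.8, -0.3, 0.1]
grip_width: 0.0873
```

```bash
python3 st.py; python3 plan.py .5694 .3036 .22 1.69 48
```

```text
t 60.15 [0.561  0.0872 0.2346] pitch 0.0429 q4 -0.0103 tilt [-0.0432 -0.0079] q235 [0.4548 1.5321 1.1977] v [ 0.671  0.16  -0.195  0.083] tau [-41.3 -16.2   0.3]
now [0.561  0.0872 0.2346] yaw 2.4293 q [-0.04  0.45  1.53 -0.01  1.2  -0.89] t 60.15 tilt [-0.0432 -0.0079]
[{"x": 22.5, "y": 28.2, "z": 2.4, "spin": 0.123}, {"x": 25.8, "y": 25.2, "z": 2.4, "spin": 0.123}, {"x": 28.7, "y": 21.9, "z": 2.4, "spin": 0.123}, {"x": 31.2, "y": 18.2, "z": 2.4, "spin": 0.123}, {"x": 33.2, "y": 14.2, "z": 2.4, "spin": 0.123}, {"x": 34.7, "y": 10.0, "z": 2.4, "spin": 0.123}]
```

Request:
play_rows([
  {"x":22,"y":28,"z":-2,"spin":0.123},
  {"x":26,"y":25,"z":-2,"spin":0.123},
  {"x":29,"y":22,"z":-2,"spin":0.123},
  {"x":31,"y":18,"z":-2,"spin":0.123},
  {"x":33,"y":14,"z":-2,"spin":0.123},
  {"x":33,"y":10,"z":0,"spin":0.12},
  {"x":0,"y":0,"z":0,"spin":0},
])

```text
time: 60.85
position: [0.5627, 0.3127, 0.223]
tool_rot: [0.673, 0.739, -0.031, -0.024]
ft_force: [0.1, -0.4, 0.5]
grip_width: 0.087
```

```bash
python3 st.py; python3 plan.py .5694 .3036 .12 1.69 48; python3 look.py A;python3 - <<'E'
from h import *
c=cams.camera('wrist'); save(c['img'],'w31')
E
```

```text
t 60.85 [0.5627 0.3127 0.223 ] pitch 0.0768 q4 0.0123 tilt [-0.0764 -0.0134] q235 [0.585  1.3217 1.3116] v [-0.031  0.018  0.052  0.015] tau [-47.1 -18.8   0.2]
now [0.5627 0.3127 0.223 ] yaw 1.6653 q [0.33 0.58 1.32 0.01 1.31 0.23] t 60.85 tilt [-0.0764 -0.0134]
[{"x": -3.2, "y": 1.9, "z": 34.3, "spin": -0.008}, {"x": -3.3, "y": 1.9, "z": 34.3, "spin": -0.008}, {"x": -3.3, "y": 1.9, "z": 34.3, "spin": -0.008}]
A top [0.5695 0.2989 1.6968] 0.661
A scene [0.5687 0.3042 1.6572] 0.123
```

View pics/w31.png

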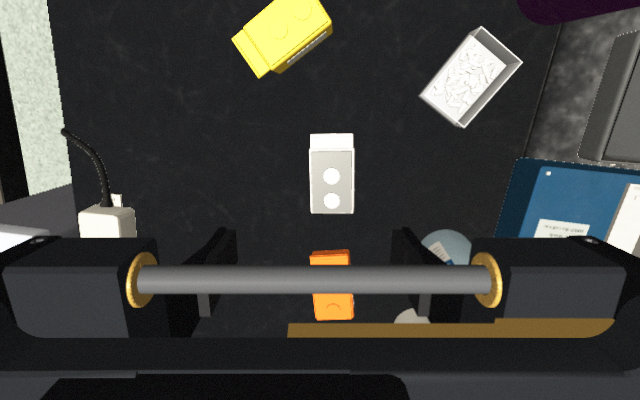

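Request:
play_rows([
  {"x":-8,"y":5,"z":0,"spin":0},
  {"x":0,"y":0,"z":40,"spin":0},
  {"x":0,"y":0,"z":35,"spin":0},
  {"x":0,"y":0,"z":0,"spin":0},
  {"x":0,"y":0,"z":0,"spin":0},
  {"x":0,"y":0,"z":0,"spin":0},
  {"x":0,"y":0,"z":0,"spin":0},
  {"x":0,"y":0,"z":0,"spin":0},
])

```text
time: 61.8
position: [0.5701, 0.2895, 0.1523]
tool_rot: [0.676, 0.736, -0.029, -0.02]
ft_force: [-0.7, 0.5, 0.4]
grip_width: 0.0871
```

Request:
play_rows([
  {"x":0,"y":0,"z":-50,"spin":0},
  {"x":0,"y":0,"z":-50,"spin":0},
  {"x":0,"y":0,"z":-50,"spin":0},
  {"x":0,"y":0,"z":0,"spin":0},
])

```text
time: 62.2
position: [0.5811, 0.2924, 0.3069]
tool_rot: [0.676, 0.736, -0.027, -0.019]
ft_force: [-0.2, 0.3, 0.8]
grip_width: 0.087
```

Request:
play_rows([
  {"x":0,"y":0,"z":45,"spin":0},
  {"x":0,"y":0,"z":45,"spin":0},
  {"x":0,"y":0,"z":45,"spin":0},
  {"x":0,"y":0,"z":0,"spin":0},
  {"x":0,"y":0,"z":0,"spin":0},
  {"x":0,"y":0,"z":0,"spin":0},
  {"x":0,"y":0,"z":0,"spin":0},
])

```text
time: 62.9
position: [0.5816, 0.2947, 0.1846]
tool_rot: [0.675, 0.738, -0.014, -0.011]
ft_force: [0.5, -0.5, 0.4]
grip_width: 0.0871
```

```bash
python3 st.py; python3 plan.py .5694 .3036 .12 1.69 48
```

```text
t 62.9 [0.5816 0.2947 0.1846] pitch 0.0347 q4 0.0055 tilt [-0.0346 -0.0053] q235 [0.6188 1.3699 1.1875] v [-0.    -0.02  -0.021  0.015] tau [-46.7 -16.8   0.2]
now [0.5816 0.2947 0.1846] yaw 1.6593 q [0.3  0.62 1.37 0.01 1.19 0.2 ] t 62.9 tilt [-0.0346 -0.0053]
[{"x": 5.0, "y": -5.7, "z": 32.3, "spin": -0.015}, {"x": 5.1, "y": -5.6, "z": 32.3, "spin": -0.015}]
```

Request:
play_rows([
  {"x":5,"y":-4,"z":35,"spin":-0.03},
  {"x":4,"y":-4,"z":30,"spin":0},
  {"x":1,"y":0,"z":12,"spin":0},
  {"x":0,"y":0,"z":4,"spin":0},
  {"x":0,"y":0,"z":0,"spin":0},
])

```text
time: 63.4
position: [0.5792, 0.3064, 0.1134]
tool_rot: [0.664, 0.748, -0.003, -0.005]
ft_force: [-0.0, -0.5, 0.0]
grip_width: 0.0872
```

```bash
python3 st.py; python3 plan.py .5694 .3036 .022 1.69 48
```

```text
t 63.4 [0.5792 0.3064 0.1134] pitch 0.0105 q4 0.0063 tilt [-0.0116  0.0018] q235 [0.6989 1.4346 1.0186] v [-0.001 -0.015 -0.021  0.005] tau [-48.1 -14.8   0. ]
now [0.5792 0.3064 0.1134] yaw 1.6904 q [0.31 0.7  1.43 0.01 1.02 0.19] t 63.4 tilt [-0.0116  0.0018]
[{"x": -0.8, "y": -5.1, "z": 45.7, "spin": 0.0}, {"x": -0.8, "y": -5.1, "z": 45.7, "spin": 0.0}]
```

Request:
play_rows([
  {"x":-1,"y":-10,"z":5,"spin":0},
  {"x":-1,"y":0,"z":25,"spin":0},
  {"x":0,"y":0,"z":22,"spin":0},
  {"x":0,"y":0,"z":12,"spin":0},
  {"x":0,"y":0,"z":0,"spin":0},
])

```text
time: 63.9
position: [0.5723, 0.304, 0.0545]
tool_rot: [0.664, 0.748, 0.002, -0.002]
ft_force: [0.5, -0.5, -0.1]
grip_width: 0.087
```

```bash
python3 st.py; python3 plan.py .5694 .3036 .022 1.69 48
```

```text
t 63.9 [0.5723 0.304  0.0545] pitch -0.0021 q4 0.0068 tilt [0.0004 0.0056] q235 [0.7674 1.4938 0.8784] v [-0.    -0.024 -0.006  0.004] tau [-48.7 -13.   -0.1]
now [0.5723 0.304  0.0545] yaw 1.6899 q [0.31 0.77 1.49 0.01 0.88 0.19] t 63.9 tilt [0.0004 0.0056]
[{"x": -0.1, "y": -3.0, "z": 32.5, "spin": -0.0}]
```

Request:
play_rows([
  {"x":0,"y":-3,"z":16,"spin":0},
  {"x":0,"y":0,"z":12,"spin":0},
  {"x":0,"y":0,"z":6,"spin":0},
  {"x":0,"y":0,"z":0,"spin":0},
])

```text
time: 64.3
position: [0.572, 0.3046, 0.0231]
tool_rot: [0.664, 0.748, 0.005, -0.0]
ft_force: [-0.5, -0.1, 0.3]
grip_width: 0.0868
```

```bash
python3 st.py; python3 plan.py .5694 .3036 .022 1.69 48
```

```text
t 64.3 [0.572  0.3046 0.0231] pitch -0.0087 q4 0.0072 tilt [0.0066 0.0077] q235 [0.8117 1.5087 0.8126] v [ 0.001 -0.012 -0.013 -0.   ] tau [-49.4 -11.8  -0.1]
now [0.572  0.3046 0.0231] yaw 1.6898 q [0.31 0.81 1.51 0.01 0.81 0.19] t 64.3 tilt [0.0066 0.0077]
[{"x": -0.7, "y": -2.7, "z": 1.1, "spin": -0.0}]
```

Close and wait long enough for the fingers to finish this time.

Request:
play_rows([
  {"x":-1,"y":-2,"z":1,"spin":0},
  {"x":0,"y":0,"z":0,"spin":0},
  {"x":0,"y":0,"z":0,"spin":0},
  {"x":0,"y":0,"z":0,"spin":0},
  {"x":0,"y":0,"z":0,"spin":0},
  {"x":0,"y":0,"z":0,"spin":0},
  {"x":0,"y":0,"z":0,"spin":0},
  {"x":0,"y":0,"z":0,"spin":0},
], grip=0, newtons=25)

```text
time: 65.1
position: [0.5717, 0.3039, 0.0244]
tool_rot: [0.664, 0.748, 0.007, 0.001]
ft_force: [-0.2, -0.8, -0.1]
grip_width: 0.05
```

```bash
python3 st.py
```

```text
t 65.1 [0.5717 0.3039 0.0244] pitch -0.0129 q4 0.0073 tilt [0.0106 0.009 ] q235 [0.808  1.5134 0.8073] v [ 0.     0.001 -0.    -0.   ] tau [-49.5 -11.7  -0.1]
```

Request:
play_rows([
  {"x":0,"y":0,"z":-30,"spin":0},
  {"x":0,"y":0,"z":-50,"spin":0},
  {"x":0,"y":0,"z":-50,"spin":0},
  {"x":0,"y":0,"z":-50,"spin":0},
  {"x":0,"y":0,"z":0,"spin":0},
])

```text
time: 65.6
position: [0.5687, 0.3017, 0.2067]
tool_rot: [0.664, 0.748, 0.003, -0.001]
ft_force: [1.2, 0.5, -1.1]
grip_width: 0.0497
```

```bash
python3 st.py; python3 plan.py .4842 -.148 .21 2.354 48;python3 - <<'E'
from h import *
c=cams.camera('wrist'); save(c['img'],'w32')
E
```

```text
t 65.6 [0.5687 0.3017 0.2067] pitch -0.0045 q4 0.0058 tilt [0.0027 0.0064] q235 [0.5678 1.4032 1.166 ] v [-0.004  0.062  0.087 -0.019] tau [-45.7 -16.3   0.7]
now [0.5687 0.3017 0.2067] yaw 1.6895 q [0.31 0.57 1.4  0.01 1.17 0.19] t 65.6 tilt [0.0027 0.0064]
[{"x": -43.7, "y": -13.7, "z": -0.3, "spin": -0.066}, {"x": -42.6, "y": -16.6, "z": -0.3, "spin": -0.066}, {"x": -41.5, "y": -19.4, "z": -0.3, "spin": -0.066}, {"x": -40.1, "y": -22.1, "z": -0.3, "spin": -0.066}, {"x": -38.5, "y": -24.7, "z": -0.3, "spin": -0.066}, {"x": -36.8, "y": -27.2, "z": -0.3, "spin": -0.066}, {"x": -34.9, "y": -29.6, "z": -0.3, "spin": -0.066}, {"x": -32.9, "y": -31.8, "z": -0.3, "spin": -0.066}]
[{"x": -30.7, "y": -34.0, "z": -0.3, "spin": -0.066}, {"x": -28.4, "y": -35.9, "z": -0.3, "spin": -0.066}]
```

View pics/w32.png

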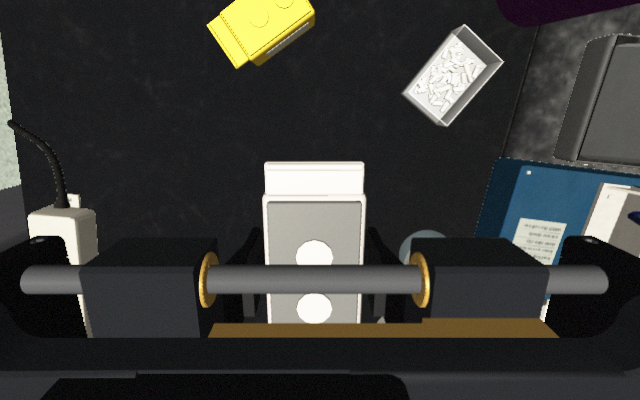

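Request:
play_rows([
  {"x":-43,"y":-13,"z":-3,"spin":-0.066},
  {"x":-42,"y":-16,"z":-3,"spin":-0.066},
  {"x":-41,"y":-19,"z":-3,"spin":-0.066},
  {"x":-40,"y":-22,"z":-3,"spin":-0.066},
  {"x":-38,"y":-24,"z":-3,"spin":-0.066},
  {"x":-36,"y":-27,"z":-3,"spin":-0.066},
  {"x":-35,"y":-29,"z":-3,"spin":-0.066},
  {"x":-32,"y":-31,"z":-3,"spin":-0.066},
])

```text
time: 66.45
position: [0.4944, -0.0598, 0.2134]
tool_rot: [0.431, 0.902, -0.002, -0.014]
ft_force: [0.9, -0.2, -0.6]
grip_width: 0.0499
```

```bash
python3 st.py; python3 plan.py .482 -.1476 .21 2.354 40
```

```text
t 66.45 [ 0.4944 -0.0598  0.2134] pitch 0.0273 q4 -0.0015 tilt [-0.0261  0.008 ] q235 [0.3812 1.7367 1.051 ] v [-0.926 -0.066  0.072  0.017] tau [-35.9 -14.5   0.4]
now [ 0.4944 -0.0598  0.2134] yaw 2.251 q [-0.34  0.38  1.74 -0.    1.05 -1.02] t 66.45 tilt [-0.0261  0.008 ]
[{"x": -20.2, "y": -21.6, "z": 1.1, "spin": -0.034}, {"x": -19.4, "y": -22.3, "z": 1.1, "spin": -0.034}, {"x": -18.6, "y": -23.0, "z": 1.1, "spin": -0.034}]
```

Request:
play_rows([
  {"x":-20,"y":-21,"z":-1,"spin":-0.034},
  {"x":-18,"y":-21,"z":-1,"spin":-0.034},
  {"x":-14,"y":-17,"z":0,"spin":-0.034},
  {"x":0,"y":0,"z":0,"spin":0},
  {"x":0,"y":0,"z":0,"spin":0},
])

```text
time: 66.95
position: [0.4765, -0.1444, 0.2073]
tool_rot: [0.386, 0.922, -0.001, -0.022]
ft_force: [-0.6, -0.1, -2.1]
grip_width: 0.0497
```

```bash
python3 st.py; python3 plan.py .482 -.1476 .15 2.354 40;python3 - <<'E'
from h import *
T=tcpT();c=cams.camera('wrist'); save(c['img'],'w33')
print(fitcar([(c,T)],[4.867],['b2'],axis=(.554,-.2200)))
E
```

```text
t 66.95 [ 0.4765 -0.1444  0.2073] pitch 0.043 q4 -0.0083 tilt [-0.041   0.0148] q235 [0.3964 1.7322 1.056 ] v [-0.02   0.019  0.01  -0.012] tau [-35.7 -15.6   0.2]
now [ 0.4765 -0.1444  0.2073] yaw 2.3478 q [-0.51  0.4   1.73 -0.01  1.06 -1.29] t 66.95 tilt [-0.041   0.0148]
[{"x": -3.1, "y": 0.9, "z": 28.6, "spin": -0.003}, {"x": -3.1, "y": 0.8, "z": 28.6, "spin": -0.003}]
(array([4.86325]), np.float64(-20.084665205135664))
```

View pics/w33.png

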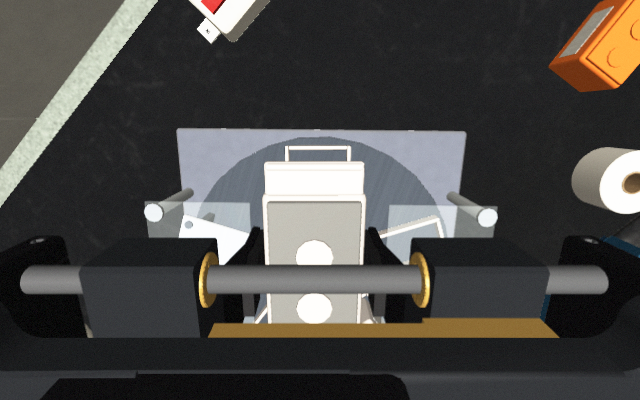

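Request:
play_rows([
  {"x":-4,"y":1,"z":40,"spin":-0.005},
  {"x":-3,"y":0,"z":35,"spin":0},
  {"x":-1,"y":0,"z":20,"spin":0},
  {"x":0,"y":0,"z":10,"spin":0},
  {"x":0,"y":0,"z":0,"spin":0},
])

```text
time: 67.5
position: [0.48, -0.1422, 0.0984]
tool_rot: [0.381, 0.924, -0.001, -0.021]
ft_force: [-0.3, -0.5, -1.3]
grip_width: 0.0498
```

```bash
python3 st.py; python3 plan.py .482 -.1476 .07 2.354 40;python3 - <<'E'
from h import *
T=tcpT();c=cams.camera('wrist'); save(c['img'][80:330,100:540],'w34',1.8)
E
```

```text
t 67.5 [ 0.48   -0.1422  0.0984] pitch 0.0426 q4 -0.0088 tilt [-0.0402  0.0152] q235 [0.5729 1.8207 0.7906] v [ 0.017 -0.002 -0.002  0.006] tau [-38.2 -10.2   0.1]
now [ 0.48   -0.1422  0.0984] yaw 2.3594 q [-0.51  0.57  1.82 -0.01  0.79 -1.29] t 67.5 tilt [-0.0402  0.0152]
[{"x": -5.3, "y": -2.4, "z": 28.4, "spin": 0.005}]
```

View pics/w34.png

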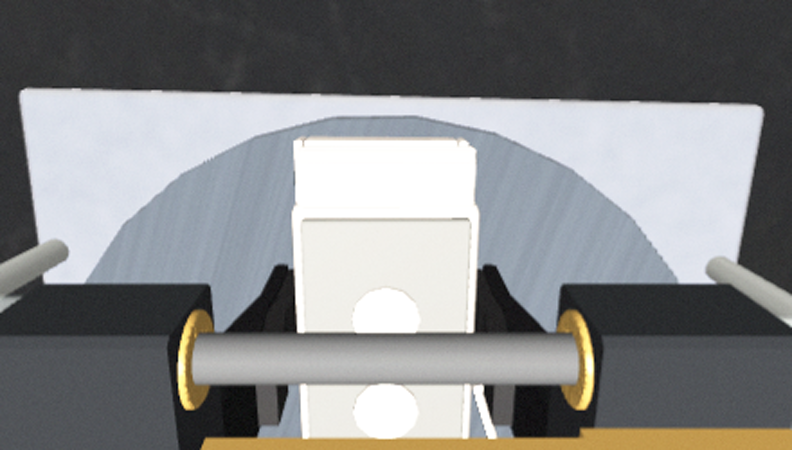

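Request:
play_rows([
  {"x":-7,"y":-2,"z":4,"spin":0},
  {"x":0,"y":0,"z":8,"spin":0},
  {"x":0,"y":0,"z":0,"spin":0},
  {"x":0,"y":0,"z":0,"spin":0},
])

```text
time: 67.95
position: [0.4865, -0.1497, 0.089]
tool_rot: [0.381, 0.925, -0.001, -0.017]
ft_force: [-0.1, -0.9, -0.7]
grip_width: 0.0499
```

```bash
python3 st.py; python3 plan.py .482 -.1476 .05 2.354 40;python3 - <<'E'
from h import *
T=tcpT();c=cams.camera('wrist'); save(c['img'][80:330,100:540],'w35',1.8)
E
```

```text
t 67.95 [ 0.4865 -0.1497  0.089 ] pitch 0.0338 q4 -0.0092 tilt [-0.0325  0.0111] q235 [0.5945 1.8118 0.7691] v [-0.002 -0.     0.005  0.004] tau [-39.4  -9.8   0.2]
now [ 0.4865 -0.1497  0.089 ] yaw 2.3605 q [-0.51  0.59  1.81 -0.01  0.77 -1.3 ] t 67.95 tilt [-0.0325  0.0111]
[{"x": 4.7, "y": -1.6, "z": 39.0, "spin": 0.006}]
```

View pics/w35.png

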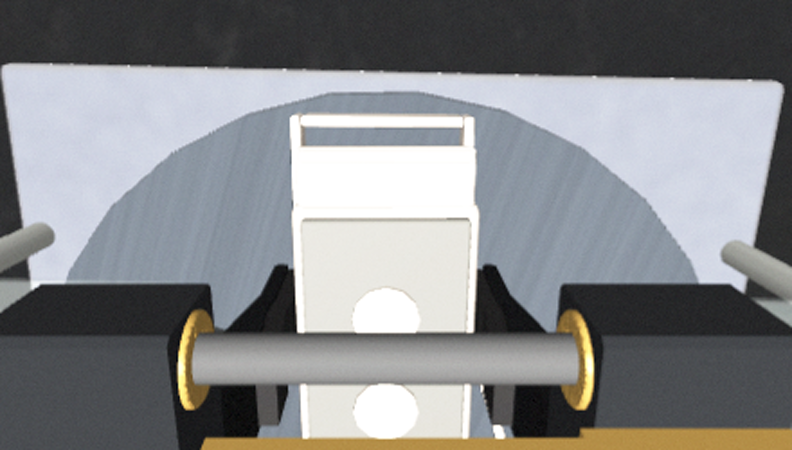

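Request:
play_rows([
  {"x":3,"y":-2,"z":8,"spin":0},
  {"x":0,"y":0,"z":8,"spin":0},
  {"x":0,"y":0,"z":4,"spin":0},
  {"x":0,"y":0,"z":0,"spin":0},
])

```text
time: 68.4
position: [0.4816, -0.1487, 0.068]
tool_rot: [0.381, 0.925, -0.001, -0.017]
ft_force: [-0.6, 0.1, -1.5]
grip_width: 0.0496
```

```bash
python3 st.py; python3 plan.py .482 -.1476 .05 2.354 40;python3 - <<'E'
from h import *
T=tcpT();c=cams.camera('wrist'); save(c['img'][80:330,100:540],'w36',1.8)
E
```

```text
t 68.4 [ 0.4816 -0.1487  0.068 ] pitch 0.0335 q4 -0.0099 tilt [-0.0323  0.0109] q235 [0.6282 1.8356 0.7113] v [-0.001  0.003  0.    -0.005] tau [-39.8  -8.8   0.2]
now [ 0.4816 -0.1487  0.068 ] yaw 2.3601 q [-0.52  0.63  1.84 -0.01  0.71 -1.3 ] t 68.4 tilt [-0.0323  0.0109]
[{"x": 0.5, "y": 1.1, "z": 18.0, "spin": 0.006}]
```

View pics/w36.png

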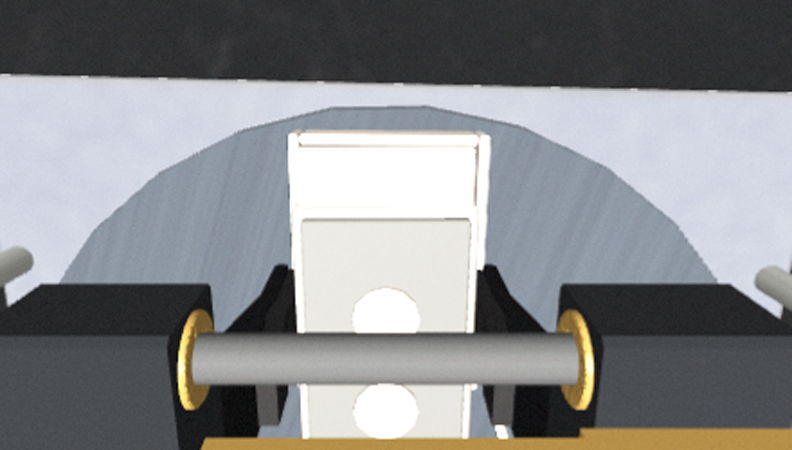

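Request:
play_rows([
  {"x":0,"y":0,"z":8,"spin":0},
  {"x":0,"y":0,"z":6,"spin":0},
  {"x":0,"y":0,"z":2,"spin":0},
  {"x":0,"y":0,"z":0,"spin":0},
])

```text
time: 68.85
position: [0.4815, -0.1488, 0.0507]
tool_rot: [0.381, 0.925, -0.001, -0.017]
ft_force: [-0.2, 0.2, -0.1]
grip_width: 0.0497
```

```bash
python3 st.py; python3 plan.py .482 -.1476 .05 2.354 40;python3 - <<'E'
from h import *
T=tcpT();c=cams.camera('wrist'); save(c['img'][80:330,100:540],'w37',1.8)
print(robot.get_obs()['ft_force'])
E
```

```text
t 68.85 [ 0.4815 -0.1488  0.0507] pitch 0.0327 q4 -0.0104 tilt [-0.0316  0.0105] q235 [0.6602 1.8439 0.6702] v [ 0.     0.003 -0.    -0.   ] tau [-39.7  -7.7   0.2]
now [ 0.4815 -0.1488  0.0507] yaw 2.3602 q [-0.52  0.66  1.84 -0.01  0.67 -1.3 ] t 68.85 tilt [-0.0316  0.0105]
[{"x": 0.5, "y": 1.2, "z": 0.7, "spin": 0.006}]
[ 0.1803951  -0.55533832 -0.38899058]
```

View pics/w37.png

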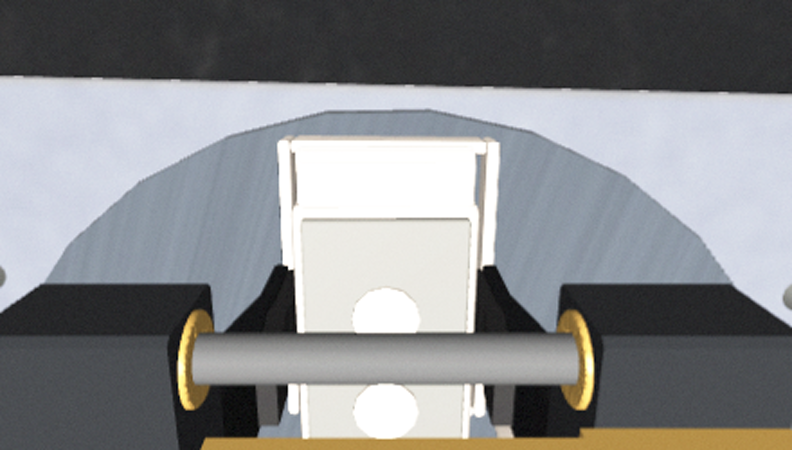

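Request:
play_rows([
  {"x":0,"y":0,"z":1,"spin":0},
  {"x":0,"y":0,"z":0,"spin":0},
  {"x":0,"y":0,"z":0,"spin":0},
  {"x":0,"y":0,"z":0,"spin":0},
  {"x":0,"y":0,"z":0,"spin":0},
], grip=0.8)

```text
time: 69.4
position: [0.4825, -0.1493, 0.0508]
tool_rot: [0.381, 0.925, -0.001, -0.015]
ft_force: [-0.2, -0.7, 0.5]
grip_width: 0.0689
```

Request:
play_rows([
  {"x":0,"y":0,"z":-25,"spin":0},
  {"x":0,"y":0,"z":-50,"spin":0},
  {"x":0,"y":0,"z":-50,"spin":0},
  {"x":0,"y":0,"z":-30,"spin":0},
  {"x":0,"y":0,"z":0,"spin":0},
])

```text
time: 69.9
position: [0.4869, -0.1507, 0.2105]
tool_rot: [0.381, 0.925, -0.001, -0.017]
ft_force: [0.3, 0.0, 0.6]
grip_width: 0.0694
```

```bash
python3 st.py; python3 plan.py .554 -.22 .20 .469 40; python3 - <<'E'
from h import *
T=tcpT();c=cams.camera('wrist'); save(c['img'],'w38')
E
```

```text
t 69.9 [ 0.4869 -0.1507  0.2105] pitch 0.0333 q4 -0.0073 tilt [-0.0321  0.0109] q235 [0.4033 1.7077 1.0639] v [-0.002  0.011  0.038 -0.013] tau [-36.4 -15.    0.5]
now [ 0.4869 -0.1507  0.2105] yaw 2.36 q [-0.52  0.4   1.71 -0.01  1.06 -1.3 ] t 69.9 tilt [-0.0321  0.0109]
[{"x": -6.9, "y": -0.1, "z": 0.7, "spin": 0.135}, {"x": -6.8, "y": 0.8, "z": 0.7, "spin": 0.135}, {"x": -6.7, "y": 1.7, "z": 0.7, "spin": 0.135}, {"x": -6.4, "y": 2.6, "z": 0.7, "spin": 0.135}, {"x": -6.0, "y": 3.4, "z": 0.7, "spin": 0.135}, {"x": -5.5, "y": 4.2, "z": 0.7, "spin": 0.135}, {"x": -4.8, "y": 4.9, "z": 0.7, "spin": 0.135}, {"x": -4.1, "y": 5.5, "z": 0.7, "spin": 0.135}]
[{"x": -3.4, "y": 6.0, "z": 0.7, "spin": 0.135}, {"x": -2.5, "y": 6.4, "z": 0.7, "spin": 0.135}, {"x": -1.6, "y": 6.7, "z": 0.7, "spin": 0.135}, {"x": -0.7, "y": 6.9, "z": 0.7, "spin": 0.135}, {"x": 0.2, "y": 6.9, "z": 0.7, "spin": 0.135}, {"x": 1.1, "y": 6.8, "z": 0.7, "spin": 0.135}]
```

View pics/w38.png

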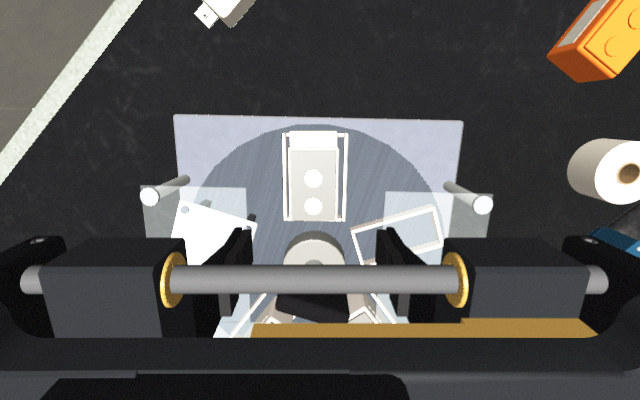

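```bash
python3 plan.py .556 -.22 .20 3.609 40; python3 - <<'E'
from h import *
save(cams.camera('top')['img'],'t40');save(cams.camera('scene')['img'],'s40')
E
```

```text
now [ 0.4858 -0.1501  0.2087] yaw 2.3599 q [-0.52  0.41  1.71 -0.01  1.06 -1.3 ] t 69.95 tilt [-0.0349  0.0125]
[{"x": -11.0, "y": -0.0, "z": 1.0, "spin": -0.139}, {"x": -10.9, "y": -1.5, "z": 1.0, "spin": -0.139}, {"x": -10.6, "y": -3.0, "z": 1.0, "spin": -0.139}, {"x": -10.1, "y": -4.5, "z": 1.0, "spin": -0.139}, {"x": -9.3, "y": -5.8, "z": 1.0, "spin": -0.139}, {"x": -8.5, "y": -7.0, "z": 1.0, "spin": -0.139}, {"x": -7.4, "y": -8.1, "z": 1.0, "spin": -0.139}, {"x": -6.2, "y": -9.1, "z": 1.0, "spin": -0.139}]
[{"x": -4.9, "y": -9.9, "z": 1.0, "spin": -0.139}]
```

View pics/t40.png

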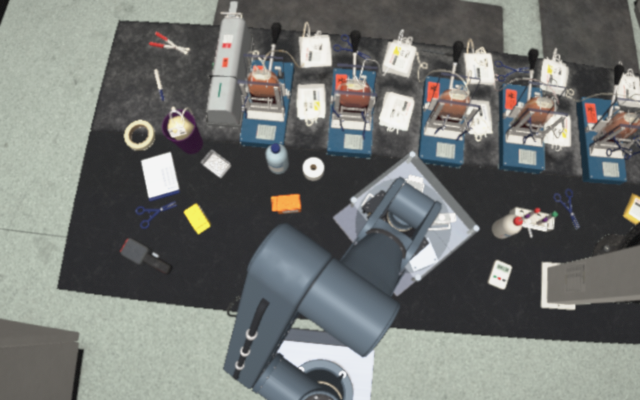

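View pics/s40.png

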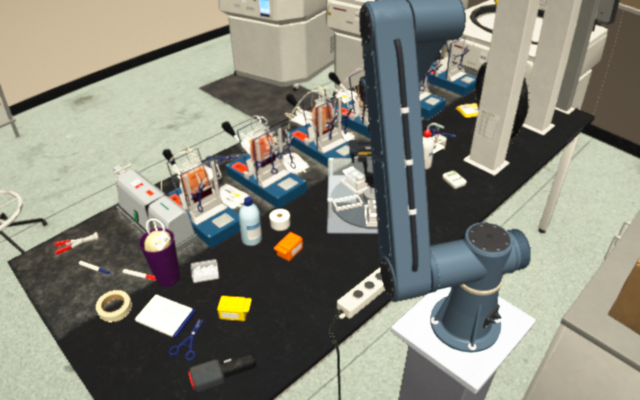

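No white cartridges are left on the bench; only the orange (286,203) and yellow (197,219) look-alikes remain. Now I'll turn the knob to blanking.

Request:
play_rows([
  {"x":-11,"y":0,"z":-1,"spin":-0.14},
  {"x":-11,"y":-2,"z":-1,"spin":-0.14},
  {"x":-11,"y":-3,"z":-1,"spin":-0.14},
  {"x":-10,"y":-5,"z":-1,"spin":-0.14},
  {"x":-9,"y":-6,"z":-1,"spin":-0.14},
  {"x":-8,"y":-7,"z":-1,"spin":-0.14},
  {"x":-7,"y":-8,"z":-1,"spin":-0.14},
  {"x":-6,"y":-9,"z":-1,"spin":-0.14},
], grip=0.6)

```text
time: 70.85
position: [0.535, -0.2049, 0.1882]
tool_rot: [-0.191, 0.981, 0.027, -0.036]
ft_force: [-0.0, -0.6, -0.7]
grip_width: 0.052
```

Request:
play_rows([
  {"x":-5,"y":-10,"z":0,"spin":-0.13},
  {"x":0,"y":0,"z":0,"spin":0},
  {"x":0,"y":0,"z":0,"spin":0},
])

```text
time: 71.15
position: [0.5403, -0.2111, 0.1794]
tool_rot: [-0.255, 0.966, 0.035, -0.039]
ft_force: [0.3, 0.5, -0.0]
grip_width: 0.052
```

```bash
python3 st.py; python3 plan.py .554 -.22 .16 -2.674 40; python3 - <<'E'
from h import *
T=tcpT();c=cams.camera('wrist'); save(c['img'],'w39')
E
```

```text
t 71.15 [ 0.5403 -0.2111  0.1794] pitch 0.1036 q4 -0.0097 tilt [-0.0924  0.0474] q235 [0.5617 1.5118 1.1718] v [-0.004  0.031  0.007 -0.011] tau [-43.5 -16.1   0.3]
now [ 0.5403 -0.2111  0.1794] yaw -2.6229 q [-0.56  0.56  1.51 -0.01  1.17 -2.64] t 71.15 tilt [-0.0924  0.0474]
[{"x": -7.5, "y": -14.5, "z": 19.4, "spin": 0.051}]
```

View pics/w39.png

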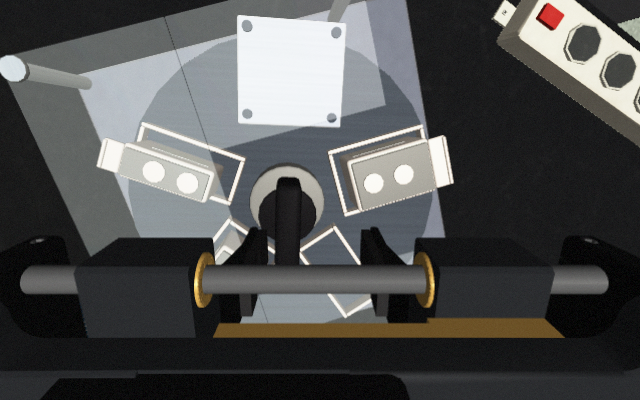

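Request:
play_rows([
  {"x":-7,"y":-14,"z":0,"spin":0.05},
  {"x":0,"y":0,"z":0,"spin":0},
  {"x":0,"y":0,"z":0,"spin":0},
  {"x":0,"y":0,"z":0,"spin":0},
  {"x":0,"y":0,"z":-50,"spin":0},
  {"x":0,"y":0,"z":-50,"spin":0},
  {"x":0,"y":0,"z":-50,"spin":0},
  {"x":0,"y":0,"z":0,"spin":0},
])

```text
time: 72.0
position: [0.5616, -0.2222, 0.3277]
tool_rot: [-0.229, 0.971, 0.04, -0.046]
ft_force: [1.3, -0.6, 0.3]
grip_width: 0.0526
```

Request:
play_rows([
  {"x":0,"y":0,"z":45,"spin":0},
  {"x":0,"y":0,"z":45,"spin":0},
  {"x":0,"y":0,"z":40,"spin":0},
  {"x":0,"y":0,"z":0,"spin":0},
  {"x":0,"y":0,"z":0,"spin":0},
  {"x":0,"y":0,"z":0,"spin":0},
  {"x":0,"y":0,"z":0,"spin":0},
])

```text
time: 72.7
position: [0.5504, -0.2156, 0.2045]
tool_rot: [-0.23, 0.972, 0.034, -0.039]
ft_force: [-0.3, -0.3, -0.9]
grip_width: 0.0527
```

```bash
python3 st.py
```

```text
t 72.7 [ 0.5504 -0.2156  0.2045] pitch 0.103 q4 -0.0091 tilt [-0.0918  0.0471] q235 [0.5458 1.4596 1.2393] v [ 0.001 -0.016 -0.016  0.011] tau [-43.2 -16.3   0.4]
```

Request:
play_rows([
  {"x":0,"y":0,"z":0,"spin":0},
  {"x":0,"y":0,"z":0,"spin":0},
  {"x":0,"y":0,"z":-50,"spin":0},
  {"x":0,"y":0,"z":-50,"spin":0},
  {"x":0,"y":0,"z":-50,"spin":0},
  {"x":0,"y":0,"z":0,"spin":0},
])

```text
time: 73.3
position: [0.5656, -0.2235, 0.3609]
tool_rot: [-0.23, 0.972, 0.031, -0.037]
ft_force: [0.1, 0.9, 0.1]
grip_width: 0.0519
```

Request:
play_rows([
  {"x":0,"y":0,"z":45,"spin":0},
  {"x":0,"y":0,"z":45,"spin":0},
  {"x":0,"y":0,"z":40,"spin":0},
  {"x":0,"y":0,"z":0,"spin":0},
  {"x":0,"y":0,"z":0,"spin":0},
  {"x":0,"y":0,"z":0,"spin":0},
  {"x":0,"y":0,"z":0,"spin":0},
])

```text
time: 74.0
position: [0.5615, -0.2222, 0.2401]
tool_rot: [-0.23, 0.973, 0.022, -0.027]
ft_force: [-0.2, -0.5, 0.5]
grip_width: 0.052
```

```bash
python3 st.py;  python3 plan.py .554 -.22 .16 -2.674 40
```

```text
t 74.0 [ 0.5615 -0.2222  0.2401] pitch 0.0694 q4 -0.0089 tilt [-0.0634  0.0294] q235 [0.5103 1.4137 1.2871] v [-0.001 -0.014 -0.024  0.011] tau [-42.9 -17.6   0.3]
now [ 0.5615 -0.2222  0.2401] yaw -2.6755 q [-0.56  0.51  1.41 -0.01  1.29 -2.59] t 74.0 tilt [-0.0634  0.0294]
[{"x": 1.9, "y": 1.8, "z": 26.7, "spin": -0.001}, {"x": 1.9, "y": 1.8, "z": 26.7, "spin": -0.001}, {"x": 1.9, "y": 1.8, "z": 26.7, "spin": -0.001}]
```

Request:
play_rows([
  {"x":0,"y":0,"z":0,"spin":0},
  {"x":0,"y":0,"z":0,"spin":0},
  {"x":0,"y":0,"z":-50,"spin":0},
  {"x":0,"y":0,"z":-50,"spin":0},
  {"x":0,"y":0,"z":-50,"spin":0},
  {"x":0,"y":0,"z":0,"spin":0},
])

```text
time: 74.6
position: [0.572, -0.2272, 0.3968]
tool_rot: [-0.23, 0.973, 0.019, -0.025]
ft_force: [0.2, -1.1, -0.0]
grip_width: 0.0523
```

Request:
play_rows([
  {"x":0,"y":0,"z":45,"spin":0},
  {"x":0,"y":0,"z":45,"spin":0},
  {"x":0,"y":0,"z":45,"spin":0},
  {"x":0,"y":0,"z":45,"spin":0},
  {"x":0,"y":0,"z":0,"spin":0},
  {"x":0,"y":0,"z":0,"spin":0},
  {"x":0,"y":0,"z":0,"spin":0},
  {"x":0,"y":0,"z":0,"spin":0},
])

```text
time: 75.4
position: [0.57, -0.2276, 0.226]
tool_rot: [-0.23, 0.973, 0.009, -0.014]
ft_force: [1.2, -0.3, 0.3]
grip_width: 0.0524
```

```bash
python3 st.py;  python3 plan.py .554 -.22 .16 -2.674 40
```

```text
t 75.4 [ 0.57   -0.2276  0.226 ] pitch 0.0325 q4 -0.0091 tilt [-0.0321  0.0099] q235 [0.5227 1.4317 1.2197] v [-0.001 -0.019 -0.025  0.014] tau [-43.  -17.3   0.1]
now [ 0.57   -0.2276  0.226 ] yaw -2.6761 q [-0.56  0.52  1.43 -0.01  1.22 -2.59] t 75.4 tilt [-0.0321  0.0099]
[{"x": 5.5, "y": 7.0, "z": 33.0, "spin": -0.001}, {"x": 5.5, "y": 7.0, "z": 33.0, "spin": -0.001}]
```

Request:
play_rows([
  {"x":4,"y":6,"z":30,"spin":0},
  {"x":4,"y":5,"z":25,"spin":0},
  {"x":0,"y":0,"z":10,"spin":0},
  {"x":0,"y":0,"z":0,"spin":0},
])

```text
time: 75.8
position: [0.5631, -0.225, 0.17]
tool_rot: [-0.231, 0.973, 0.0, -0.006]
ft_force: [-0.2, -0.8, 0.4]
grip_width: 0.052
```

```bash
python3 st.py;  python3 plan.py .554 -.22 .11 -2.674 40; python3 - <<'E'
from h import *
T=tcpT();c=cams.camera('wrist'); save(c['img'],'w41')
E
```

```text
t 75.8 [ 0.5631 -0.225   0.17  ] pitch 0.0097 q4 -0.01 tilt [-0.0128 -0.0022] q235 [0.5691 1.5233 1.0589] v [ 0.001 -0.023 -0.022  0.012] tau [-43.3 -15.4  -0. ]
now [ 0.5631 -0.225   0.17  ] yaw -2.6761 q [-0.56  0.57  1.52 -0.01  1.06 -2.59] t 75.8 tilt [-0.0128 -0.0022]
[{"x": 2.9, "y": 4.3, "z": 30.0, "spin": -0.001}, {"x": 2.9, "y": 4.3, "z": 30.0, "spin": -0.001}]
```

View pics/w41.png

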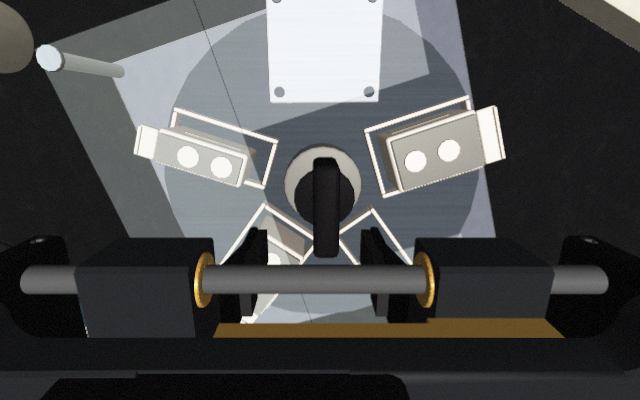

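Request:
play_rows([
  {"x":3,"y":5,"z":20,"spin":0},
  {"x":3,"y":5,"z":20,"spin":0},
  {"x":0,"y":0,"z":12,"spin":0},
  {"x":0,"y":0,"z":4,"spin":0},
  {"x":0,"y":0,"z":0,"spin":0},
])

```text
time: 76.35
position: [0.5613, -0.2241, 0.1217]
tool_rot: [-0.231, 0.973, -0.007, 0.001]
ft_force: [-0.1, -0.7, 0.4]
grip_width: 0.0523
```

```bash
python3 st.py;  python3 plan.py .554 -.22 .11 -2.674 40
```

```text
t 76.35 [ 0.5613 -0.2241  0.1217] pitch -0.0116 q4 -0.0109 tilt [ 0.0052 -0.0135] q235 [0.6239 1.5824 0.9237] v [ 0.001 -0.008 -0.023  0.005] tau [-44.  -13.6  -0.1]
now [ 0.5613 -0.2241  0.1217] yaw -2.676 q [-0.56  0.62  1.58 -0.01  0.92 -2.59] t 76.35 tilt [ 0.0052 -0.0135]
[{"x": 4.6, "y": 7.0, "z": 11.7, "spin": -0.002}]
```

Request:
play_rows([
  {"x":5,"y":7,"z":6,"spin":0},
  {"x":0,"y":0,"z":6,"spin":0},
  {"x":0,"y":0,"z":0,"spin":0},
])

```text
time: 76.65
position: [0.555, -0.2212, 0.1109]
tool_rot: [-0.231, 0.973, -0.009, 0.003]
ft_force: [-0.6, -0.1, -0.1]
grip_width: 0.0523
```

```bash
python3 st.py
```

```text
t 76.65 [ 0.555  -0.2212  0.1109] pitch -0.0163 q4 -0.0112 tilt [ 0.0092 -0.0161] q235 [0.6305 1.6111 0.8836] v [ 0.001 -0.016  0.01   0.014] tau [-43.9 -13.1  -0.1]
```

Request:
play_rows([
  {"x":0,"y":0,"z":0,"spin":0},
  {"x":0,"y":0,"z":0,"spin":0},
  {"x":0,"y":0,"z":0,"spin":0},
  {"x":0,"y":0,"z":0,"spin":0},
  {"x":0,"y":0,"z":0,"spin":0},
  {"x":0,"y":0,"z":0,"spin":0},
  {"x":0,"y":0,"z":0,"spin":0},
], grip=0, newtons=30)

```text
time: 77.35
position: [0.5547, -0.22, 0.1114]
tool_rot: [-0.231, 0.973, -0.008, 0.002]
ft_force: [0.1, -0.6, -0.7]
grip_width: 0.0177
```

```bash
python3 st.py;  python3 plan.py .554 -.22 .11 -3.945 40|head -1
```

```text
t 77.35 [ 0.5547 -0.22    0.1114] pitch -0.0142 q4 -0.0092 tilt [ 0.0083 -0.0136] q235 [0.6295 1.6111 0.8867] v [-0.001  0.001 -0.001  0.001] tau [-44.3 -13.1  -0.2]
now [ 0.5547 -0.22    0.1114] yaw -2.6763 q [-0.56  0.63  1.61 -0.01  0.89 -2.59] t 77.35 tilt [ 0.0083 -0.0136]
```

Request:
play_rows([
  {"x":0,"y":0,"z":0,"spin":0.1},
  {"x":0,"y":0,"z":0,"spin":0.14},
  {"x":0,"y":0,"z":0,"spin":0.14},
  {"x":0,"y":0,"z":0,"spin":0.14},
  {"x":0,"y":0,"z":0,"spin":0.14},
  {"x":0,"y":0,"z":0,"spin":0.14},
  {"x":0,"y":0,"z":0,"spin":0.14},
  {"x":0,"y":0,"z":0,"spin":0.14},
])

```text
time: 78.15
position: [0.5547, -0.2213, 0.1114]
tool_rot: [0.32, 0.947, -0.007, 0.006]
ft_force: [0.2, 1.1, 0.4]
grip_width: 0.0179
```

```bash
python3 st.py;  python3 plan.py .554 -.22 .11 2.338 40
```

```text
t 78.15 [ 0.5547 -0.2213  0.1114] pitch -0.0144 q4 -0.0132 tilt [ 0.0068 -0.0163] q235 [0.6301 1.6096 0.8875] v [-0.002 -0.001 -0.002  0.002] tau [-43.8 -13.4  -0.4]
now [ 0.5547 -0.2213  0.1114] yaw 2.4905 q [-0.56  0.63  1.61 -0.01  0.89 -1.47] t 78.15 tilt [ 0.0068 -0.0163]
[{"x": 0.7, "y": 0.3, "z": 0.7, "spin": 0.076}, {"x": 0.7, "y": 0.3, "z": 0.7, "spin": 0.076}]
```

Request:
play_rows([
  {"x":0,"y":0,"z":0,"spin":0.09},
  {"x":0,"y":0,"z":0,"spin":0.06},
  {"x":0,"y":0,"z":0,"spin":0},
  {"x":0,"y":0,"z":0,"spin":0},
  {"x":0,"y":0,"z":0,"spin":0},
])

```text
time: 78.65
position: [0.5546, -0.2215, 0.1114]
tool_rot: [0.393, 0.92, -0.006, 0.006]
ft_force: [-0.1, 0.5, 1.2]
grip_width: 0.0175
```

```bash
python3 plan.py .554 -.22 .11 2.338 40
```

```text
now [ 0.5546 -0.2215  0.1114] yaw 2.3347 q [-0.56  0.63  1.61 -0.01  0.89 -1.32] t 78.65 tilt [ 0.0064 -0.0163]
[{"x": 1.4, "y": 0.6, "z": 1.4, "spin": -0.003}]
```

Yaw 2.335 matches the window direction. Release, retreat and verify.

Request:
play_rows([
  {"x":0,"y":0,"z":0,"spin":0},
  {"x":0,"y":0,"z":0,"spin":0},
  {"x":0,"y":0,"z":0,"spin":0},
  {"x":0,"y":0,"z":0,"spin":0},
], grip=0.6)

```text
time: 79.05
position: [0.5554, -0.2229, 0.1116]
tool_rot: [0.392, 0.92, -0.007, 0.008]
ft_force: [-0.2, 0.4, -0.3]
grip_width: 0.0424
```

Request:
play_rows([
  {"x":0,"y":0,"z":-30,"spin":0},
  {"x":0,"y":0,"z":-40,"spin":0},
  {"x":0,"y":0,"z":-50,"spin":0},
  {"x":0,"y":0,"z":-50,"spin":0},
  {"x":0,"y":0,"z":-30,"spin":0},
  {"x":0,"y":0,"z":0,"spin":0},
])

```text
time: 79.65
position: [0.5535, -0.2195, 0.3174]
tool_rot: [0.392, 0.92, -0.007, 0.006]
ft_force: [-0.2, -1.0, 0.2]
grip_width: 0.0523
```

```bash
python3 st.py; python3 - <<'E'
from h import *
T=tcpT();c=cams.camera('wrist'); save(c['img'],'w50')
print(fitcar([(c,T)],[2.338+1.257],None,axis=(.554,-.2200)))
save(cams.camera('scene')['img'][140:300,180:440],'s50',3)
E
```

```text
t 79.65 [ 0.5535 -0.2195  0.3174] pitch -0.0143 q4 -0.0132 tilt [ 0.0053 -0.0185] q235 [0.3894 1.3973 1.3406] v [-0.002  0.009  0.04  -0.013] tau [-39.7 -19.6   0.3]
(array([3.59359375]), np.float64(-38.848989566942564))
```

View pics/w50.png

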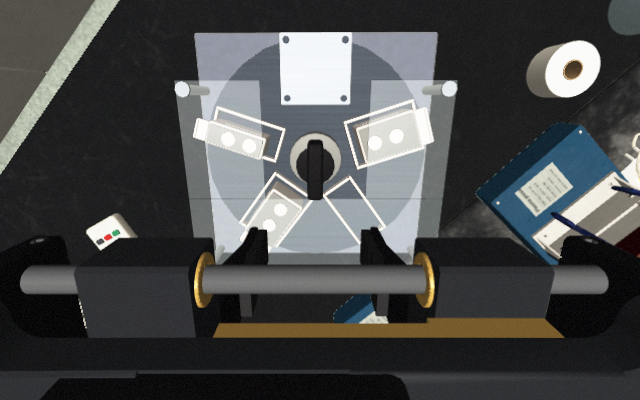

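View pics/s50.png

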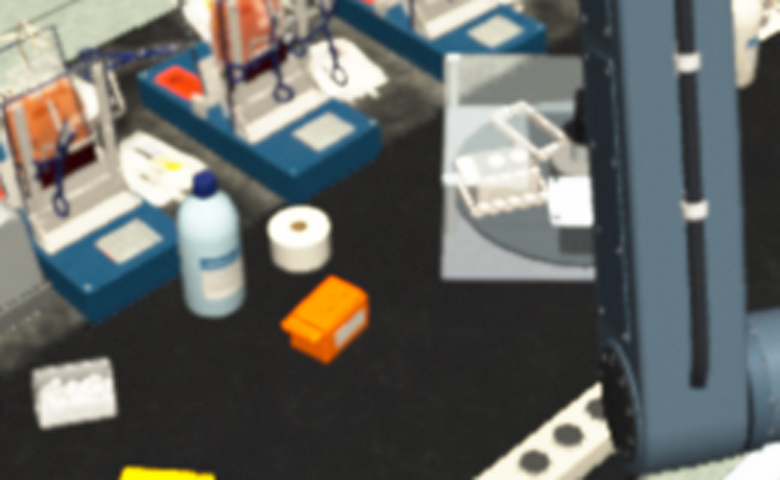

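```bash
python3 - <<'E'
from h import *
T=tcpT();c=cams.camera('wrist')
save(c['img'][85:250,180:450],'w51',2.9)
import pickle; pickle.dump((c,T),open('w51.pkl','wb'))
E
```

```text
(no output)
```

View pics/w51.png

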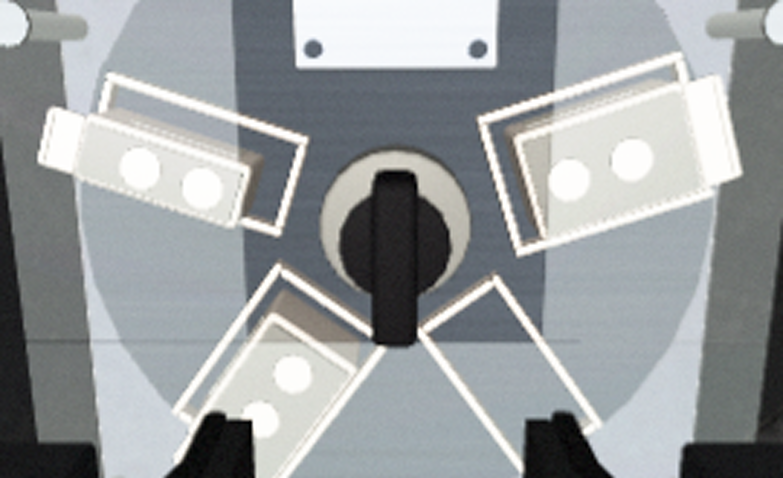

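```bash
python3 - <<'E'
from h import *
import pickle
c,T=pickle.load(open('w51.pkl','rb')); ax=np.array([.554,-.2200]); a=3.5936
f=lambda p:np.array(p)/2.9-.33+[180,85]
for n,off,pts in (('slim1',0,[(251,167),(238,226),(77,173),(93,113)]),('broad2',-2*1.25664,[(514,135),(544,240),(716,186),(684,81)])):
    P=onplane(c,f(pts),.074,T)[:,:2]; m=P.mean(0)-ax; d=np.array([np.cos(a+off),np.sin(a+off)]); nn=np.array([-d[1],d[0]])
    e=(P[2]+P[3])/2-(P[0]+P[1])/2
    print(n,'radial',round(m@d,4),'tang',round(m@nn,4),'len',round(np.linalg.norm(e),4),'yaw err',round(np.arctan2(e@nn,e@d),3))
n='broad1'; P=onplane(c,f([(274,314),(355,374)]),.074,T)[:,:2].mean(0)-ax; d=np.array([np.cos(a+1.25664),np.sin(a+1.25664)]); nn=np.array([-d[1],d[0]]); print(n,'inner edge radial',P@d,'tang',P@nn)
E
```

```text
slim1 radial 0.1042 tang 0.0032 len 0.0723 yaw err -0.013
broad2 radial 0.1016 tang 0.0018 len 0.0763 yaw err -0.003
broad1 inner edge radial 0.06262332163767653 tang 0.0006909806073451982
```

```bash
python3 - <<'E'
from rig import robot
o=robot.get_obs(); print(o['time'],o['ft_force'],o['grip_width'])
print(robot.hand_in())
E
```

```text
79.8 [-0.68175768  0.69078818 -0.05049052] 0.05188667535870951
the job is handed in; nothing more can be done
None
```

The job is handed in at about 80 s. All three cartridges I found on the bench are loaded, tabs outward: the slim one in slim pocket 1 and the two broad ones in broad pockets 1 and 2. The carousel was then turned back so the blanking plate stands in the window. I found no fourth cartridge; the orange and yellow look-alikes were left alone.

My last checks, measured from the wrist camera:

| Check | Reading | Target |
|---|---|---|
| Carousel angle | about 0.00 rad (plate at 2.337, window at about 2.338) | within ±0.12 rad |
| Slim cartridge | radius 104 mm, 3 mm sideways | centre within 14 mm of the pocket's centre (radius 100 mm) |
| Broad cartridge in pocket 2 | radius 102 mm, 2 mm sideways | centre within 14 mm of the pocket's centre (radius 100 mm) |
| Broad cartridge in pocket 1 | inner edge at 63 mm | 62 mm |

- **Gripper:** it was open and about 0.2 m above the knob, with only sensor-noise force.
- **Bystanders:** the label roll, bottle and clip box looked undisturbed in the last scene picture. I did not measure their positions at the end.
- **Not measured:** I judged that the cartridges sit flat from the pictures only. The outer end of the broad cartridge in pocket 1 was hidden in the last view, but its tab end measured right when I placed it.
- **Tool tilt:** the tool tilted by up to about 0.16 rad as moves added up, and I brought it back with up-and-down strokes before each grasp and release.
- **Second grip:** the first broad cartridge was gripped about 13 mm too high because the fingers had not finished closing when I lifted. I allowed for that when placing it.

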